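# Fill the clip-top jar with walnuts

### The job

Put the walnuts away in the clip-top jar: stand the funnel in the jar's mouth, tip the scoop of walnuts out through it, and get every loose walnut from the counter into the jar as well. Then stand the funnel and lay the empty scoop back on the bare counter, shut the jar's lid, and last of all swing the wire clasp fully down to lock it. Leave the other kitchen things where they are.

Things in the scene. Friction and masses are not known exactly. Their poses are not given: they have to be found in the camera images.
- jar: clear glass clip-top storage jar, 104 mm across, 140 mm tall to its rim, wall 5 mm (mouth 94 mm wide), floor 8 mm; it stands firm and does not shift. Origin: centre of its underside; z up; -x is its front (the clasp), +x its back (the lid's hinge)
- lid (a joint): angle of the jar's glass lid, a disc 104 mm across and 10 mm thick (upper face 11 mm above the hinge line when shut), on a stiff wire hinge 58 mm behind the jar's axis and 143 mm above its foot: 0 = shut flat on the rim, 2.3 to 2.5 = as it starts, leaning open at the back (2.5 is its stop); it stays about where it is left and drops by itself only when nearly shut; about 1 N at its edge moves it
- lid_edge (a point): point on the free edge of the lid, farthest from the hinge, 110 mm from the hinge, mid-thickness (at the jar's front when shut; high at the back when open); its z axis is square to the lid's upper face
- clasp (a joint): angle of the wire clasp lever on the front of the jar's neck: 0 = hanging straight down against the jar, fully locked; 1.57 = sticking straight out to the front; starts at 1.8 to 2.2, out and slightly up. It stays where it is left; 1.5 N on its cross bar turns it. A thin wire loop pulled along by the clasp folds over the lid's edge as the clasp goes down
- clasp_bar (a point): middle of the clasp's cross bar (7 mm round wire, 44 mm wide along the jar's y), 45 mm from the pivot; the pivot lies 61 mm in front of the jar's axis, 131 mm above its foot
- funnel: white wide-mouth funnel, 70 mm tall, mouth 144 mm across; spout 76 mm across at its end and 82 mm at its top, 70 mm bore, 32 mm long; above the spout four ribs rest on the jar's rim, so that seated its origin is 108 mm above the jar's foot. It stands on its spout on the counter. Origin: centre of the spout's lower end; z up through the mouth; -x points to its upright grip. 130 g
- funnel_grip (a point): on the funnel's upright grip, a flat ear 12 mm thick (along the funnel's x), 40 mm wide (along its y), standing just outside the mouth, its middle 78 mm from the axis, from 53 to 105 mm above the spout's end; this point is 92 mm up
- funnel_mouth (a point): centre of the funnel's mouth, 70 mm above its origin
- scoop: aluminium kitchen scoop lying flat: trough 125 mm long, 96 mm wide, 46 mm high, open at the top and at the nose, flat floor 3 mm thick and 58 mm wide with slanting sides; straight handle at the back. Origin: centre of the trough's underside; +x points to the nose; z up. 140 g empty
- scoop_grip (a point): on the scoop's handle (22 mm wide along y, 24 mm tall, 88 mm long, its middle 34 mm above the underside), 31 mm behind the trough's back wall, 92 mm behind the origin; handle runs along the scoop's x
- scoop_lip (a point): middle of the open nose edge of the scoop's floor, 62 mm ahead of the origin, 3 mm above its underside
- nut1: a walnut in its shell, lumpy, about 33 mm across (31 to 36), 14 g, origin at its centre, about 16 mm above what it lies on; it rolls only where the floor slopes by more than about 25 degrees; starts in the scoop (absent in some starts)
- nut2: a walnut in its shell, lumpy, about 33 mm across (31 to 36), 14 g, origin at its centre, about 16 mm above what it lies on; it rolls only where the floor slopes by more than about 25 degrees; starts in the scoop (absent in some starts)
- nut3: a walnut in its shell, lumpy, about 33 mm across (31 to 36), 14 g, origin at its centre, about 16 mm above what it lies on; it rolls only where the floor slopes by more than about 25 degrees; starts in the scoop (absent in some starts)
- nut4: a walnut in its shell, lumpy, about 33 mm across (31 to 36), 14 g, origin at its centre, about 16 mm above what it lies on; it rolls only where the floor slopes by more than about 25 degrees; starts in the scoop (absent in some starts)
- nut5: a walnut in its shell, lumpy, about 33 mm across (31 to 36), 14 g, origin at its centre, about 16 mm above what it lies on; it rolls only where the floor slopes by more than about 25 degrees; starts in the scoop (absent in some starts)
- stray1: a walnut in its shell, lumpy, about 33 mm across (31 to 36), 14 g, origin at its centre, about 16 mm above what it lies on; it rolls only where the floor slopes by more than about 25 degrees; starts loose on the counter beside the jar (absent in some starts)
- stray2: a walnut in its shell, lumpy, about 33 mm across (31 to 36), 14 g, origin at its centre, about 16 mm above what it lies on; it rolls only where the floor slopes by more than about 25 degrees; starts loose on the counter beside the jar (absent in some starts)
- stray3: a walnut in its shell, lumpy, about 33 mm across (31 to 36), 14 g, origin at its centre, about 16 mm above what it lies on; it rolls only where the floor slopes by more than about 25 degrees; starts loose on the counter beside the jar (absent in some starts)
- stray4: a walnut in its shell, lumpy, about 33 mm across (31 to 36), 14 g, origin at its centre, about 16 mm above what it lies on; it rolls only where the floor slopes by more than about 25 degrees; starts loose on the counter beside the jar (absent in some starts)
- mug: white mug, 80 mm across, 92 mm tall, origin under its centre; not part of the job
- apple: red apple, 76 mm across, 68 mm tall, origin under its centre; not part of the job
- spice: small amber spice jar, 44 mm across, 95 mm tall, origin under its centre; not part of the job
- spoon: wooden spoon 220 mm long lying on the counter between the robot and the jar, x along it; not part of the job
Mind the look-alikes: they are no part of the job. What is shaped like the nut1 but pink, purple or red is not meant.

How it is judged:
By the outcome, as a careful person would: the job done as asked, in the order asked, and still so for the second after the job is handed in, with the robot touching nothing.
Of nut1, nut2, nut3, nut4, nut5 only 3 to 5 are there at a start; the rules pass over those that are not, and their reading is None.
Of stray1, stray2, stray3, stray4 only 2 to 4 are there at a start; the rules pass over those that are not, and their reading is None.
At some moment in a run one of stray1, stray2, stray3, stray4 may be knocked a few centimetres aside while the robot is not near it.
It also fails if it takes over 210 s, if anything falls off the work surface, if the arm or the gripper's body presses on something with over 40 N, if the wrist force passes 120 N, or if a joint passes its speed limit or range.

### The arm

A 6-joint arm with a two-finger parallel gripper is mounted at the origin on the work surface. World frame = base frame: x ahead of the robot, y to its left, z up, the work surface at z = 0. Lengths are in mm, angles in degrees, forces in N, time in s.
With the tool pointing down it reaches from about 375 to 925 mm from the base axis. Payload 5.7 kg.
Tool frame: the origin (TCP) lies between the finger pads; the fingertips stand tips_ahead ahead of it and the grasp point (between the pads) lies 3 mm ahead of it (tips_ahead is the distance from the TCP to the fingertips, in mm); x points along the fingers, z is the direction in which the jaws open and shut, and the axes are right-handed (so a half turn about x gives the same grasp; the last joint's range is limited). The gripper opens to 85 mm and grips with 20 to 120 N. Pads are 22 mm wide; open, the fingers measure 114 mm over their backs; the gripper's body (76 mm by 85 mm) begins 54 mm behind the grasp point. The pads swing forward as they close: fully open they stand 13 mm farther back than shut.
Start: joints at [-71.855, 20.558, 86.54, -0, 72.909, -6.595], TCP at [251.086, -544.905, 253.267] pointing down, gripper open.
Joint ranges: [-170.27, 170.27], [-57.76, 135], [12.27, 136.19], [-55.21, 235.2], [11.17, 155.16], [-170.74, 170.74]. Speed limits (degrees/s): [136.94, 136.94, 180, 180, 180, 180].

### API

Orientations are given as [roll, pitch, yaw] about the fixed x, y, z axes, in that order (R = Rz(yaw) Ry(pitch) Rx(roll)).
In Python, from cell import * gives the robot as it stands.
- The arm moves only by the tool drive_tool, never from a script. Its argument "deltas" is a list of rows, each a list of 3 entries, a list of its own where there are three numbers: the shift along the tool's x, y, z in mm, then the turn, a rotation vector about the tool's x, y, z in rad, then the closure, from 0 (fully open) to 1 (shut). In form: [[[tx, ty, tz], [wx, wy, wz], gripper], ...]. A call has 1 to 5 rows; each row shifts and turns the commanded pose from where the row before left it, along the tool's axes as they then stand; what a row does not reach is not made up. A row lasts 1/12 s, in which the tool goes at most 41.7 mm and 7.16 degrees, less where a joint would pass 70% of its speed; a pose out of reach is approached as far as the arm can. A call is refused whole if a number of a shift passes 41.7 or a number of a turn 0.125, either way. A call with a gripper value outside its range is refused whole. The fingers move at their own pace and stop on an object; the grip force is fixed at half the most. Time passes only in rows, so rows that do not move let the fingers close. It gives the time, the measured TCP pose, the force and the opening at its end, in the units of the state.
- get_obs(): the state, without advancing time (a new reading comes with each control period).
- snapshot(name): name is "scene" or "top"; returns (picture, depth): 384x512x3 uint8, blue, green, red; 384x512 float32, mm along the optical axis (not along the pixel's ray), 0 where there is no reading.
- calibration(name): a dict with "fx", "fy", "cx", "cy" (pixels), "R" (3x3) and "t" (3): a world point X has camera coordinates R X + t. Camera axes: x right, y down, z forward; pixel columns grow to the right and rows downward; lengths in mm; the calibration is good to about 2 mm. A picture is of the moment at which its call begins. calibration takes no time and is no camera call.
- sign_off(): hands the job in, once; it reports no verdict.
The state is a dict: "t": time; "joints": joint angles; "joint_vel": joint speeds; "joint_efforts": joint torques, N m; "tool_pos": TCP position; "tool_rot": TCP orientation; "contact_force": force on the tool from outside, world axes, zero at the start; "torque": the same for the moment, N m; "finger_gap": finger opening in mm.
Only numpy, scipy, OpenCV 4.12 (cv2) and the standard library are available. Lean on these libraries where they do the work, as an engineer would, in place of code of your own. Each camera call takes 0.05 s, during which the arm holds its last target.

## Working session

There is one attempt and no reset: what is moved stays moved. The work goes in short steps, Python scripts to look and compute and a tool call to move; the robot and the scene stay as the last step left them, time stands still between calls to the robot, and variables do not carry over. Pictures are saved under pics/ and viewed, and the job is handed in when it is done.

Besides the shell and the picture viewer there is one more tool, called as name([rows], argument=value, ...), one row to a line, values as JSON. drive_tool: Moves the arm, as the interface text tells. Its arguments: {"type":"object","properties":{"deltas":{"type":"array"}},"required":["deltas"]}

```bash
mkdir -p pics; ls; python3 - <<'E'
from cell import *
import cv2
print(get_obs())
for n in("scene","top"):
    p,d=snapshot(n); cv2.imwrite(f"pics/{n}0.png",cv2.resize(p,(800,600),interpolation=cv2.INTER_CUBIC))
    import numpy as np
    np.savez(f"{n}0.npz",p=p,d=d); print(calibration(n))
E
```

```text
pics
{'t': 0.0, 'joints': array([-7.18559355e+01,  2.05976268e+01,  8.66001311e+01,  4.31518381e-05,
        7.29091441e+01, -6.59603841e+00]), 'joint_vel': array([ 0.00487799, -0.05281452,  0.03728412, -0.05946621,  0.02216273,
       -0.10723131]), 'joint_efforts': array([-8.95109224e-04, -5.27616262e+01, -2.78617752e+01, -1.01648686e-04,
        1.31865035e-02, -3.78809705e-05]), 'tool_pos': array([ 250.87746914, -544.31186373,  252.44916604]), 'tool_rot': array([173.38186772,  89.89309804, 108.12195788]), 'contact_force': array([-0.67719055,  0.09652972,  0.36525697]), 'torque': array([-0.00528124,  0.02311538,  0.0275465 ]), 'finger_gap': 85.47152460778072}
{'fx': 354.3405866198386, 'fy': 354.3405866198386, 'cx': 253.16907325507617, 'cy': 194.71120978383422, 'R': array([[ 0.41683879,  0.90888334, -0.01328546],
       [ 0.5909856 , -0.28208927, -0.75575238],
       [-0.69063843,  0.30717539, -0.65472271]]), 't': array([-210.60520932, -255.22179366, 1436.6587363 ])}
{'fx': 495.57485785916685, 'fy': 495.57485785916685, 'cx': 251.717826401164, 'cy': 190.54790079863295, 'R': array([[ 0.00605374, -0.99979736,  0.01919873],
       [-0.9897429 , -0.00873101, -0.14259298],
       [ 0.14273171, -0.01813858, -0.98959519]]), 't': array([ -36.87575421,  579.9527943 , 1316.0221516 ])}
```

View pics/scene0.png

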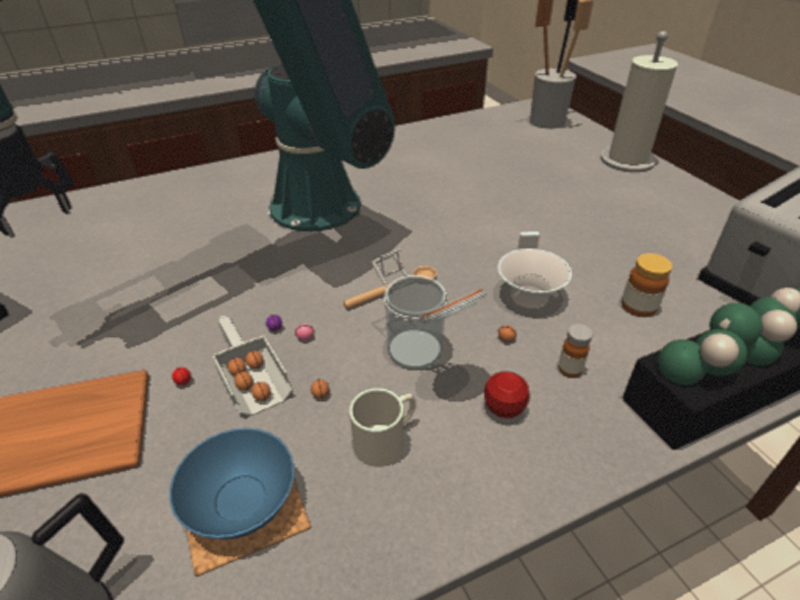

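View pics/top0.png

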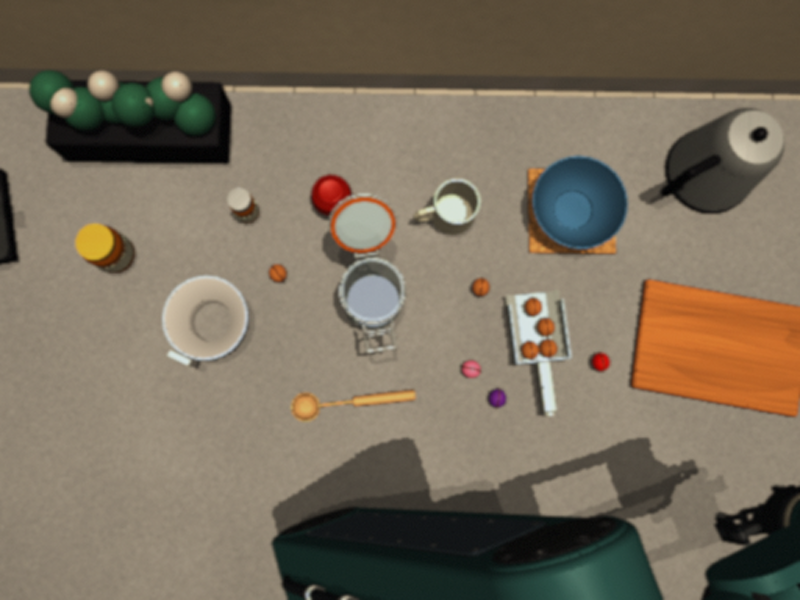

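```bash
cat > h.py <<'E'
import numpy as np, cv2
from cell import *
from scipy.spatial.transform import Rotation as Rt
def snap(n,save=None,crop=None):
    p,d=snapshot(n)
    if save:
        q=p
        if crop: c0,r0,c1,r1=crop; q=p[r0:r1,c0:c1]
        s=min(800/q.shape[1],600/q.shape[0]); cv2.imwrite(f"pics/{save}.png",cv2.resize(q,None,fx=s,fy=s,interpolation=cv2.INTER_CUBIC))
    return p,d
def cloud(n,d):
    c=calibration(n); v,u=np.mgrid[:d.shape[0],:d.shape[1]]
    X=np.stack([(u-c['cx'])/c['fx']*d,(v-c['cy'])/c['fy']*d,d],-1)
    return (X-c['t'])@c['R']
def onplane(n,u,v,z):
    c=calibration(n); r=np.array([(u-c['cx'])/c['fx'],(v-c['cy'])/c['fy'],1])@c['R']
    o=-c['R'].T@c['t']; return o+r*(z-o[2])/r[2]
def proj(n,X):
    c=calibration(n); X=np.atleast_2d(X); Y=X@c['R'].T+c['t']
    return np.stack([Y[:,0]/Y[:,2]*c['fx']+c['cx'],Y[:,1]/Y[:,2]*c['fy']+c['cy']],-1)
E
python3 - <<'E'
from h import *
z=np.load('top0.npz');p,d=z['p'],z['d'];W=cloud('top',d)
q=p[80:280,80:400]; cv2.imwrite('pics/topc.png',cv2.resize(q,(800,500),interpolation=cv2.INTER_CUBIC))
hmap=np.clip(W[...,2],0,255).astype(np.uint8); cv2.imwrite('pics/toph.png',cv2.resize(cv2.applyColorMap(hmap[80:280,80:400],cv2.COLORMAP_JET),(800,500),interpolation=cv2.INTER_NEAREST))
z=np.load('scene0.npz');p,d=z['p'],z['d']
cv2.imwrite('pics/scenec.png',cv2.resize(p[130:300,100:400],(800,453),interpolation=cv2.INTER_CUBIC))
E
```

```text
(no output)
```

View pics/topc.png

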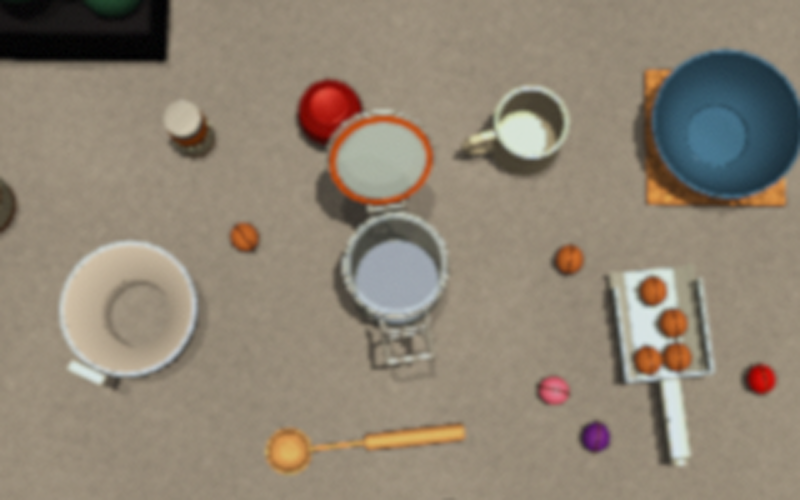

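View pics/toph.png

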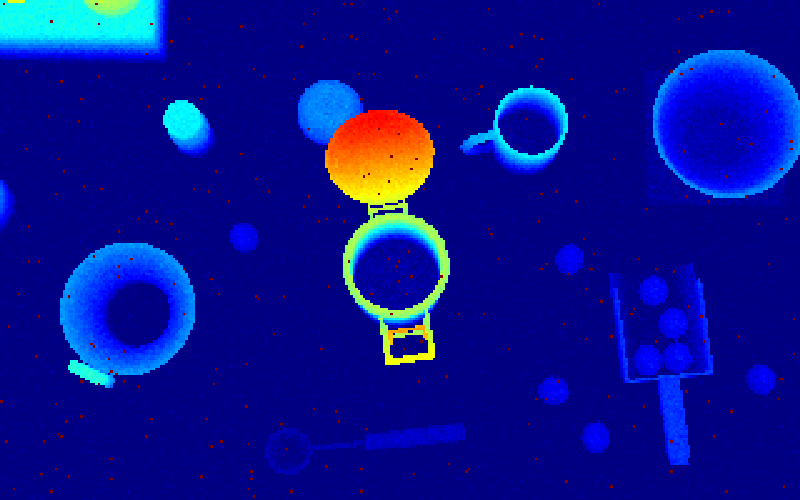

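View pics/scenec.png

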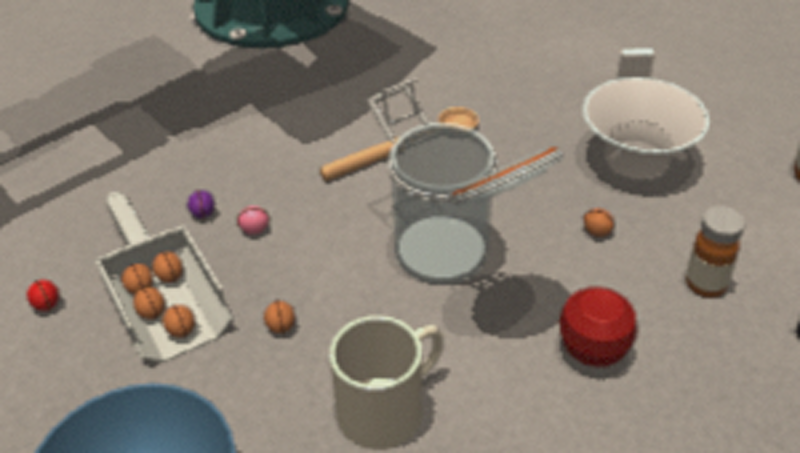

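```bash
cat >> h.py <<'E'
def box(c0,r0,c1,r1,f=2.5,o=80):  # topc coords -> slice
    return slice(int(r0/f+o),int(r1/f+o)),slice(int(c0/f+o),int(c1/f+o))
def fitc(P):
    A=np.c_[2*P[:,0],2*P[:,1],np.ones(len(P))];s=np.linalg.lstsq(A,(P[:,:2]**2).sum(1),rcond=None)[0]
    return s[:2],np.sqrt(s[2]+s[0]**2+s[1]**2)
E
python3 - <<'E'
from h import *
z=np.load('top0.npz');p,d=z['p'],z['d'];W=cloud('top',d)
def pts(b,lo,hi):
    P=W[box(*b)].reshape(-1,3); return P[(P[:,2]>lo)&(P[:,2]<hi)]
print('ground',np.percentile(W[box(450,400,540,480)][...,2],[5,50,95]))
P=pts((335,205,455,330),134,150); print('jar rim',fitc(P),len(P))
# lid
P=pts((320,105,440,205),150,260); c=P.mean(0);u,s,v=np.linalg.svd(P-c); print('lid',c,v[2],s, 'top',P[P[:,2].argmax()])
P=pts((365,195,410,215),120,200);print('hinge',P.round())
P=pts((375,325,440,370),120,220);print('clasp',np.round(P[np.argsort(P[:,0])]).tolist())
P=pts((55,240,200,380),62,80);print('funnel rim',P.mean(0));hi=P[P[:,2]>66]; print(fitc(hi),len(hi))
P=pts((60,355,120,395),85,120);print('grip',P.mean(0),P.min(0),P.max(0)); u,s,v=np.linalg.svd(P[:,:2]-P[:,:2].mean(0),full_matrices=False);print(v,s)
P=pts((605,260,720,390),38,55);print('scoop rim',np.round(P[::6]).tolist())
P=pts((655,375,695,470),38,60);print('handle',P.mean(0),P.min(0),P.max(0)); u,s,v=np.linalg.svd(P[:,:2]-P[:,:2].mean(0),full_matrices=False);print(v)
for n,b in dict(n1=(636,270,668,308),n2=(660,305,690,336),n3=(632,343,661,377),n4=(664,340,692,372),sA=(225,215,265,255),sB=(550,240,590,280),pink=(535,370,575,410),purple=(580,420,612,455),red=(745,360,780,400)).items():
    P=pts(b,20 if n[0]!='n' else 25,45);print(n,P.mean(0).round(1),P[:,2].max().round(1),fitc(P))
P=pts((465,80,575,170),40,100);print('mug',P.min(0),P.max(0));P=pts((255,420,475,480),8,40);print('spoon',P.min(0),P.max(0))
P=pts((290,70,340,140),40,75);print('apple',P.min(0),P.max(0))
P=pts((160,95,205,140),80,110);print('spice',P.mean(0))
E
```

```text
ground [-5.66499893 -0.87605335  5.19374903]
jar rim (array([579.75805714,   4.33653237]), np.float64(51.44224908049072)) 301
lid [679.2157794   21.05494146 190.84847076] [-0.69835033 -0.10650724  0.70778742] [961.66896378 948.67351931 109.69266453] top [707.28323665  31.20066995 227.3883982 ]
hinge [[646.  35. 158.]
 [646.  33. 157.]
 [645.  30. 162.]
 [646.  27. 159.]
 [646.  25. 157.]
 [645.  22. 162.]
 [646.  20. 159.]
 [646.  17. 159.]
 [647.  15. 153.]
 [646.  12. 157.]
 [647.  10. 155.]
 [646.   7. 157.]
 [647.   5. 155.]
 [649.   2. 147.]
 [647.  -0. 156.]
 [648.  -3. 152.]
 [648.  -5. 150.]
 [644.  35. 153.]
 [644.  33. 153.]
 [644.  30. 153.]
 [643.  27. 160.]
 [644.  25. 156.]
 [644.  22. 157.]
 [644.  20. 156.]
 [645.  17. 152.]
 [644.  15. 157.]
 [645.  12. 153.]
 [645.  10. 151.]
 [644.   7. 154.]
 [645.   5. 150.]
 [645.   2. 151.]
 [645.  -0. 153.]
 [645.  -3. 150.]
 [642.  35. 154.]
 [643.  33. 149.]
 [642.  30. 153.]
 [642.  28. 150.]
 [641.  25. 157.]
 [643.  23. 148.]
 [642.  20. 151.]
 [642.  17. 153.]
 [643.  15. 147.]
 [642.  12. 152.]
 [643.  10. 150.]
 [643. 
[... 6796 characters left out ...]
 (array([ 604.78040228, -187.91905026]), np.float64(10.784251706449565))
pink [ 458.2 -169.1   26.6] 35.4 (array([ 458.31438269, -169.23381029]), np.float64(10.526234680477007))
purple [ 408.2 -215.1   26.9] 34.6 (array([ 408.21436472, -215.56870612]), np.float64(10.732299300276766))
red [ 473.2 -398.9   26.4] 35.1 (array([ 473.31843191, -399.38105124]), np.float64(10.437021395727601))
mug [ 703.14278246 -177.10484964   40.44020832] [782.3028146  -70.17890916  97.68011781]
spoon [366.49567999 -70.48908964   8.00927204] [422.13611068 146.13974189  26.59669259]
apple [731.30772203  69.30534835  42.98209307] [798.93701088 115.12597952  73.1616819 ]
spice [741.2597409  234.85245979  93.49329005]
```

```bash
cat >> h.py <<'E'
def down(phi,tilt=0):
    """tool pointing down, jaw axis z at heading phi deg"""
    p=np.radians(phi); z=np.array([np.cos(p),np.sin(p),0]); x=np.array([0,0,-1.]); return np.c_[x,np.cross(z,x),z]
def toolR(rpy): return Rt.from_euler('xyz',rpy,degrees=True).as_matrix()
def plan(pos,R=None,o=None,quiet=False):
    o=o or get_obs(); R0=toolR(o['tool_rot']); R=R0 if R is None else R
    dp=R0.T@(np.array(pos)-o['tool_pos']); w=Rt.from_matrix(R0.T@R).as_rotvec()
    n=max(int(np.ceil(np.abs(dp).max()/40)),int(np.ceil(np.abs(w).max()/.12)),1)
    print('at',o['tool_pos'].round(1),'phi',np.degrees(np.arctan2(R0[1,2],R0[0,2])).round(1),'xdir',R0[:,0].round(3),'d',dp.round(1),'w',w.round(3),'rows',n,'F',o['contact_force'].round(1),'gap',round(o['finger_gap'],1),'t',round(o['t'],2))
    # translation in rotated frames: step list for simultaneous
    Rs=Rt.from_matrix(R0)
    if n<60 and not quiet:
        cur=R0;out=[]
        for i in range(n):
            s=(np.array(pos)-o['tool_pos'])/n; out.append((cur.T@s).round(1).tolist()); cur=cur@Rt.from_rotvec(w/n).as_matrix()
        print('rowturn',(w/n).round(3),'rows',out if np.abs(w).max()>.02 else out[:1])
E
python3 - <<'E'
from h import *
import cell; print([a for a in dir(cell) if a[0]!='_'])
plan([469,321,250],down(-23.6));plan([469,321,250],down(156.4))
E
```

```text
['PlanningError', 'calibration', 'get_obs', 'sign_off', 'snapshot', 'tips_ahead']
at [ 250.9 -544.4  252.5] phi -65.3 xdir [-0.001  0.002 -1.   ] d [   3.8  560.2 -694.7] w [-0.727 -0.002 -0.001] rows 18 F [-0.4  0.2 -0.1] gap 85.4 t 0.1
rowturn [-0.04 -0.   -0.  ] rows [[0.2, 31.1, -38.6], [0.2, 32.7, -37.3], [0.2, 34.1, -36.0], [0.2, 35.6, -34.5], [0.2, 36.9, -33.1], [0.2, 38.2, -31.6], [0.2, 39.5, -30.0], [0.2, 40.7, -28.4], [0.2, 41.8, -26.7], [0.2, 42.8, -25.0], [0.2, 43.8, -23.3], [0.2, 44.7, -21.5], [0.2, 45.5, -19.6], [0.2, 46.3, -17.8], [0.2, 47.0, -15.9], [0.1, 47.6, -14.0], [0.1, 48.1, -12.1], [0.1, 48.5, -10.1]]
at [ 250.9 -544.4  252.5] phi -65.3 xdir [-0.001  0.002 -1.   ] d [   3.8  560.2 -694.7] w [ 2.414e+00 -1.000e-03  2.000e-03] rows 21 F [-0.4  0.2 -0.1] gap 85.4 t 0.1
rowturn [ 0.115 -0.     0.   ] rows [[0.2, 26.7, -33.1], [0.2, 22.7, -35.9], [0.2, 18.4, -38.3], [0.2, 13.9, -40.2], [0.2, 9.2, -41.5], [0.2, 4.4, -42.3], [0.2, -0.5, -42.5], [0.2, -5.3, -42.2], [0.2, -10.1, -41.3], [0.2, -14.8, -39.8], [0.2, -19.3, -37.9], [0.2, -23.5, -35.4], [0.2, -27.4, -32.5], [0.2, -31.0, -29.1], [0.1, -34.1, -25.4], [0.1, -36.8, -21.3], [0.1, -39.0, -16.9], [0.1, -40.7, -12.4], [0.1, -41.8, -7.6], [0.1, -42.4, -2.8], [0.1, -42.4, 2.1]]
```

```bash
sed -i 's#n=max(int(np.ceil(np.abs(dp).max()/40))#n=max(int(np.ceil(np.linalg.norm(dp)/40))#' h.py; python3 - <<'E'
from h import *
import cell; print(tips_ahead if not callable(tips_ahead) else [tips_ahead(g) for g in (0,20,40,85)] )
E
python3 - <<'E'
from h import *
plan([470,-150,290],down(-23.6))
E
```

```text
22.0
at [ 250.9 -544.4  252.5] phi -65.3 xdir [-0.001  0.002 -1.   ] d [ -37.   364.  -266.5] w [-0.727 -0.002 -0.001] rows 12 F [-0.4  0.2 -0.1] gap 85.4 t 0.1
rowturn [-0.061 -0.    -0.   ] rows [[-3.1, 30.3, -22.2], [-3.1, 31.6, -20.3], [-3.1, 32.8, -18.4], [-3.1, 33.9, -16.4], [-3.1, 34.8, -14.3], [-3.1, 35.6, -12.1], [-3.1, 36.3, -10.0], [-3.1, 36.8, -7.8], [-3.1, 37.2, -5.5], [-3.1, 37.5, -3.3], [-3.1, 37.6, -1.0], [-3.1, 37.6, 1.3]]
```

drive_tool([
  [[-3,30,-22],[-0.061,0,0],0],
  [[-3,32,-20],[-0.061,0,0],0],
  [[-3,33,-18],[-0.061,0,0],0],
  [[-3,34,-16],[-0.061,0,0],0],
  [[-3,35,-14],[-0.061,0,0],0],
])

```text
t: 0.52
tool_pos: [343.8, -379.7, 268.0]
tool_rot: [162.3, 89.9, 114.7]
contact_force: [0.3, 0.2, -0.2]
finger_gap: 85.3
```

drive_tool([
  [[-3,36,-12],[-0.061,0,0],0],
  [[-3,36,-10],[-0.061,0,0],0],
  [[-3,37,-8],[-0.061,0,0],0],
  [[-3,37,-5],[-0.061,0,0],0],
  [[-3,37,-3],[-0.061,0,0],0],
])

```text
t: 0.93
tool_pos: [435.1, -215.6, 283.3]
tool_rot: [160.1, 90.0, 130.0]
contact_force: [1.0, -0.6, 0.2]
finger_gap: 85.6
```

drive_tool([
  [[-3,37,0],[-0.061,0,0],0],
  [[-3,37,0],[-0.061,0,0],0],
  [[0,0,0],[0,0,0],0],
  [[0,0,0],[0,0,0],0],
])

```text
t: 1.27
tool_pos: [470.6, -150.8, 289.2]
tool_rot: [177.4, 90.0, 154.3]
contact_force: [-0.4, -0.3, 0.3]
finger_gap: 85.2
```

```bash
python3 - <<'E'
from h import *
print(get_obs()['joints'].round(1))
plan([469.5,320.5,200],down(-23.6))
E
```

```text
[-25.8   9.8  96.4  -0.   73.8  -2.7]
at [ 470.6 -150.8  289.2] phi -23.1 xdir [-0.  0. -1.] d [  89.2  433.1 -185.9] w [ 0.009 -0.    -0.   ] rows 12 F [-0.4 -0.3  0.3] gap 85.2 t 1.27
rowturn [ 0.001 -0.    -0.   ] rows [[7.4, 36.1, -15.5]]
```

drive_tool([
  [[0,36,-15],[0,0,0],0],
  [[0,36,-15],[0,0,0],0],
  [[0,36,-16],[0,0,0],0],
  [[0,36,-16],[0,0,0],0],
  [[0,36,-16],[0,0,0],0],
])

```text
t: 1.68
tool_pos: [469.2, 43.7, 289.0]
tool_rot: [-120.4, 90.0, -143.9]
contact_force: [1.1, -0.0, -0.7]
finger_gap: 85.5
```

drive_tool([
  [[0,36,-15],[0,0,0],0],
  [[0,36,-15],[0,0,0],0],
  [[0,36,-15],[0,0,0],0],
  [[0,36,-15],[0,0,0],0],
  [[20,36,-16],[0,0,0],0],
])

```text
t: 2.1
tool_pos: [473.7, 238.0, 273.1]
tool_rot: [38.2, 89.6, 14.8]
contact_force: [2.3, -0.6, 0.6]
finger_gap: 85.2
```

drive_tool([
  [[30,36,-15],[0,0,0],0],
  [[38,36,-16],[0.009,0,0],0],
  [[0,0,0],[0,0,0],0],
  [[0,0,0],[0,0,0],0],
])

```text
t: 2.43
tool_pos: [470.3, 299.1, 213.8]
tool_rot: [-125.2, 89.7, -149.0]
contact_force: [-0.2, -0.9, 0.3]
finger_gap: 85.8
```

```bash
python3 - <<'E'
from h import *
snap('scene','s1',(200,100,456,292));snap('top','t1',(60,140,316,332))
plan([469.5,320.5,96],down(-23.6))
E
```

```text
at [471.9 298.4 216.2] phi -23.9 xdir [-0.    -0.001 -1.   ] d [120.2  19.3 -11.2] w [-0.005  0.     0.001] rows 4 F [-0.1 -0.   0.3] gap 85.3 t 2.53
rowturn [-0.001  0.     0.   ] rows [[30.1, 4.8, -2.8]]
```

View pics/s1.png

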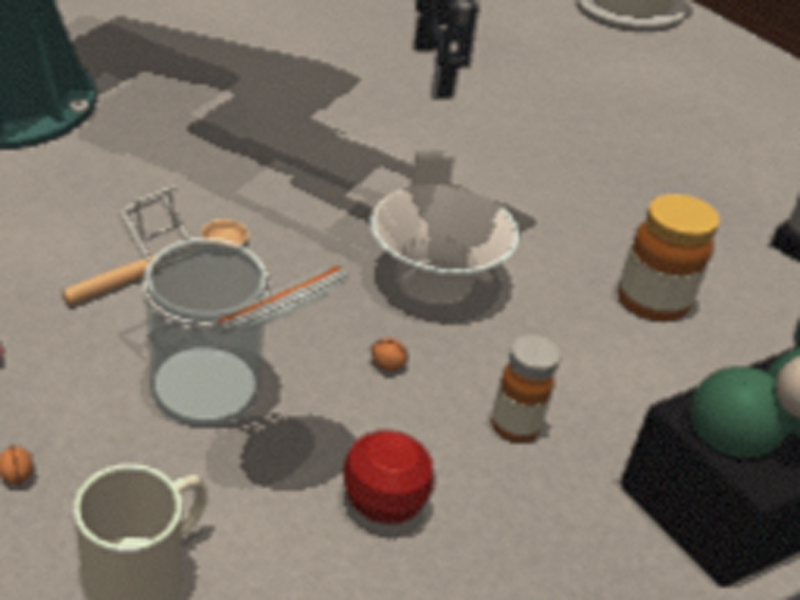

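View pics/t1.png

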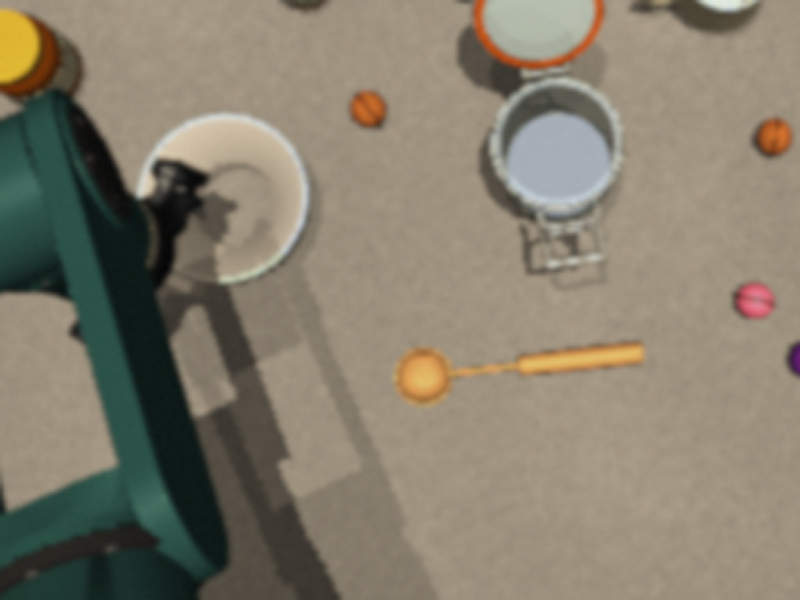

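drive_tool([
  [[15,10,-5],[0,0,0],0],
  [[25,9,-6],[0,0,0],0],
  [[30,0,0],[0,0,0],0],
  [[25,0,0],[0,0,0],0],
  [[0,0,0],[0,0,0],0],
])

```text
t: 2.95
tool_pos: [467.3, 318.7, 118.3]
tool_rot: [-125.1, 89.7, -149.0]
contact_force: [-1.5, 0.1, -1.1]
finger_gap: 85.6
```

```bash
python3 - <<'E'
from h import *
plan([469.5,320.5,98],down(-23.6))
E
```

```text
at [467.3 318.7 118.3] phi -24.0 xdir [-0.005 -0.003 -1.   ] d [20.3  2.6  1.3] w [-0.006 -0.003  0.005] rows 1 F [-1.5  0.1 -1.1] gap 85.6 t 2.95
rowturn [-0.006 -0.003  0.005] rows [[20.3, 2.6, 1.3]]
```

drive_tool([
  [[20,2,1],[-0.006,-0.003,0.005],0],
  [[0,0,0],[0,0,0],0],
  [[0,0,0],[0,0,0],0.5],
  [[0,0,0],[0,0,0],1],
  [[0,0,0],[0,0,0],1],
])

```text
t: 3.37
tool_pos: [471.9, 323.2, 103.1]
tool_rot: [56.4, 89.5, 32.9]
contact_force: [0.5, -0.2, 0.4]
finger_gap: 51.1
```

drive_tool([
  [[0,0,0],[0,0,0],1],
  [[0,0,0],[0,0,0],1],
  [[0,0,0],[0,0,0],1],
  [[0,0,0],[0,0,0],1],
  [[0,0,0],[0,0,0],1],
])

```text
t: 3.78
tool_pos: [470.8, 323.3, 101.7]
tool_rot: [59.6, 89.6, 36.1]
contact_force: [-0.9, -0.5, 4.2]
finger_gap: 10.8
```

drive_tool([
  [[-10,0,0],[0,0,0],1],
  [[-30,0,0],[0,0,0],1],
  [[-40,0,0],[0,0,0],1],
  [[-40,0,0],[0,0,0],1],
  [[-38,0,0],[0,0,0],1],
])

```text
t: 4.2
tool_pos: [469.2, 322.2, 261.1]
tool_rot: [62.0, 89.7, 38.6]
contact_force: [0.8, 0.2, -1.3]
finger_gap: 10.8
```

```bash
python3 - <<'E'
from h import *
p,d=snap('top','t2',(60,100,316,292));snap('scene','s2',(200,100,456,292))
W=cloud('top',d)
P=W.reshape(-1,3);o=get_obs();zc=o['tool_pos'][2]-101.7+70
P=P[(P[:,2]>zc-4)&(P[:,2]<zc+5)&(P[:,1]>200)&(P[:,0]>440)];print(len(P),zc,fitc(P))
plan([553,78,275],down(-70))
E
```

```text
49 234.7768187661341 (array([538.58597484, 289.29635388]), np.float64(70.29133607004877))
at [473.4 324.4 266.5] phi -23.5 xdir [ 0.016  0.009 -1.   ] d [  -9.5 -194.1  171.3] w [ 0.812  0.004 -0.018] rows 7 F [ 1.3 -0.5 -1.3] gap 10.7 t 4.3
rowturn [ 0.116  0.001 -0.003] rows [[-1.4, -27.7, 24.5], [-1.3, -24.7, 27.5], [-1.3, -21.4, 30.2], [-1.2, -17.7, 32.5], [-1.2, -13.9, 34.3], [-1.2, -9.8, 35.7], [-1.2, -5.6, 36.6]]
```

View pics/t2.png

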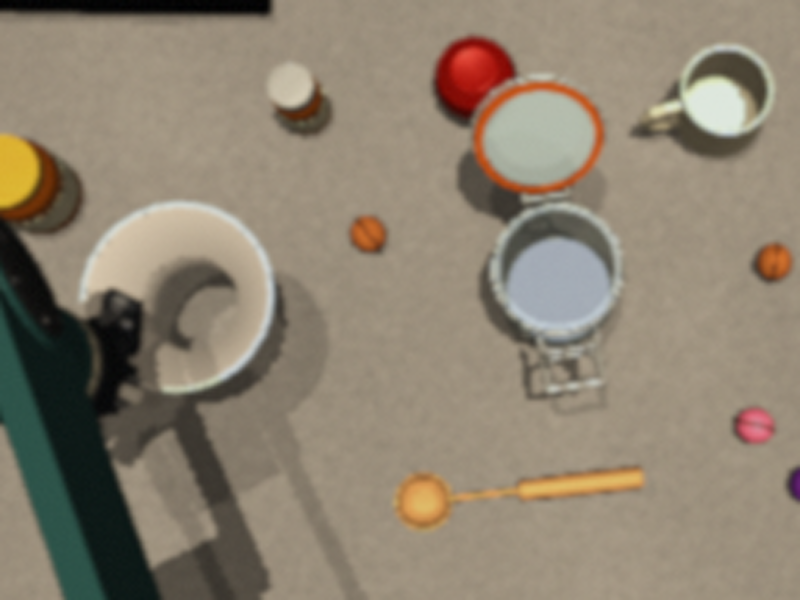

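View pics/s2.png

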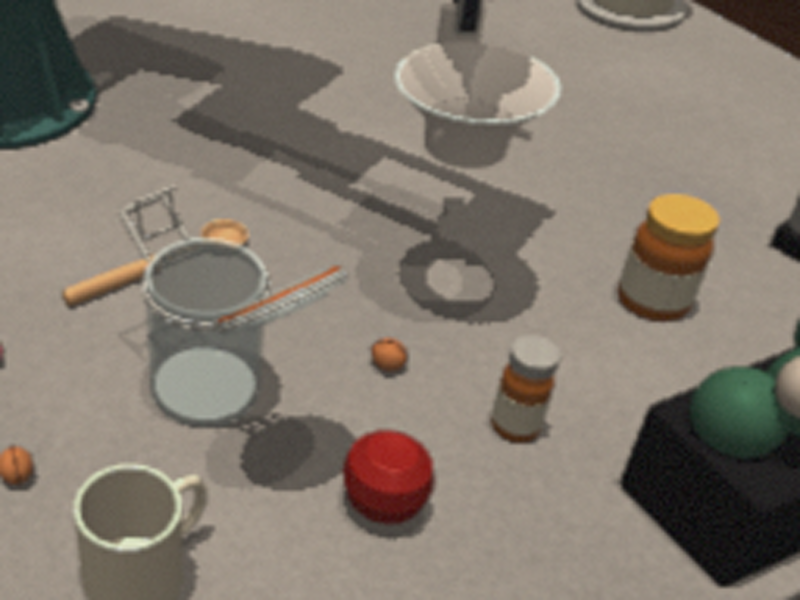

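drive_tool([
  [[-2,-18,16],[0.08,0,-0.003],1],
  [[-2,-26,26],[0.11,0,-0.003],1],
  [[-2,-22,30],[0.11,0,-0.003],1],
  [[-2,-18,32],[0.11,0,-0.003],1],
  [[-1,-14,34],[0.11,0,-0.003],1],
])

```text
t: 4.72
tool_pos: [525.3, 158.9, 268.0]
tool_rot: [-72.1, 89.4, -125.7]
contact_force: [0.5, 0.3, -1.4]
finger_gap: 10.7
```

```bash
python3 - <<'E'
from h import *
plan([553,78,275],down(-70))
E
```

```text
at [525.3 158.9 268. ] phi -53.6 xdir [-0.006 -0.009 -1.   ] d [ -6.5 -25.8  81.6] w [0.287 0.005 0.01 ] rows 3 F [ 0.5  0.3 -1.4] gap 10.7 t 4.72
rowturn [0.096 0.002 0.003] rows [[-2.2, -8.6, 27.2], [-2.2, -6.0, 27.9], [-2.3, -3.3, 28.3]]
```

drive_tool([
  [[-2,-8,26],[0.09,0.001,0.001],1],
  [[-2,-6,28],[0.09,0.001,0.001],1],
  [[-2,-2,20],[0.07,0.001,0.001],1],
  [[0,0,0],[0,0,0],1],
  [[0,0,0],[0,0,0],1],
])

```text
t: 5.13
tool_pos: [551.4, 88.1, 274.1]
tool_rot: [-73.5, 89.6, -141.2]
contact_force: [-0.4, 0.5, -2.4]
finger_gap: 10.4
```

```bash
python3 - <<'E'
from h import *
p,d=snap('top','t3',(130,80,330,230));snap('scene','s3',(200,100,356,217))
W=cloud('top',d);o=get_obs();zc=o['tool_pos'][2]-101.7+70
P=W.reshape(-1,3)
P=P[(P[:,2]>zc-4)&(P[:,2]<zc+5)&(np.abs(P[:,1])<110)&(P[:,0]>480)&(P[:,0]<680)];print(len(P),zc,fitc(P),P.min(0),P.max(0))
plan([553,78,275],down(-70))
E
```

```text
248 242.4942806176316 (array([579.23513912,  16.39992301]), np.float64(69.1838780682508)) [509.59731763 -55.31370499 238.51186223] [650.41581267  83.95413732 247.36328277]
at [550.8  89.6 274.2] phi -67.6 xdir [-0.005 -0.004 -1.   ] d [-0.8 -2.4 11.5] w [0.043 0.002 0.006] rows 1 F [-0.3  0.3 -1.4] gap 10.9 t 5.23
rowturn [0.043 0.002 0.006] rows [[-0.8, -2.4, 11.5]]
```

View pics/t3.png

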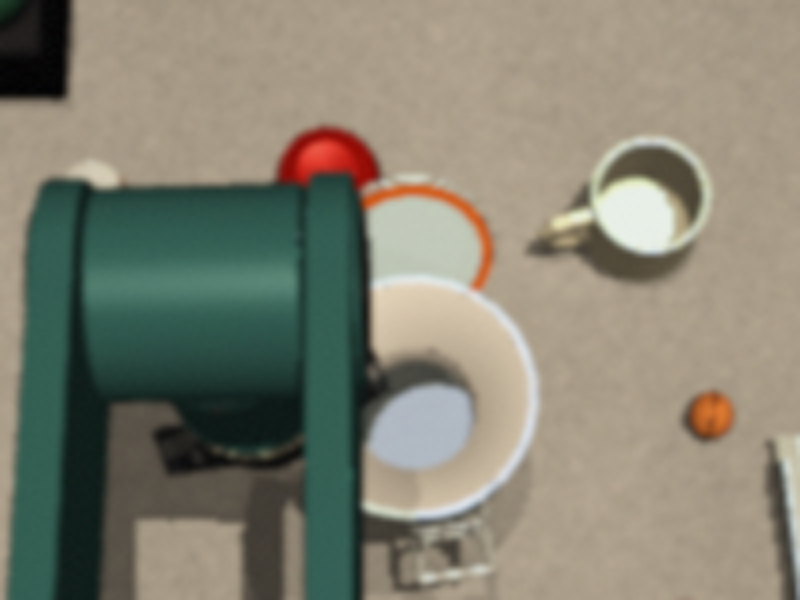

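View pics/s3.png

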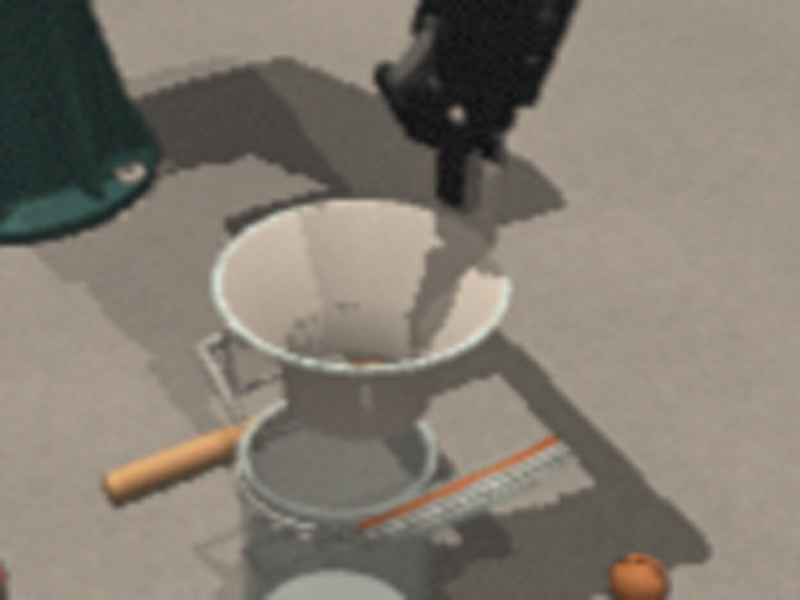

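drive_tool([
  [[0,-4,11],[0,0.001,0.006],1],
  [[0,0,0],[0,0,0],1],
  [[25,0,0],[0,0,0],1],
  [[0,0,0],[0,0,0],1],
])

```text
t: 5.57
tool_pos: [549.8, 77.7, 246.9]
tool_rot: [-97.5, 89.8, -165.0]
contact_force: [-1.2, -0.8, -2.5]
finger_gap: 10.5
```

```bash
python3 - <<'E'
from h import *
p,d=snap('top');snap('scene','s4',(200,100,356,217))
W=cloud('top',d);o=get_obs();zc=o['tool_pos'][2]-101.7+70
P=W.reshape(-1,3)
P=P[(P[:,2]>zc-4)&(P[:,2]<zc+5)&(np.abs(P[:,1])<110)&(P[:,0]>480)&(P[:,0]<680)];print(len(P),zc,fitc(P),P.min(0),P.max(0))
plan([551.5,78,212])
E
```

```text
103 217.60042696548902 (array([577.96960124,   5.91989149]), np.float64(69.63769196952987)) [507.82844815 -65.91874966 213.60970237] [648.29204464  67.05856926 220.16298609]
at [551.   77.7 249.3] phi -67.6 xdir [-0.001 -0.001 -1.   ] d [37.3  0.6 -0.1] w [0. 0. 0.] rows 1 F [ 1.1 -0.2 -1.3] gap 10.9 t 5.67
rowturn [0. 0. 0.] rows [[37.3, 0.6, -0.1]]
```

View pics/s4.png

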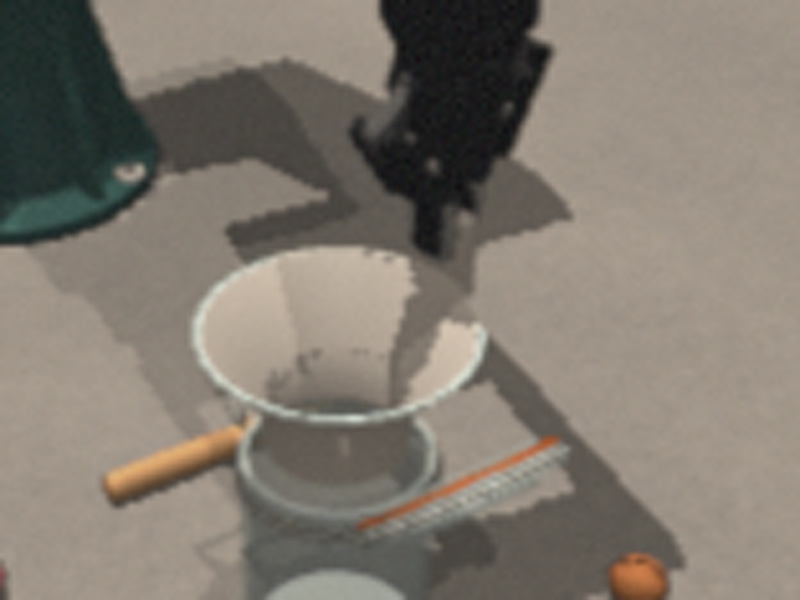

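drive_tool([
  [[12,0,0],[0,0,0],1],
  [[12,0,0],[0,0,0],1],
  [[8,0,0],[0,0,0],1],
  [[4,0,0],[0,0,0],1],
  [[0,0,0],[0,0,0],1],
])

```text
t: 6.08
tool_pos: [551.9, 77.4, 213.6]
tool_rot: [12.6, 89.9, -55.0]
contact_force: [-1.3, -0.7, -2.3]
finger_gap: 10.9
```

drive_tool([
  [[1,0,0],[0,0,0],1],
  [[1,0,0],[0,0,0],1],
  [[0,0,0],[0,0,0],1],
])

```text
t: 6.33
tool_pos: [552.7, 77.3, 212.4]
tool_rot: [48.7, 89.8, -18.9]
contact_force: [-0.3, 0.2, -2.3]
finger_gap: 10.9
```

drive_tool([
  [[1,0,0],[0,0,0],1],
  [[1,0,0],[0,0,0],1],
  [[1,0,0],[0,0,0],1],
  [[0,0,0],[0,0,0],1],
])

```text
t: 6.67
tool_pos: [552.6, 77.4, 209.8]
tool_rot: [52.3, 89.8, -15.3]
contact_force: [-1.7, 0.7, 4.0]
finger_gap: 10.6
```

```bash
python3 - <<'E'
from h import *
print(get_obs()['tool_pos'],get_obs()['contact_force']);snap('scene','s5',(200,100,356,217))
E
```

```text
[552.56737814  77.4368558  209.80378326] [-1.70295893  0.68705513  3.99012163]
```

View pics/s5.png

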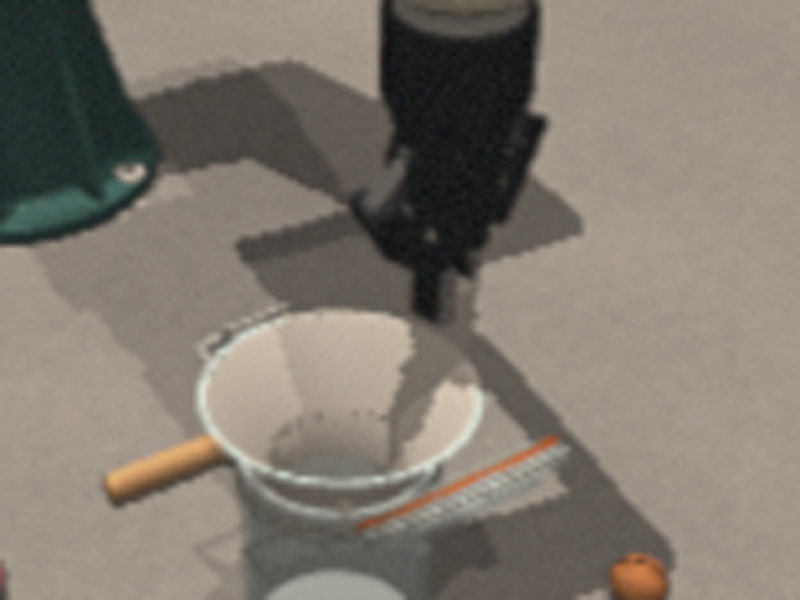

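drive_tool([
  [[0,0,0],[0,0,0],0.7],
  [[0,0,0],[0,0,0],0.4],
  [[0,0,0],[0,0,0],0.2],
  [[0,0,0],[0,0,0],0.2],
  [[0,0,0],[0,0,0],0.2],
])

```text
t: 7.13
tool_pos: [552.4, 77.2, 208.8]
tool_rot: [38.7, 89.9, -29.0]
contact_force: [1.1, -0.2, -1.1]
finger_gap: 68.0
```

drive_tool([
  [[-15,0,0],[0,0,0],0.2],
  [[-30,0,0],[0,0,0],0.1],
  [[-40,0,0],[0,0,0],0],
  [[-25,0,0],[0,0,0],0],
  [[0,0,0],[0,0,0],0],
])

```text
t: 7.55
tool_pos: [555.4, 77.5, 325.1]
tool_rot: [63.7, 89.3, -3.9]
contact_force: [0.9, 0.0, -0.6]
finger_gap: 85.3
```

```bash
cat >> h.py <<'E'
def scoopR(psi,t):
    """jaws across heading psi, tool x leaning forward by t deg from down (neg = pointing back)"""
    p,t=np.radians([psi,t]); x=np.array([np.sin(t)*np.cos(p),np.sin(t)*np.sin(p),-np.cos(t)]); z=np.array([np.sin(p),-np.cos(p),0]); return np.c_[x,np.cross(z,x),z]
E
python3 - <<'E'
from h import *
snap('scene','s6',(200,100,356,217));
R=scoopR(6.7,35)
g=np.array([432,-297,34]); print('tcp',g-3*R[:,0], 'pre',g-103*R[:,0])
plan([430,0,310],R)
E
```

```text
tcp [ 430.29102215 -297.20075876   36.45745613] pre [ 373.32509397 -303.89271732  118.37266056]
at [554.2  77.4 322.3] phi -67.6 xdir [ 0.009 -0.001 -1.   ] d [  11.2 -144.4   24.3] w [ 0.266 -0.081  0.599] rows 5 F [-0.7  0.5 -0.8] gap 85.5 t 7.6
rowturn [ 0.053 -0.016  0.12 ] rows [[2.2, -28.9, 4.9], [-1.1, -28.6, 6.4], [-4.4, -27.9, 7.9], [-7.5, -26.8, 9.5], [-10.5, -25.1, 11.0]]
```

View pics/s6.png

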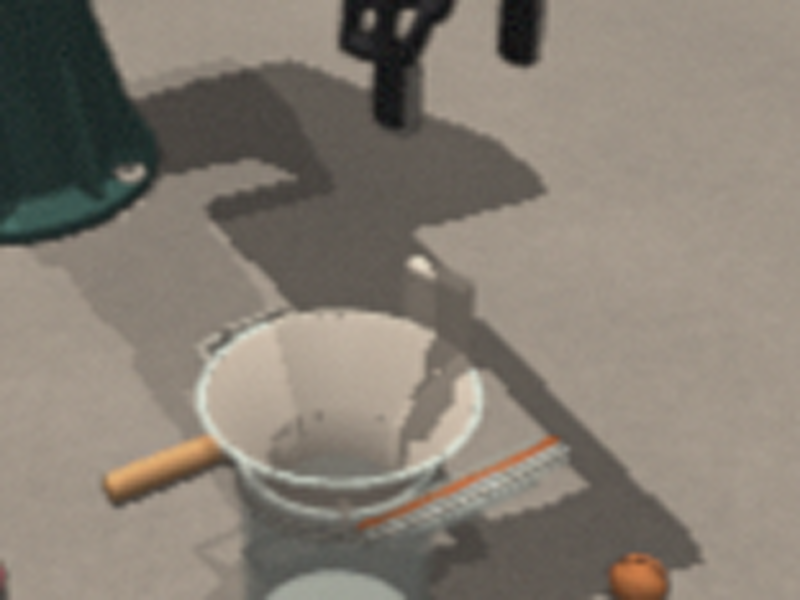

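drive_tool([
  [[2,-29,5],[0.05,-0.016,0.12],0],
  [[-1,-29,6],[0.05,-0.016,0.12],0],
  [[-4,-28,8],[0.05,-0.016,0.12],0],
  [[-7,-27,9],[0.05,-0.016,0.12],0],
  [[-10,-25,11],[0.05,-0.016,0.12],0],
])

```text
t: 8.02
tool_pos: [427.8, 1.0, 306.0]
tool_rot: [89.2, 57.4, 7.8]
contact_force: [-0.7, -0.5, 0.2]
finger_gap: 85.2
```

```bash
python3 - <<'E'
from h import *
plan([400,-220,220],scoopR(6.7,35))
E
```

```text
at [427.8   1.  306. ] phi -81.5 xdir [ 0.534  0.073 -0.842] d [ 41.4 -97.7 213.9] w [ 0.029 -0.011  0.042] rows 6 F [-0.7 -0.5  0.2] gap 85.2 t 8.02
rowturn [ 0.005 -0.002  0.007] rows [[6.9, -16.3, 35.6], [6.9, -16.2, 35.7], [6.8, -16.0, 35.8], [6.8, -15.9, 35.8], [6.7, -15.8, 35.9], [6.7, -15.6, 36.0]]
```

drive_tool([
  [[5,-16,35],[0.005,-0.002,0.007],0],
  [[5,-16,36],[0.005,-0.002,0.007],0],
  [[5,-16,36],[0.005,-0.002,0.007],0],
  [[7,-16,36],[0.005,-0.002,0.007],0],
  [[7,-16,36],[0.005,-0.002,0.007],0],
])

```text
t: 8.43
tool_pos: [405.0, -176.8, 242.2]
tool_rot: [89.9, 55.7, 7.0]
contact_force: [1.1, -0.3, -0.5]
finger_gap: 85.7
```

```bash
python3 - <<'E'
from h import *
plan([373.3,-304,118.4],scoopR(6.7,35))
E
```

```text
at [ 405.  -176.8  242.2] phi -83.0 xdir [ 0.56   0.069 -0.826] d [  75.7 -108.7  122.2] w [ 0.005 -0.003  0.012] rows 5 F [ 1.1 -0.3 -0.5] gap 85.7 t 8.43
rowturn [ 0.001 -0.001  0.002] rows [[15.1, -21.7, 24.4]]
```

drive_tool([
  [[12,-20,25],[0,0,0.003],0],
  [[13,-22,25],[0,0,0.003],0],
  [[15,-22,25],[0,0,0.003],0],
  [[15,-22,25],[0,0,0.003],0],
  [[15,-20,20],[0,0,0],0],
])

```text
t: 8.85
tool_pos: [372.9, -302.0, 123.0]
tool_rot: [90.1, 55.1, 7.1]
contact_force: [0.6, -1.3, 0.0]
finger_gap: 85.5
```

```bash
python3 - <<'E'
from h import *
snap('top','t7',(260,150,420,270));snap('scene','s7',(100,80,300,230))
plan([430.3,-297.2,36.5],scoopR(6.7,35))
E
```

```text
at [ 372.7 -303.   121.2] phi -83.1 xdir [ 0.566  0.072 -0.821] d [102.6  -0.8   1.6] w [-0.    -0.006  0.004] rows 3 F [0.9 0.1 0.1] gap 85.4 t 8.95
rowturn [-0.    -0.002  0.001] rows [[34.2, -0.3, 0.5]]
```

View pics/s7.png

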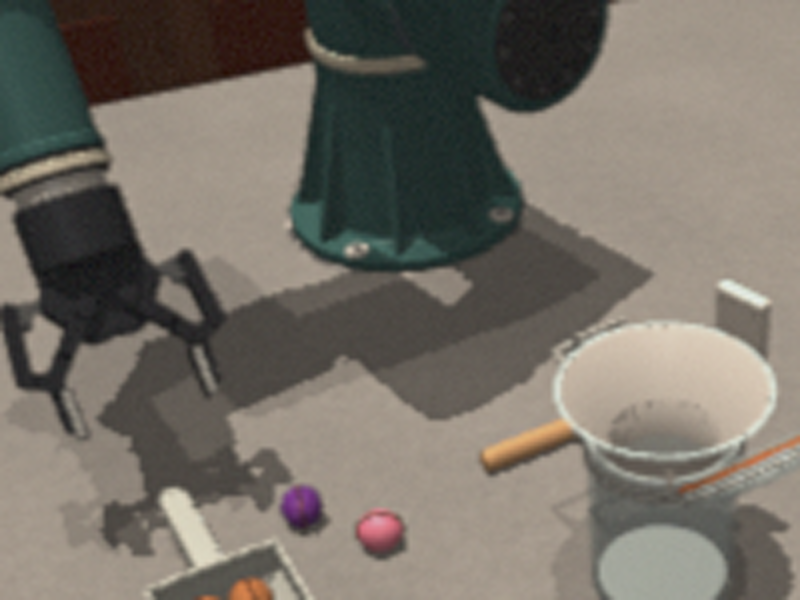

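View pics/t7.png

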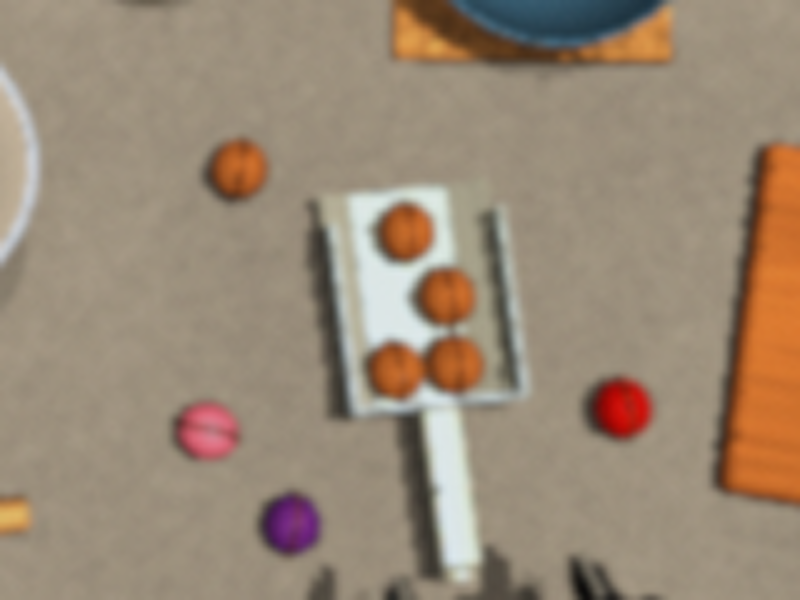

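drive_tool([
  [[30,0,0],[0,0,0],0.45],
  [[30,0,1],[0,-0.006,0.004],0.45],
  [[28,0,1],[0,0,0],0.45],
  [[12,0,0],[0,0,0],0.45],
  [[0,0,0],[0,0,0],0.45],
])

```text
t: 9.37
tool_pos: [432.0, -293.0, 41.8]
tool_rot: [89.9, 54.9, 7.0]
contact_force: [0.2, -0.6, -0.2]
finger_gap: 46.6
```

```bash
python3 - <<'E'
from h import *
snap('scene','s8',(100,130,300,280))
plan([430.3,-297.2,36.5],scoopR(6.7,35))
E
```

```text
at [ 431.6 -293.3   42.9] phi -82.9 xdir [ 0.572  0.069 -0.818] d [ 4.2 -5.1  3.7] w [ 0.006 -0.002 -0.003] rows 1 F [ 0.1 -0.3 -0.8] gap 47.1 t 9.42
rowturn [ 0.006 -0.002 -0.003] rows [[4.2, -5.1, 3.7]]
```

View pics/s8.png

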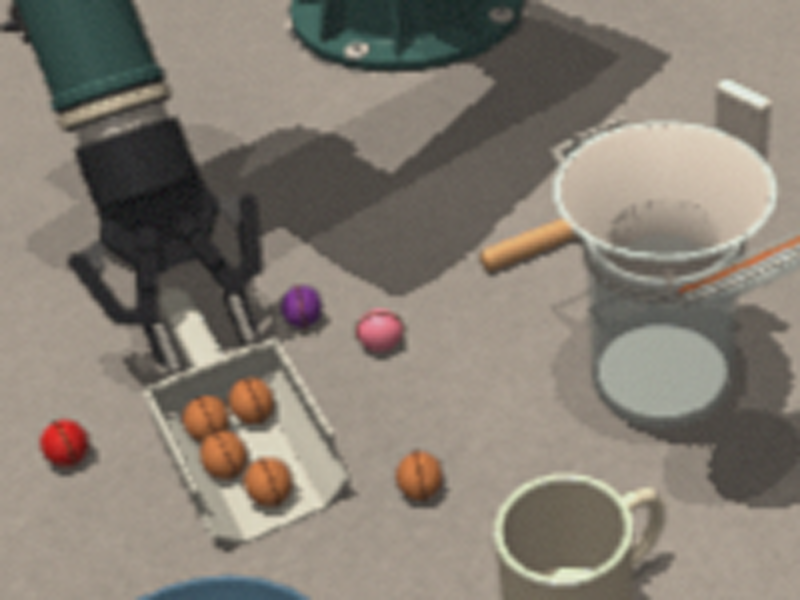

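drive_tool([
  [[4,-5,4],[0.006,-0.002,0],0.45],
  [[0,0,0],[0,0,0],0.55],
  [[0,0,0],[0,0,0],0.65],
  [[0,0,0],[0,0,0],0.75],
  [[0,0,0],[0,0,0],0.85],
])

```text
t: 9.83
tool_pos: [430.2, -300.3, 38.4]
tool_rot: [89.5, 54.7, 6.2]
contact_force: [-3.8, -0.6, 7.0]
finger_gap: 21.3
```

drive_tool([
  [[0,0,0],[0,0,0],1],
  [[0,0,0],[0,0,0],1],
  [[0,0,0],[0,0,0],1],
  [[0,0,0],[0,0,0],1],
  [[0,0,0],[0,0,0],1],
])

```text
t: 10.25
tool_pos: [430.3, -300.2, 38.3]
tool_rot: [89.6, 54.7, 6.2]
contact_force: [-4.4, -0.9, 7.1]
finger_gap: 21.1
```

```bash
python3 - <<'E'
from h import *
R=toolR(get_obs()['tool_rot'])
o=get_obs();plan(o['tool_pos']+[0,0,50])
E
```

```text
at [ 430.3 -300.2   38.3] phi -83.4 xdir [ 0.574  0.062 -0.817] d [-40.8  28.9   0.2] w [0. 0. 0.] rows 2 F [-4.4 -0.9  7.1] gap 21.1 t 10.25
rowturn [0. 0. 0.] rows [[-20.4, 14.4, 0.1]]
```

drive_tool([
  [[-4,3,0],[0,0,0],1],
  [[-6,4,0],[0,0,0],1],
  [[-8,6,0],[0,0,0],1],
  [[-8,6,0],[0,0,0],1],
  [[-6,4,0],[0,0,0],1],
])

```text
t: 10.67
tool_pos: [430.5, -299.8, 77.6]
tool_rot: [89.6, 54.8, 6.3]
contact_force: [-0.5, -0.1, -1.6]
finger_gap: 21.1
```

```bash
python3 - <<'E'
from h import *
snap('scene','s9',(100,130,300,280))
p,d=snap('top');W=cloud('top',d)
P=W.reshape(-1,3);P=P[(P[:,0]>400)&(P[:,0]<620)&(P[:,1]<-225)&(P[:,1]>-350)&(P[:,2]>55)&(P[:,2]<140)]
for x in range(400,620,15):
    Q=P[(P[:,0]>x)&(P[:,0]<x+15)]
    if len(Q): print(x,len(Q),Q[:,1].min().round(),Q[:,1].max().round(),np.percentile(Q[:,2],90).round(1))
plan([430,-180,290],scoopR(0,35))
E
```

```text
400 179 -349.0 -244.0 136.9
415 212 -350.0 -253.0 125.9
430 107 -340.0 -273.0 98.2
445 67 -319.0 -280.0 88.5
460 87 -307.0 -244.0 88.1
475 126 -340.0 -243.0 85.3
490 185 -340.0 -242.0 79.1
505 77 -338.0 -240.0 84.5
520 106 -336.0 -237.0 81.4
535 96 -333.0 -236.0 82.8
550 84 -331.0 -234.0 85.0
565 109 -331.0 -233.0 77.7
580 45 -330.0 -234.0 67.6
595 9 -326.0 -317.0 61.7
at [ 430.7 -300.2   78. ] phi -83.4 xdir [ 0.574  0.062 -0.817] d [-166.2  133.5 -118.2] w [ 0.098 -0.062 -0.005] rows 7 F [ 0.6  0.4 -1.6] gap 21.1 t 10.77
rowturn [ 0.014 -0.009 -0.001] rows [[-23.7, 19.1, -16.9], [-23.9, 18.8, -16.9], [-24.1, 18.6, -17.0], [-24.2, 18.3, -17.0], [-24.4, 18.1, -17.1], [-24.5, 17.8, -17.1], [-24.7, 17.5, -17.1]]
```

View pics/s9.png

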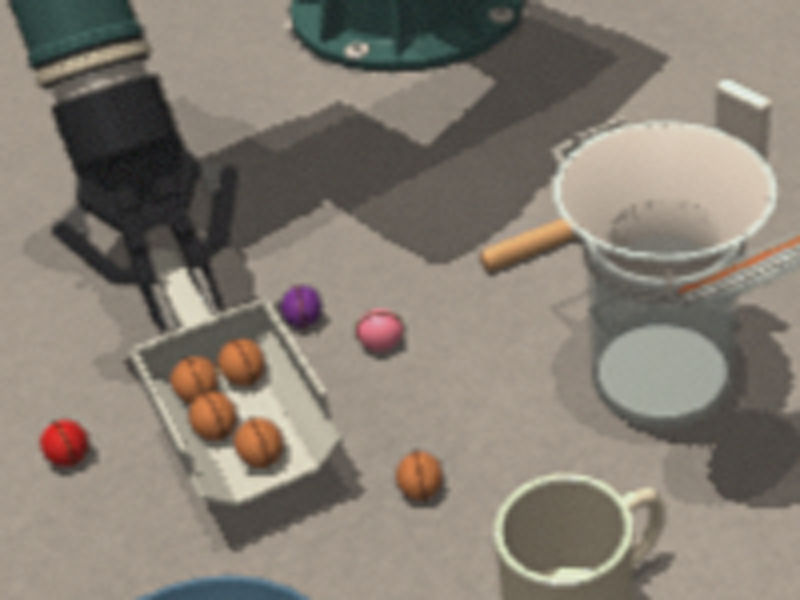

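```bash
cat >> h.py <<'E'
def pour(lip,psi,th,a=162.,b=35.,t0=35.0,y0=0.):
    p,q=np.radians([psi,th]); h=np.array([np.cos(p),np.sin(p),0]); l=np.array([-np.sin(p),np.cos(p),0])
    f=-a*np.cos(q)+b*np.sin(q); u=a*np.sin(q)+b*np.cos(q)
    return np.array(lip)+f*h+u*np.array([0,0,1])+y0*l, scoopR(psi,t0-th)
E
python3 - <<'E'
from h import *
for th in(0,12,60): print(pour([568,0,235],20,th)[0])
plan([425,-180,270],scoopR(15,35))
E
```

```text
[415.76979543 -55.40726322 270.        ]
[425.9344485  -51.70763206 302.91685994]
[520.36781656 -17.33669696 392.79611541]
at [ 430.7 -300.2   78. ] phi -83.4 xdir [ 0.574  0.062 -0.817] d [-152.7  117.9 -118.9] w [-0.116  0.089 -0.004] rows 6 F [ 0.6  0.4 -1.6] gap 21.1 t 10.77
rowturn [-0.019  0.015 -0.001] rows [[-25.4, 19.6, -19.8], [-25.2, 20.0, -19.8], [-24.9, 20.4, -19.8], [-24.6, 20.8, -19.8], [-24.3, 21.1, -19.7], [-24.0, 21.5, -19.7]]
```

drive_tool([
  [[-10,8,-4],[-0.01,0.01,0],1],
  [[-18,14,-9],[-0.015,0.01,0],1],
  [[-20,16,-14],[-0.015,0.01,0],1],
  [[-20,16,-16],[-0.015,0.01,0],1],
  [[-20,16,-16],[-0.015,0.01,0],1],
])

```text
t: 11.18
tool_pos: [427.2, -239.3, 189.4]
tool_rot: [89.8, 54.8, 11.4]
contact_force: [0.3, -0.9, -1.2]
finger_gap: 21.1
```

drive_tool([
  [[-20,16,-16],[-0.015,0.01,0],1],
  [[-18,14,-16],[-0.015,0.01,0],1],
  [[-14,10,-14],[-0.015,0.01,0],1],
  [[-8,6,-10],[0,0,0],1],
  [[0,0,-4],[0,0,0],1],
])

```text
t: 11.6
tool_pos: [417.1, -179.8, 265.8]
tool_rot: [89.3, 54.7, 14.2]
contact_force: [0.1, -0.1, -1.9]
finger_gap: 21.4
```

```bash
python3 - <<'E'
from h import *
snap('scene','s10',(100,80,340,260))
plan(*pour([560,0,235],20,12))
E
```

```text
at [ 416.6 -179.3  264.5] phi -75.3 xdir [ 0.559  0.142 -0.817] d [ -12.5   50.1 -122.9] w [-0.078  0.05  -0.213] rows 4 F [-0.1  1.2 -2. ] gap 21.2 t 11.65
rowturn [-0.019  0.012 -0.053] rows [[-3.1, 12.5, -30.7], [-3.4, 12.9, -30.5], [-3.7, 13.3, -30.3], [-4.1, 13.7, -30.1]]
```

View pics/s10.png

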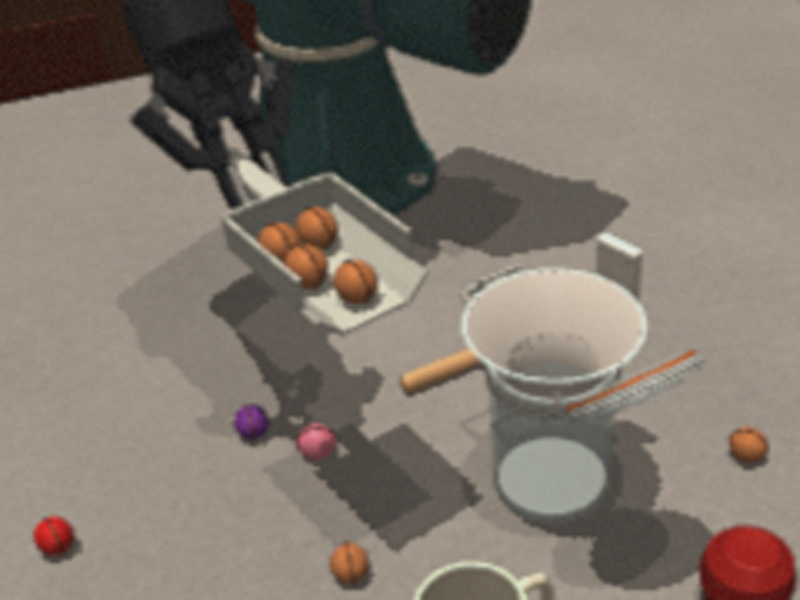

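drive_tool([
  [[-1,5,-10],[-0.01,0.005,-0.02],1],
  [[-2,9,-20],[-0.015,0.01,-0.04],1],
  [[-3,11,-26],[-0.015,0.01,-0.04],1],
  [[-3,11,-26],[-0.015,0.01,-0.04],1],
  [[-3,10,-22],[-0.01,0.01,-0.04],1],
])

```text
t: 12.07
tool_pos: [418.4, -70.3, 296.7]
tool_rot: [90.5, 65.3, 19.6]
contact_force: [0.5, 0.5, -2.4]
finger_gap: 21.0
```

drive_tool([
  [[-2,6,-13],[-0.01,0.005,-0.03],1],
  [[0,2,-6],[0,0,0],1],
  [[0,0,0],[0,0,0],1],
])

```text
t: 12.32
tool_pos: [418.8, -50.0, 302.0]
tool_rot: [90.5, 66.9, 20.4]
contact_force: [0.1, 0.2, -2.2]
finger_gap: 21.0
```

```bash
python3 - <<'E'
from h import *
snap('scene','s11',(140,80,340,230));p,d=snap('top','t11',(160,110,320,230))
W=cloud('top',d)
plan(*pour([560,0,235],20,12))
print(proj('top',[560,0,235]),proj('scene',[560,0,235]),get_obs()['joints'].round(1))
E
```

```text
at [418.5 -51.5 301.7] phi -70.2 xdir [ 0.368  0.136 -0.92 ] d [-1.4 -0.1 -0. ] w [-0.004 -0.002 -0.002] rows 1 F [ 0.5 -0.2 -2. ] gap 21.1 t 12.42
rowturn [-0.004 -0.002 -0.002] rows [[-1.4, -0.1, -0.0]]
[[239.37572256 187.21995779]] [[260.96042097 154.42594243]] [-31.9  -7.  116.2  21.4  58.   28.9]
```

View pics/s11.png

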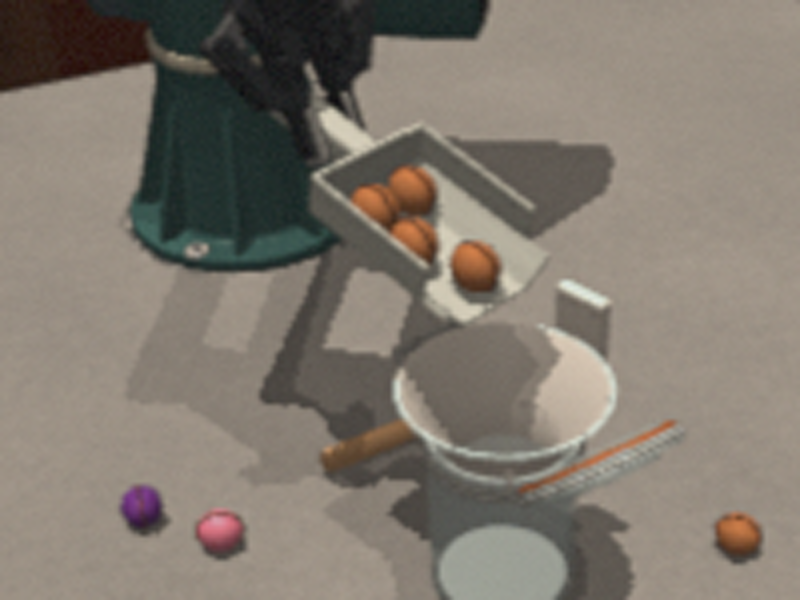

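View pics/t11.png

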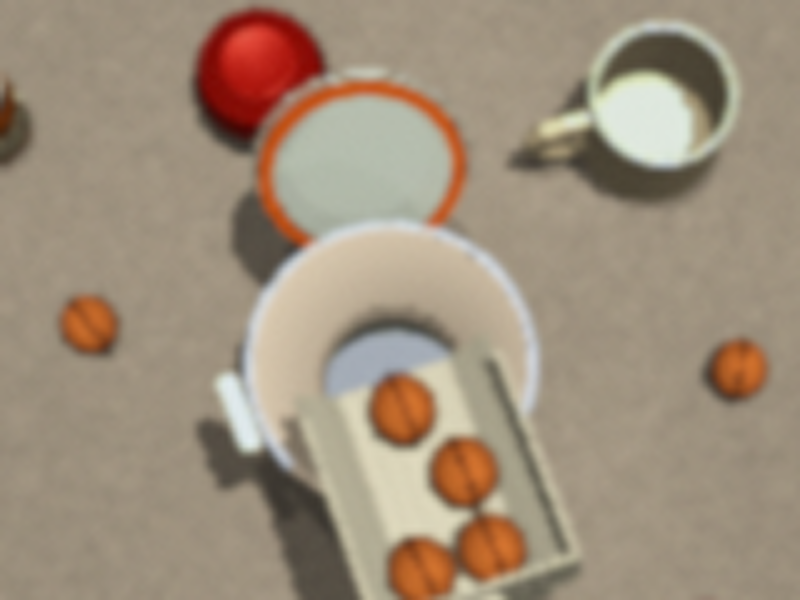

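```bash
python3 - <<'E'
from h import *
plan(*pour([560,0,214],20,24))
plan(*pour([560,0,212],20,34))
E
```

```text
at [418.5 -51.5 301.7] phi -70.2 xdir [ 0.368  0.136 -0.92 ] d [-2.8 19.4 -0.1] w [-0.004 -0.002 -0.211] rows 2 F [ 0.5 -0.2 -2. ] gap 21.1 t 12.42
rowturn [-0.002 -0.001 -0.106] rows [[-1.4, 9.7, -0.1], [-2.4, 9.5, -0.0]]
at [418.5 -51.5 301.7] phi -70.2 xdir [ 0.368  0.136 -0.92 ] d [-13.5  44.7  -0.2] w [-0.004 -0.003 -0.386] rows 4 F [ 0.5 -0.2 -2. ] gap 21.1 t 12.42
rowturn [-0.001 -0.001 -0.096] rows [[-3.4, 11.2, -0.1], [-4.4, 10.8, -0.0], [-5.4, 10.3, -0.0], [-6.4, 9.7, -0.0]]
```

drive_tool([
  [[0,4,0],[0,0,-0.042],1],
  [[0,4,0],[0,0,-0.042],1],
  [[-1,4,0],[0,0,-0.042],1],
  [[-1,4,0],[0,0,-0.042],1],
  [[-1,4,0],[0,0,-0.042],1],
])

```text
t: 12.83
tool_pos: [435.9, -46.6, 311.2]
tool_rot: [91.0, 79.0, 20.6]
contact_force: [0.5, -0.4, -1.9]
finger_gap: 21.0
```

```bash
python3 - <<'E'
from h import *
snap('scene','s12',(140,80,340,230))
plan(*pour([560,0,212],20,34))
E
```

```text
at [437.9 -46.8 312. ] phi -70.4 xdir [ 0.178  0.066 -0.982] d [-16.2  19.4  -2.3] w [-0.006 -0.002 -0.174] rows 2 F [ 1.9 -2.1 -0.6] gap 21.2 t 12.88
rowturn [-0.003 -0.001 -0.087] rows [[-8.1, 9.7, -1.2], [-8.9, 9.0, -1.1]]
```

View pics/s12.png

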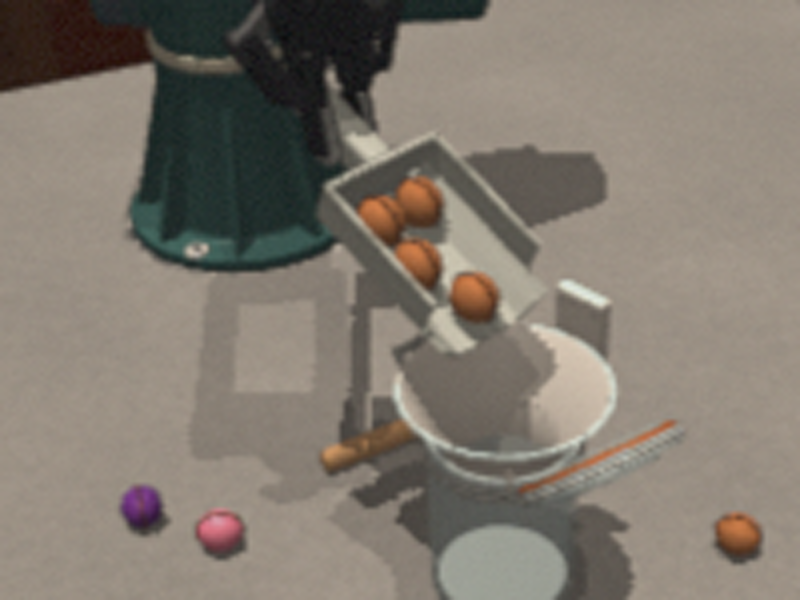

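drive_tool([
  [[-3,4,-1],[0,0,-0.035],1],
  [[-3,4,0],[0,0,-0.035],1],
  [[-3,4,0],[0,0,-0.035],1],
  [[0,0,0],[0,0,0],1],
  [[0,0,0],[0,0,0],1],
])

```text
t: 13.3
tool_pos: [445.7, -41.5, 322.1]
tool_rot: [92.0, 84.9, 21.8]
contact_force: [0.0, -0.1, -2.2]
finger_gap: 21.2
```

```bash
python3 - <<'E'
from h import *
snap('scene','s13',(140,80,340,230))
plan(*pour([562,0,214],20,44))
E
```

```text
at [445.1 -41.4 322. ] phi -70.2 xdir [ 0.083  0.033 -0.996] d [-26.8  34.4   0.8] w [-0.004 -0.003 -0.246] rows 3 F [ 0.8  0.1 -1.2] gap 21.4 t 13.35
rowturn [-0.001 -0.001 -0.082] rows [[-8.9, 11.5, 0.3], [-9.8, 10.7, 0.3], [-10.7, 9.8, 0.3]]
```

View pics/s13.png

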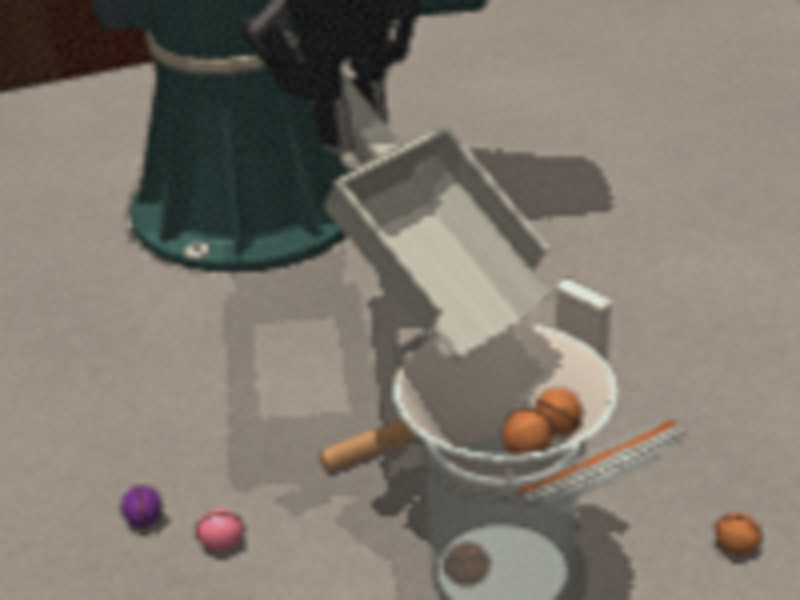

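drive_tool([
  [[0,0,0],[0,0,0],1],
  [[0,0,0],[0,0,0],1],
  [[0,0,0],[0,0,0],1],
  [[0,0,0],[0,0,0],1],
  [[0,0,0],[0,0,0],1],
])

```text
t: 13.77
tool_pos: [445.3, -41.0, 323.0]
tool_rot: [91.2, 84.9, 20.9]
contact_force: [-0.5, 0.6, -1.4]
finger_gap: 21.2
```

```bash
python3 - <<'E'
from h import *
a,_=snap('scene');b,_=snap('top')
cv2.imwrite('pics/c14.png',cv2.resize(np.hstack([a[110:250,180:340],b[110:250,160:320]]),(800,350),interpolation=cv2.INTER_CUBIC))
E
```

```text
(no output)
```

View pics/c14.png

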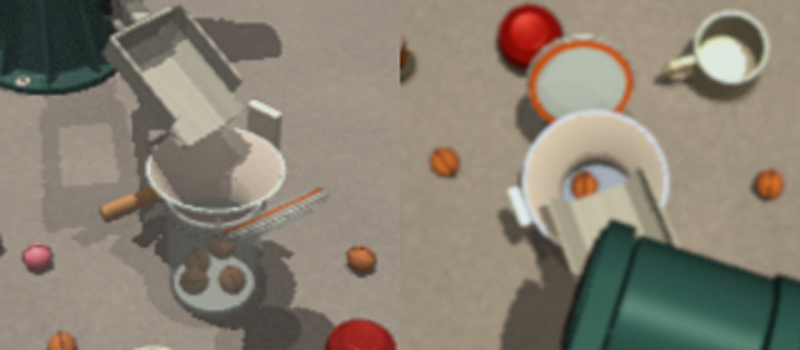

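```bash
python3 - <<'E'
from h import *
plan([420,-140,300],scoopR(12,35))
E
```

```text
at [445.5 -40.9 323. ] phi -70.2 xdir [ 0.083  0.032 -0.996] d [ 17.6 -59.3  84.6] w [ 0.128 -0.049  0.521] rows 5 F [-0.1  0.1 -1.3] gap 21.2 t 13.87
rowturn [ 0.026 -0.01   0.104] rows [[3.5, -11.9, 16.9], [2.5, -11.7, 17.2], [1.4, -11.5, 17.5], [0.4, -11.1, 17.8], [-0.5, -10.7, 18.0]]
```

drive_tool([
  [[-20,0,0],[0,0,0.05],1],
  [[-15,-10,10],[0.02,-0.01,0.1],1],
  [[0,-12,20],[0.03,-0.01,0.1],1],
  [[10,-14,26],[0.03,-0.01,0.1],1],
  [[8,-16,28],[0.03,-0.01,0.1],1],
])

```text
t: 14.28
tool_pos: [426.9, -130.2, 329.5]
tool_rot: [89.7, 59.9, 13.3]
contact_force: [0.6, 0.1, -1.6]
finger_gap: 21.1
```

```bash
python3 - <<'E'
from h import *
plan([431,-285,120],scoopR(6,35))
E
```

```text
at [ 426.9 -130.2  329.5] phi -76.4 xdir [ 0.488  0.116 -0.865] d [ 165.4 -133.3  150.9] w [ 0.113 -0.069  0.085] rows 7 F [ 0.6  0.1 -1.6] gap 21.1 t 14.28
rowturn [ 0.016 -0.01   0.012] rows [[23.6, -19.0, 21.6], [23.6, -19.0, 21.6], [23.6, -18.9, 21.7], [23.6, -18.9, 21.8], [23.6, -18.8, 21.8], [23.6, -18.7, 21.9], [23.5, -18.7, 22.0]]
```

drive_tool([
  [[15,-15,24],[0.016,-0.01,0.012],1],
  [[23,-20,24],[0.016,-0.01,0.012],1],
  [[24,-20,24],[0.016,-0.01,0.012],1],
  [[24,-20,24],[0.016,-0.01,0.012],1],
  [[24,-18,22],[0.016,-0.01,0.012],1],
])

```text
t: 14.7
tool_pos: [427.5, -251.0, 184.5]
tool_rot: [90.0, 56.8, 8.1]
contact_force: [1.1, 0.4, -0.5]
finger_gap: 21.5
```

```bash
python3 - <<'E'
from h import *
plan([431,-299,70],scoopR(6.3,35))
E
```

```text
at [ 427.5 -251.   184.5] phi -81.9 xdir [ 0.541  0.077 -0.837] d [ 94.  -65.4  48. ] w [ 0.026 -0.018  0.032] rows 4 F [ 1.1  0.4 -0.5] gap 21.5 t 14.7
rowturn [ 0.006 -0.004  0.008] rows [[23.5, -16.3, 12.0], [23.4, -16.5, 12.0], [23.3, -16.6, 12.0], [23.3, -16.7, 12.0]]
```

drive_tool([
  [[20,-14,14],[0.006,-0.004,0.008],1],
  [[24,-17,14],[0.006,-0.004,0.008],1],
  [[24,-17,12],[0.006,-0.004,0.008],1],
  [[20,-14,6],[0.006,-0.004,0.008],1],
  [[0,0,0],[0,0,0],1],
])

```text
t: 15.12
tool_pos: [430.5, -295.3, 73.4]
tool_rot: [90.7, 55.2, 7.0]
contact_force: [-0.8, -1.0, -1.9]
finger_gap: 21.3
```

```bash
python3 - <<'E'
from h import *
snap('scene','s15',(100,130,300,280))
plan([431,-299,40],scoopR(6.3,35))
E
```

```text
at [ 431.  -294.1   75.6] phi -83.5 xdir [ 0.567  0.071 -0.821] d [ 28.9 -20.8   5.1] w [-0.002 -0.009  0.003] rows 1 F [ 1.   0.4 -0.8] gap 21.1 t 15.17
rowturn [-0.002 -0.009  0.003] rows [[28.9, -20.8, 5.1]]
```

View pics/s15.png

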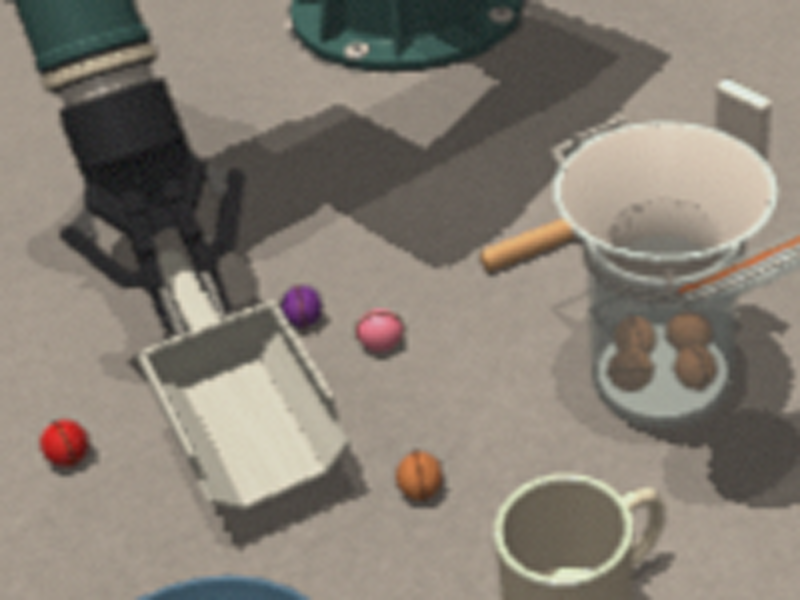

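drive_tool([
  [[14,-11,4],[0,-0.004,0],1],
  [[10,-7,1],[0,-0.004,0],1],
  [[4,-3,0],[0,0,0],1],
  [[0,0,0],[0,0,0],1],
  [[0,0,0],[0,0,0],1],
])

```text
t: 15.58
tool_pos: [431.7, -299.4, 44.4]
tool_rot: [89.5, 55.0, 6.0]
contact_force: [0.1, -0.6, -1.3]
finger_gap: 21.1
```

drive_tool([
  [[1,-1,0],[0,0,0],1],
  [[1,0,0],[0,0,0],1],
  [[0,0,0],[0,0,0],1],
])

```text
t: 15.83
tool_pos: [431.8, -299.7, 41.4]
tool_rot: [89.5, 55.0, 5.9]
contact_force: [0.9, -0.4, -1.7]
finger_gap: 21.4
```

drive_tool([
  [[1,-1,0],[0,0,0],1],
  [[1,-1,0],[0,0,0],1],
  [[0,0,0],[0,0,0],1],
  [[0,0,0],[0,0,0],1],
])

```text
t: 16.17
tool_pos: [431.2, -299.6, 38.4]
tool_rot: [89.7, 54.9, 6.0]
contact_force: [-2.9, -1.1, 6.7]
finger_gap: 21.2
```

Contact. Release and back off.

drive_tool([
  [[0,0,0],[0,0,0],0.8],
  [[0,0,0],[0,0,0],0.6],
  [[0,0,0],[0,0,0],0.45],
  [[0,0,0],[0,0,0],0.45],
  [[0,0,0],[0,0,0],0.45],
])

```text
t: 16.58
tool_pos: [430.9, -299.4, 37.7]
tool_rot: [89.7, 55.0, 6.1]
contact_force: [0.3, -0.4, -0.0]
finger_gap: 47.1
```

drive_tool([
  [[-10,0,0],[0,0,0],0.45],
  [[-25,0,0],[0,0,0],0.45],
  [[-35,0,0],[0,0,0],0.45],
  [[-35,0,0],[0,0,0],0.45],
  [[-35,20,0],[0,0,0],0.45],
])

```text
t: 17.0
tool_pos: [364.6, -304.9, 163.0]
tool_rot: [90.1, 55.2, 6.3]
contact_force: [1.8, -1.2, 0.1]
finger_gap: 47.1
```

```bash
python3 - <<'E'
from h import *
p,d=snap('top','t16',(100,80,420,320))
np.savez('t16.npz',p=p,d=d)
W=cloud('top',d)
hsv=cv2.cvtColor(p,cv2.COLOR_BGR2HSV)
m=cv2.inRange(hsv,(5,150,60),(16,255,255))
n,l,s,c=cv2.connectedComponentsWithStats(m)
for i in range(1,n):
    if s[i,4]>25:
        P=W[l==i]; print(c[i].round(1),s[i,4],np.median(P,0).round(1))
plan([560,-150,180],down(-60))
E
```

```text
[340.6 113.9] 78 [ 812.9 -287.     6.8]
[229.8 139. ] 198 [689.3  36.3 201.4]
[157.7 134.8] 38 [726.6 223.9  65.9]
[356.5 154.6] 363 [ 685.3 -309.     6.8]
[ 71.6 161.3] 163 [645.7 443.6  82. ]
[177.4 174.6] 86 [625.2 174.2  27.5]
[231.8 186.7] 111 [594.2  21.8  36.4]
[307.4 183.4] 87 [ 604.2 -187.3   26.2]
[459.5 222.4] 7341 [ 497.9 -612.9   16.5]
[245.4 191.4] 73 [579.6 -16.9  36.8]
[195.  259.7] 136 [393.5 122.1   6.1]
at [ 366.6 -307.7  170.7] phi -83.9 xdir [ 0.571  0.055 -0.819] d [ 111.5  177.2 -136.2] w [-0.402  0.135 -0.601] rows 7 F [ 3.1 -0.4  5.6] gap 47.2 t 17.05
rowturn [-0.057  0.019 -0.086] rows [[15.9, 25.3, -19.5], [14.0, 27.7, -17.6], [11.9, 29.7, -15.7], [9.5, 31.5, -13.8], [7.0, 32.9, -11.8], [4.3, 34.0, -9.7], [1.5, 34.8, -7.7]]
```

View pics/t16.png

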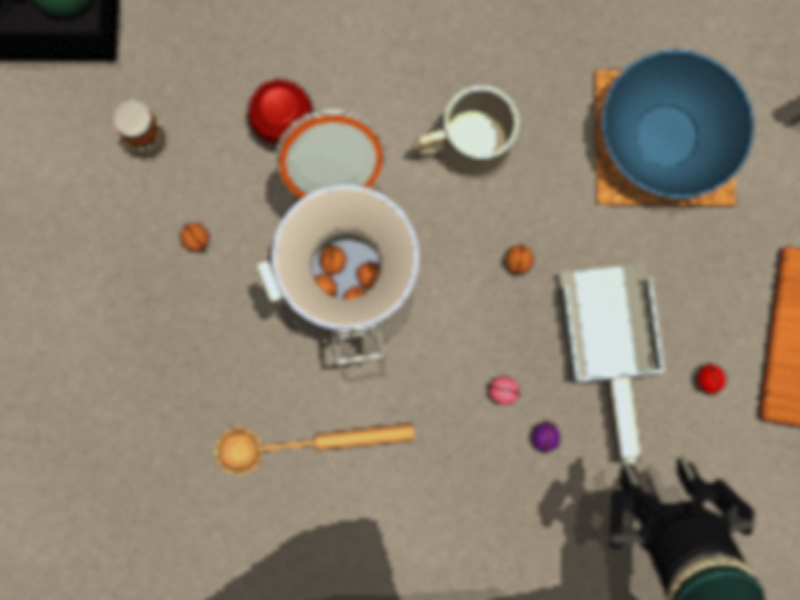

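```bash
python3 - <<'E'
from h import *
plan([604,-187,150],down(-20))
E
```

```text
at [ 366.6 -307.7  170.7] phi -83.9 xdir [ 0.571  0.055 -0.819] d [159.2 192.3 -94.9] w [-1.076  0.347 -0.542] rows 9 F [ 3.1 -0.4  5.6] gap 47.2 t 17.05
rowturn [-0.12   0.039 -0.06 ] rows [[17.7, 21.4, -10.5], [16.7, 23.5, -7.2], [15.4, 25.1, -3.7], [14.0, 26.2, -0.0], [12.3, 26.8, 3.6], [10.5, 26.8, 7.3], [8.5, 26.3, 10.8], [6.5, 25.2, 14.2], [4.4, 23.7, 17.4]]
```

drive_tool([
  [[16,21,-11],[-0.12,0.039,-0.06],0.45],
  [[16,23,-7],[-0.12,0.039,-0.06],0.4],
  [[15,25,-4],[-0.12,0.039,-0.06],0.4],
  [[14,26,0],[-0.12,0.039,-0.06],0.4],
  [[12,27,4],[-0.12,0.039,-0.06],0.4],
])

```text
t: 17.47
tool_pos: [499.6, -241.1, 157.0]
tool_rot: [73.6, 71.8, 22.9]
contact_force: [0.6, -0.5, 0.4]
finger_gap: 51.1
```

drive_tool([
  [[10,27,7],[-0.12,0.039,-0.06],0.35],
  [[8,26,11],[-0.12,0.039,-0.06],0.35],
  [[6,25,14],[-0.12,0.039,-0.06],0.35],
  [[4,24,17],[-0.12,0.039,-0.06],0.35],
  [[0,0,0],[0,0,0],0.35],
])

```text
t: 17.88
tool_pos: [614.3, -192.3, 155.5]
tool_rot: [62.5, 85.9, 37.0]
contact_force: [0.7, -1.2, 0.9]
finger_gap: 55.6
```

```bash
cat >> h.py <<'E'
def nuts(p,d,n='top'):
    W=cloud(n,d);hsv=cv2.cvtColor(p,cv2.COLOR_BGR2HSV);m=cv2.inRange(hsv,(5,150,60),(16,255,255))
    k,l,s,c=cv2.connectedComponentsWithStats(m)
    for i in range(1,k):
        if 25<s[i,4]<200: P=W[l==i]; print('nut?',c[i].round(1),s[i,4],np.median(P,0).round(1))
E
python3 - <<'E'
from h import *
nuts(*snap('top'))
plan([604.3,-187.4,80],down(-20))
E
```

```text
nut? [229.9 139. ] 183 [689.3  36.3 200.6]
nut? [157.7 134.8] 38 [726.7 223.4  65.5]
nut? [ 71.5 161.4] 159 [645.3 443.9  81.8]
nut? [177.4 174.6] 84 [624.7 174.2  26.7]
nut? [231.7 186.8] 109 [593.5  22.1  36.2]
nut? [245.4 191.4] 73 [579.7 -16.9  36.4]
nut? [246.1 254.3] 196 [407.8 -18.5  18. ]
at [ 611.  -193.   154.8] phi -25.7 xdir [ 0.056  0.045 -0.997] d [ 74.5  -2.6 -10.8] w [-0.099  0.034 -0.063] rows 2 F [-0.3 -0.6 -0.4] gap 55.5 t 17.93
rowturn [-0.05   0.017 -0.032] rows [[37.2, -1.3, -5.4], [37.3, 0.1, -4.8]]
```

drive_tool([
  [[15,-2,-5],[-0.05,0.017,-0.032],0.35],
  [[25,0,-5],[-0.05,0.017,-0.032],0.35],
  [[34,0,0],[0,0,0],0.35],
  [[0,0,0],[0,0,0],0.35],
])

```text
t: 18.27
tool_pos: [593.1, -189.8, 74.9]
tool_rot: [179.8, 89.2, 159.4]
contact_force: [-1.2, 0.8, -0.6]
finger_gap: 55.8
```

```bash
python3 - <<'E'
from h import *
p,d=snap('scene','s17',(180,160,340,280));nuts(p,d,'scene')
plan([604.3,-187.4,25],down(-20))
E
```

```text
nut? [407.4 199.1] 40 [682.8 442.5   9.5]
nut? [324.1 213.1] 67 [634.1 168.8  24.8]
nut? [367.6 223.9] 103 [754.  220.3  65.1]
at [ 594.2 -190.5   77.5] phi -20.4 xdir [-0.011  0.004 -1.   ] d [52.4  6.4  8.9] w [-0.007 -0.011 -0.   ] rows 2 F [ 0.3 -0.1  0.6] gap 55.3 t 18.32
rowturn [-0.003 -0.006 -0.   ] rows [[26.2, 3.2, 4.5]]
```

View pics/s17.png

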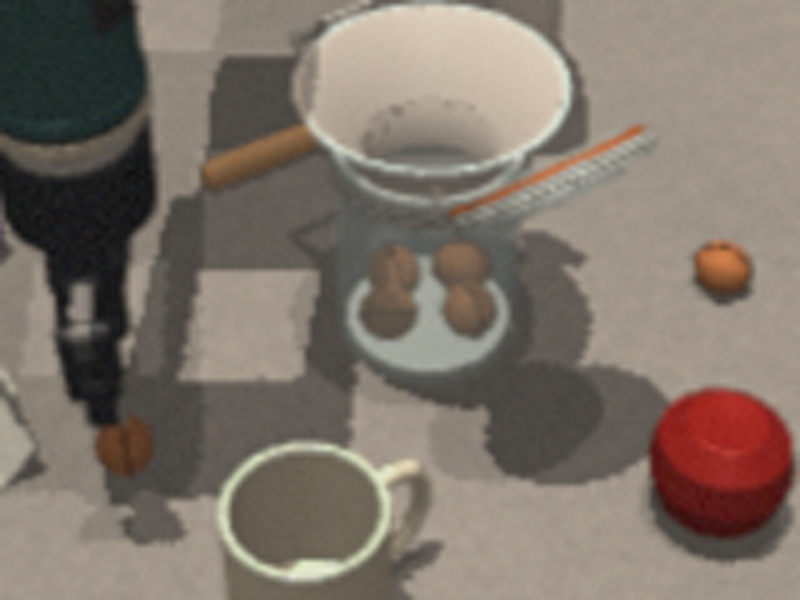

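drive_tool([
  [[5,6,8],[-0.007,-0.011,0],0.35],
  [[15,0,0],[0,0,0],0.35],
  [[20,0,0],[0,0,0],0.35],
  [[10,0,0],[0,0,0],0.35],
  [[0,0,0],[0,0,0],0.35],
])

```text
t: 18.73
tool_pos: [607.8, -189.4, 30.1]
tool_rot: [-7.4, 89.6, -27.3]
contact_force: [-0.7, 0.3, -0.4]
finger_gap: 55.7
```

drive_tool([
  [[0,0,0],[0,0,0],0.5],
  [[0,0,0],[0,0,0],0.7],
  [[0,0,0],[0,0,0],1],
  [[0,0,0],[0,0,0],1],
  [[0,0,0],[0,0,0],1],
])

```text
t: 19.15
tool_pos: [609.5, -189.9, 32.6]
tool_rot: [-7.7, 89.3, -27.6]
contact_force: [-0.4, 0.5, 7.2]
finger_gap: 29.5
```

drive_tool([
  [[0,0,0],[0,0,0],1],
  [[0,0,0],[0,0,0],1],
  [[0,0,0],[0,0,0],1],
])

```text
t: 19.4
tool_pos: [609.5, -189.9, 32.6]
tool_rot: [-7.7, 89.3, -27.6]
contact_force: [-0.7, -0.1, 5.9]
finger_gap: 29.4
```

drive_tool([
  [[-8,0,0],[0,0,0],1],
  [[-25,0,0],[0,0,0],1],
  [[-40,0,0],[0,0,0],1],
  [[-40,0,0],[0,0,0],1],
  [[-40,0,0],[0,0,0],1],
])

```text
t: 19.82
tool_pos: [606.6, -188.4, 185.9]
tool_rot: [-8.7, 89.5, -28.6]
contact_force: [0.6, 0.4, -0.6]
finger_gap: 29.4
```

drive_tool([
  [[-40,0,0],[0,0,0],1],
  [[-40,0,0],[0,0,0],1],
  [[-20,0,0],[0,0,0],1],
  [[0,0,0],[0,0,0],1],
])

```text
t: 20.15
tool_pos: [609.1, -189.4, 291.4]
tool_rot: [-5.5, 88.8, -25.4]
contact_force: [1.3, -0.2, -0.5]
finger_gap: 29.4
```

```bash
python3 - <<'E'
from h import *
p,d=snap('scene','s18',(140,80,340,230))
plan([580,-25,265])
E
```

```text
at [ 607.8 -188.9  288.1] phi -19.9 xdir [ 0.015 -0.007 -1.   ] d [ 21.5 144.6 -82.3] w [0. 0. 0.] rows 5 F [-1.  -1.1 -0.4] gap 29.8 t 20.2
rowturn [0. 0. 0.] rows [[4.3, 28.9, -16.5]]
```

View pics/s18.png

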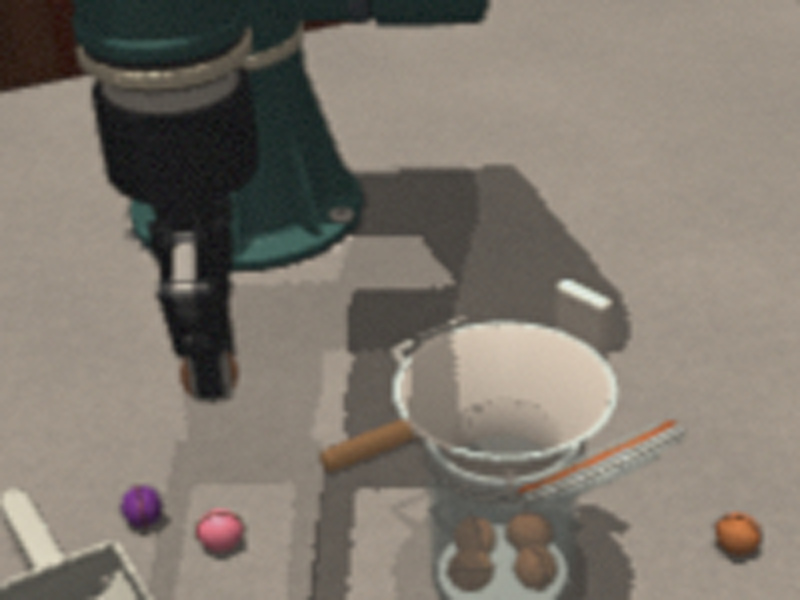

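drive_tool([
  [[0,25,-14],[0,0,0],1],
  [[0,34,-18],[0,0,0],1],
  [[5,34,-18],[0,0,0],1],
  [[10,34,-18],[0,0,0],1],
  [[15,30,-16],[0,0,0],1],
])

```text
t: 20.62
tool_pos: [580.1, -10.1, 252.3]
tool_rot: [-6.0, 89.5, -25.9]
contact_force: [0.7, 0.1, -0.3]
finger_gap: 29.6
```

```bash
python3 - <<'E'
from h import *
plan([580,4,218])
E
```

```text
at [580.1 -10.1 252.3] phi -19.9 xdir [ 0.008 -0.004 -1.   ] d [34.3 13.3 -5.2] w [0. 0. 0.] rows 1 F [ 0.7  0.1 -0.3] gap 29.6 t 20.62
rowturn [0. 0. 0.] rows [[34.3, 13.3, -5.2]]
```

drive_tool([
  [[14,8,-3],[0,0,0],1],
  [[15,4,-2],[0,0,0],1],
  [[5,0,0],[0,0,0],1],
  [[0,0,0],[0,0,0],1],
])

```text
t: 20.95
tool_pos: [578.6, 1.1, 216.3]
tool_rot: [-37.6, 89.7, -57.4]
contact_force: [-0.0, -0.6, -0.5]
finger_gap: 29.6
```

drive_tool([
  [[0,0,0],[0,0,0],0.6],
  [[0,0,0],[0,0,0],0.5],
  [[0,0,0],[0,0,0],0.45],
  [[0,0,0],[0,0,0],0.45],
  [[0,0,0],[0,0,0],0.45],
])

```text
t: 21.37
tool_pos: [581.1, 0.1, 219.4]
tool_rot: [-6.6, 89.4, -26.5]
contact_force: [0.6, -0.1, -0.1]
finger_gap: 46.7
```

drive_tool([
  [[-15,0,0],[0,0,0],0.45],
  [[-35,0,0],[0,0,0],0.45],
  [[-35,0,0],[0,0,0],0.45],
  [[0,0,0],[0,0,0],0.45],
])

```text
t: 21.7
tool_pos: [583.9, 0.5, 311.3]
tool_rot: [4.0, 88.8, -15.9]
contact_force: [1.1, -1.0, 0.5]
finger_gap: 47.0
```

```bash
python3 - <<'E'
from h import *
p,d=snap('scene','s19',(180,110,340,230));nuts(p,d,'scene')
p,d=snap('top','t19',(130,110,290,230));nuts(p,d)
plan([625,174,120],down(10))
E
```

```text
nut? [346.8   9.6] 37 [-200.1  792.4  320.3]
nut? [407.3 199.1] 41 [682.  443.1   9.2]
nut? [323.9 213.2] 66 [634.1 168.1  24.1]
nut? [367.6 224. ] 103 [755.  220.2  65.3]
nut? [340.5 114.1] 74 [ 813.  -286.8    7.3]
nut? [157.7 134.8] 38 [726.1 223.6  65.7]
nut? [ 71.5 161.3] 162 [645.5 444.7  82. ]
nut? [177.4 174.5] 85 [625.2 173.9  26.7]
nut? [242.5 191.2] 144 [576.8  -6.1  40.9]
at [581.3   0.8 306. ] phi -19.9 xdir [ 0.012 -0.005 -1.   ] d [185.7 177.8 -20.4] w [-0.522  0.013  0.004] rows 7 F [-0.2 -0.3 -1. ] gap 46.9 t 21.8
rowturn [-0.075  0.002  0.001] rows [[26.5, 25.4, -2.9], [26.5, 25.5, -1.0], [26.6, 25.5, 1.0], [26.6, 25.4, 2.9], [26.6, 25.1, 4.9], [26.6, 24.6, 6.8], [26.6, 24.0, 8.6]]
```

View pics/s19.png

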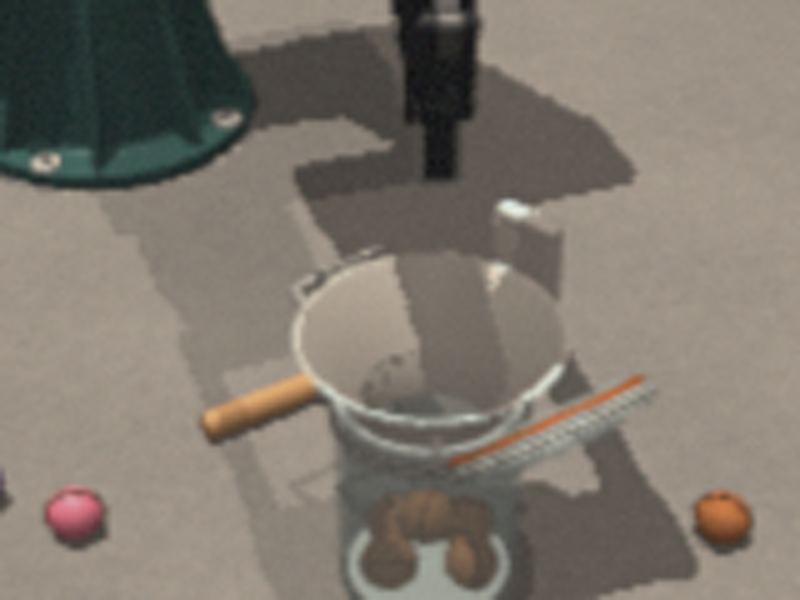

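View pics/t19.png

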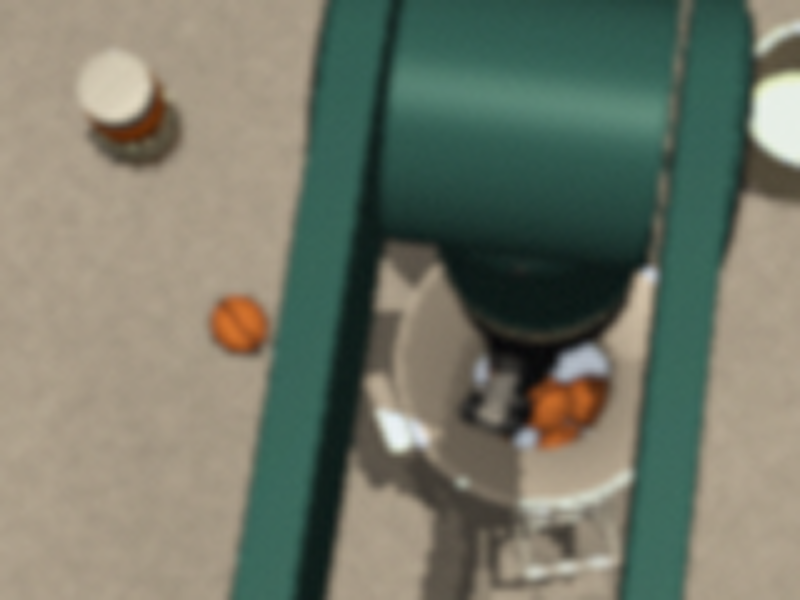

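drive_tool([
  [[0,25,-3],[-0.075,0.002,0],0.4],
  [[0,26,-1],[-0.075,0.002,0],0.35],
  [[0,26,1],[-0.075,0.002,0],0.35],
  [[20,26,3],[-0.075,0.002,0],0.35],
  [[35,25,5],[-0.075,0.002,0],0.35],
])

```text
t: 22.22
tool_pos: [612.3, 126.6, 251.7]
tool_rot: [-26.6, 89.7, -24.8]
contact_force: [0.9, 0.1, -0.3]
finger_gap: 55.4
```

drive_tool([
  [[35,25,7],[-0.075,0.002,0],0.35],
  [[35,24,9],[-0.075,0,0],0.35],
  [[30,0,0],[0,0,0],0.35],
  [[30,0,0],[0,0,0],0.35],
  [[0,0,0],[0,0,0],0.35],
])

```text
t: 22.63
tool_pos: [616.0, 172.3, 114.8]
tool_rot: [-173.8, 88.9, -163.6]
contact_force: [-1.3, 0.2, -0.3]
finger_gap: 55.5
```

```bash
python3 - <<'E'
from h import *
p,d=snap('scene','s20',(260,140,420,260));nuts(p,d,'scene')
plan([626,174.5,80],down(10))
plan([626,174.5,25],down(10))
E
```

```text
nut? [407.1 199. ] 42 [681.2 441.9   9. ]
nut? [323.4 213.2] 50 [633.7 166.4  23.2]
nut? [367.6 223.9] 104 [755.2 219.9  65.4]
at [617.9 172.2 118.1] phi 10.2 xdir [-0.014 -0.005 -1.   ] d [38.   0.9  9. ] w [ 0.003 -0.014  0.002] rows 1 F [-0.7  0.3  0.8] gap 55.4 t 22.68
rowturn [ 0.003 -0.014  0.002] rows [[38.0, 0.9, 9.0]]
at [617.9 172.2 118.1] phi 10.2 xdir [-0.014 -0.005 -1.   ] d [93.   1.   9.8] w [ 0.003 -0.014  0.002] rows 3 F [-0.7  0.3  0.8] gap 55.4 t 22.68
rowturn [ 0.001 -0.005  0.001] rows [[31.0, 0.3, 3.3]]
```

View pics/s20.png

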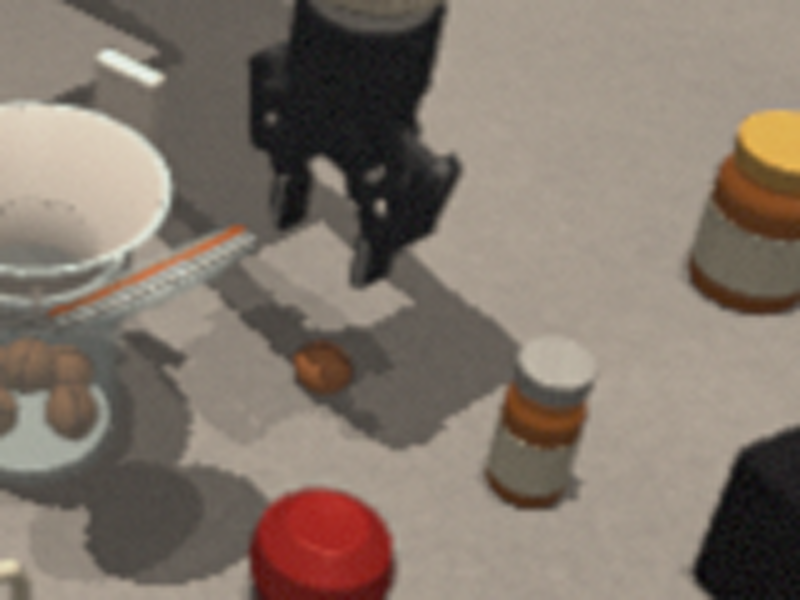

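drive_tool([
  [[20,1,8],[0,-0.014,0],0.35],
  [[30,0,0],[0,0,0],0.35],
  [[28,0,0],[0,0,0],0.35],
  [[14,0,0],[0,0,0],0.35],
  [[0,0,0],[0,0,0],0.35],
])

```text
t: 23.1
tool_pos: [628.6, 174.3, 28.9]
tool_rot: [-20.8, 89.7, -10.7]
contact_force: [0.1, 0.9, -0.4]
finger_gap: 55.5
```

```bash
python3 - <<'E'
from h import *
p,d=snap('scene','s21',(280,160,400,250));
plan([626,174.5,25],down(10))
E
```

```text
at [629.9 174.6  30.6] phi 10.1 xdir [ 0.008 -0.001 -1.   ] d [ 5.6  0.6 -3.9] w [0.002 0.008 0.002] rows 1 F [-0.2 -0.  -0.3] gap 55.4 t 23.15
rowturn [0.002 0.008 0.002] rows [[5.6, 0.6, -3.9]]
```

View pics/s21.png

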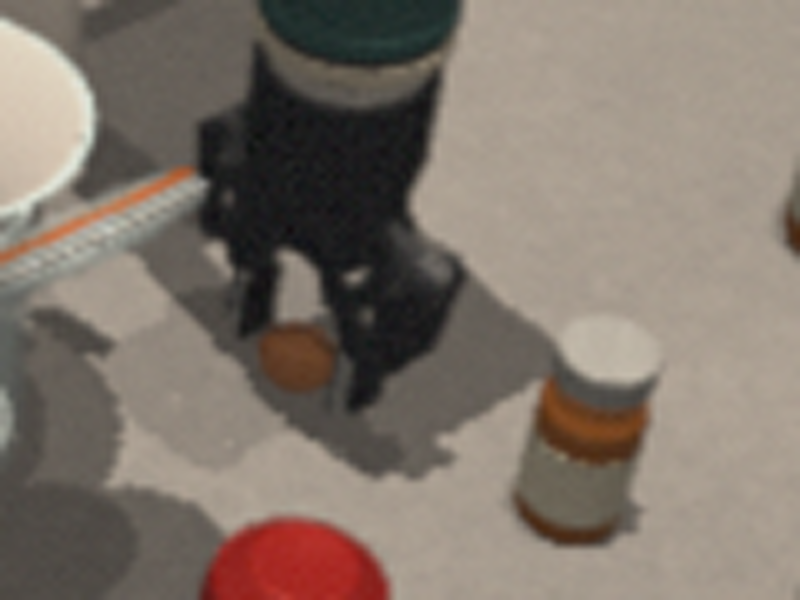

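drive_tool([
  [[4,0,-4],[0,0,0],0.35],
  [[0,0,0],[0,0,0],0.5],
  [[0,0,0],[0,0,0],0.7],
  [[0,0,0],[0,0,0],1],
  [[0,0,0],[0,0,0],1],
])

```text
t: 23.57
tool_pos: [627.1, 174.4, 28.6]
tool_rot: [-11.0, 89.3, -0.8]
contact_force: [-2.2, -0.6, 5.7]
finger_gap: 31.5
```

drive_tool([
  [[0,0,0],[0,0,0],1],
  [[0,0,0],[0,0,0],1],
  [[-10,0,0],[0,0,0],1],
  [[-30,0,0],[0,0,0],1],
  [[-40,0,0],[0,0,0],1],
])

```text
t: 23.98
tool_pos: [623.3, 174.0, 105.7]
tool_rot: [-26.0, 89.7, -15.9]
contact_force: [1.1, -0.2, -0.5]
finger_gap: 30.8
```

drive_tool([
  [[-40,0,0],[0,0,0],1],
  [[-40,0,0],[0,0,0],1],
  [[-40,0,0],[0,0,0],1],
  [[-40,0,0],[0,0,0],1],
  [[-20,0,0],[0,0,0],1],
])

```text
t: 24.4
tool_pos: [625.6, 174.9, 294.2]
tool_rot: [-6.4, 88.9, 3.8]
contact_force: [1.6, -0.8, -0.4]
finger_gap: 31.1
```

```bash
python3 - <<'E'
from h import *
p,d=snap('scene','s22',(200,80,400,230));
plan([580,4,285],down(-20))
E
```

```text
at [627.  175.2 297. ] phi 10.2 xdir [ 0.024  0.002 -1.   ] d [  10.5 -160.1  -76.8] w [ 0.527  0.024 -0.004] rows 5 F [2.  1.  1.4] gap 31.6 t 24.45
rowturn [ 0.105  0.005 -0.001] rows [[2.1, -32.0, -15.4], [2.2, -33.5, -11.9], [2.3, -34.5, -8.3], [2.3, -35.2, -4.6], [2.4, -35.5, -0.9]]
```

View pics/s22.png

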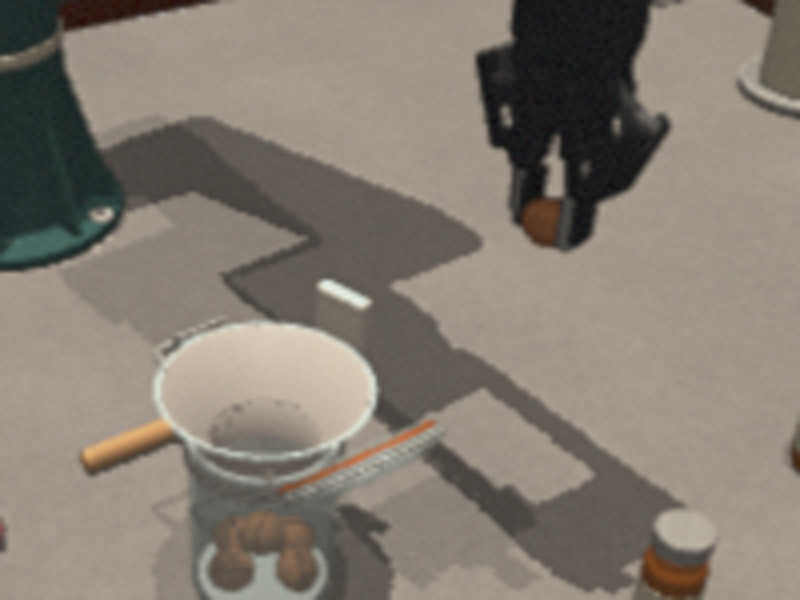

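drive_tool([
  [[1,-20,-9],[0.08,0.005,0],1],
  [[1,-33,-12],[0.1,0.005,0],1],
  [[2,-35,-8],[0.1,0.005,0],1],
  [[2,-35,-6],[0.1,0.005,0],1],
  [[2,-35,-4],[0.1,0,0],1],
])

```text
t: 24.87
tool_pos: [580.7, 15.2, 279.7]
tool_rot: [-158.9, 89.5, -176.5]
contact_force: [0.8, -0.7, -1.2]
finger_gap: 31.3
```

```bash
python3 - <<'E'
from h import *
plan([581,5,218],down(-20))
E
```

```text
at [580.7  15.2 279.7] phi -17.6 xdir [-0.009 -0.001 -1.   ] d [61.7 -9.4  3.9] w [ 0.042 -0.008  0.003] rows 2 F [ 0.8 -0.7 -1.2] gap 31.3 t 24.87
rowturn [ 0.021 -0.004  0.002] rows [[30.8, -4.7, 1.9], [30.8, -4.7, 1.9]]
```

drive_tool([
  [[20,-8,4],[0.03,-0.008,0],1],
  [[25,0,0],[0,0,0],1],
  [[16,0,0],[0,0,0],1],
  [[0,0,0],[0,0,0],1],
  [[0,0,0],[0,0,0],1],
])

```text
t: 25.28
tool_pos: [581.6, 7.5, 217.9]
tool_rot: [-125.4, 89.7, -144.4]
contact_force: [0.8, -0.1, -0.7]
finger_gap: 31.0
```

drive_tool([
  [[0,0,0],[0,0,0],0.6],
  [[0,0,0],[0,0,0],0.5],
  [[0,0,0],[0,0,0],0.45],
  [[0,0,0],[0,0,0],0.45],
  [[0,0,0],[0,0,0],0.45],
])

```text
t: 25.7
tool_pos: [582.6, 7.7, 218.4]
tool_rot: [-95.9, 89.8, -114.9]
contact_force: [-0.6, -0.3, -0.4]
finger_gap: 47.2
```

drive_tool([
  [[-15,0,0],[0,0,0],0.45],
  [[-35,0,0],[0,0,0],0.4],
  [[-35,-35,0],[0,0,0],0.3],
  [[0,-35,0],[0,0,0],0.2],
  [[0,-35,0],[0,0,0],0.1],
])

```text
t: 26.12
tool_pos: [551.2, -87.0, 300.3]
tool_rot: [-37.8, 89.7, -56.7]
contact_force: [-0.3, -0.0, -0.2]
finger_gap: 76.7
```

```bash
python3 - <<'E'
from h import *
p,d=snap('scene','s23',(100,80,400,290));nuts(p,d,'scene')
p,d=snap('top','t23',(90,80,410,320));nuts(p,d)
plan([552.5,77.4,300],down(-67.6))
E
```

```text
nut? [407.2 199.1] 42 [681.8 443.1   9.1]
nut? [367.7 224. ] 104 [755.  220.3  65.6]
nut? [340.5 114.2] 73 [ 813.5 -286.4    6.7]
nut? [229.7 139. ] 192 [689.   37.5 202.6]
nut? [157.6 134.9] 37 [726.3 223.5  64.5]
nut? [ 71.5 161.3] 160 [644.8 444.3  82. ]
nut? [245.6 254. ] 70 [407.9 -17.   18.3]
nut? [196.1 260.1] 181 [391.  116.6   5.3]
at [548.9 -90.1 298.4] phi -19.3 xdir [-0.002 -0.005 -1.   ] d [ -2.5 159.3 -51.8] w [0.844 0.002 0.005] rows 8 F [-0.1  1.  -0.5] gap 77.3 t 26.22
rowturn [0.105 0.    0.001] rows [[-0.3, 19.9, -6.5], [-0.3, 19.1, -8.5], [-0.3, 18.1, -10.5], [-0.3, 16.9, -12.4], [-0.3, 15.5, -14.1], [-0.2, 14.0, -15.6], [-0.2, 12.2, -17.0], [-0.2, 10.4, -18.2]]
```

View pics/s23.png

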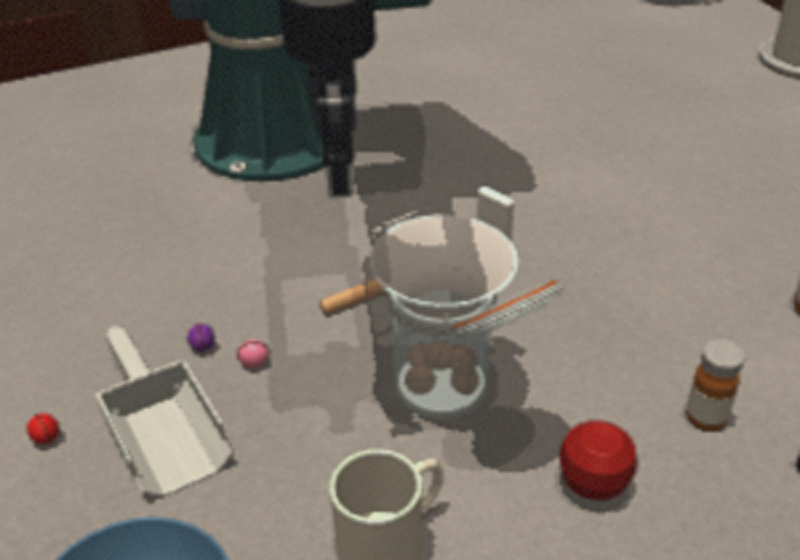

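View pics/t23.png

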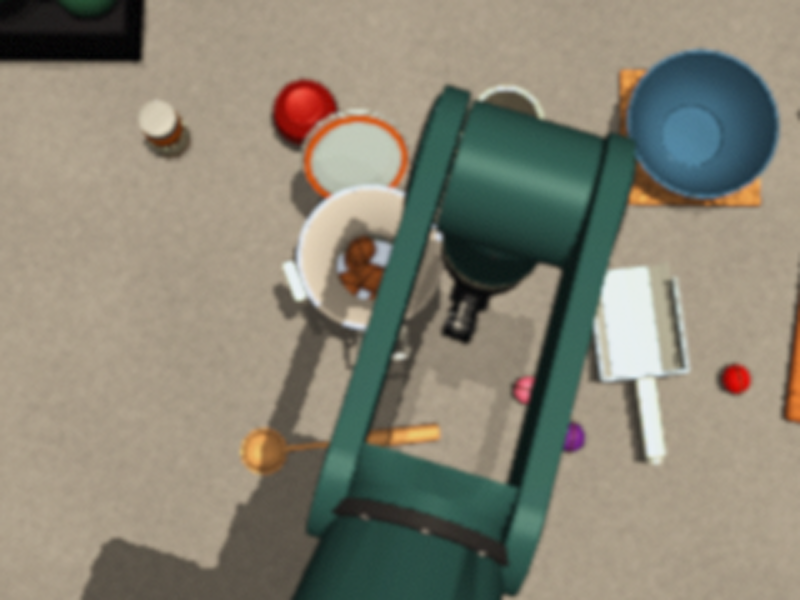

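drive_tool([
  [[0,20,-6],[0.105,0,0],0],
  [[0,19,-8],[0.105,0,0],0],
  [[0,18,-10],[0.105,0,0],0],
  [[0,17,-12],[0.105,0,0],0],
  [[0,16,-14],[0.105,0,0],0],
])

```text
t: 26.63
tool_pos: [553.6, 19.3, 297.2]
tool_rot: [-88.9, 89.8, -138.3]
contact_force: [0.1, 0.6, -0.7]
finger_gap: 85.2
```

drive_tool([
  [[0,14,-16],[0.105,0,0],0],
  [[0,12,-17],[0.105,0,0],0],
  [[0,10,-18],[0.105,0,0],0],
  [[0,0,0],[0,0,0],0],
  [[0,0,0],[0,0,0],0],
])

```text
t: 27.05
tool_pos: [553.9, 81.8, 296.9]
tool_rot: [-67.7, 89.8, -134.7]
contact_force: [0.3, 0.3, -0.4]
finger_gap: 85.7
```

```bash
python3 - <<'E'
from h import *
plan([552.5,77.4,250],down(-67.6));plan([552.5,77.4,211],down(-67.6))
E
```

```text
at [553.9  81.8 296.9] phi -67.0 xdir [-0.003 -0.003 -1.   ] d [46.9 -2.8  3.5] w [0.011 0.002 0.004] rows 2 F [ 0.3  0.3 -0.4] gap 85.7 t 27.05
rowturn [0.006 0.001 0.002] rows [[23.5, -1.4, 1.7]]
at [553.9  81.8 296.9] phi -67.0 xdir [-0.003 -0.003 -1.   ] d [85.9 -2.7  3.4] w [0.011 0.002 0.004] rows 3 F [ 0.3  0.3 -0.4] gap 85.7 t 27.05
rowturn [0.004 0.001 0.001] rows [[28.6, -0.9, 1.1]]
```

drive_tool([
  [[20,-3,4],[0.01,0.002,0.004],0],
  [[30,0,0],[0,0,0],0],
  [[25,0,0],[0,0,0],0],
  [[10,0,0],[0,0,0],0],
  [[0,0,0],[0,0,0],0],
])

```text
t: 27.47
tool_pos: [550.9, 74.9, 209.5]
tool_rot: [-115.7, 89.7, 176.5]
contact_force: [-0.1, 0.1, 0.5]
finger_gap: 85.7
```

drive_tool([
  [[0,0,0],[0,0,0],0.4],
  [[0,0,0],[0,0,0],0.7],
  [[0,0,0],[0,0,0],1],
  [[0,0,0],[0,0,0],1],
  [[0,0,0],[0,0,0],1],
])

```text
t: 27.88
tool_pos: [553.4, 75.7, 213.1]
tool_rot: [82.7, 89.9, 15.0]
contact_force: [-0.6, -0.1, 0.5]
finger_gap: 25.5
```

drive_tool([
  [[0,0,0],[0,0,0],1],
  [[0,0,0],[0,0,0],1],
  [[0,0,0],[0,0,0],1],
  [[-5,0,0],[0,0,0],1],
  [[-10,0,0],[0,0,0],1],
])

```text
t: 28.3
tool_pos: [551.5, 75.6, 226.1]
tool_rot: [-122.4, 89.8, 169.9]
contact_force: [-0.7, 0.4, -1.0]
finger_gap: 10.6
```

drive_tool([
  [[-15,0,0],[0,0,0],1],
  [[-20,0,0],[0,0,0],1],
  [[-20,0,0],[0,0,0],1],
  [[0,0,0],[0,0,0],1],
  [[0,0,0],[0,0,0],1],
])

```text
t: 28.72
tool_pos: [553.5, 75.6, 283.3]
tool_rot: [78.9, 89.8, 11.1]
contact_force: [-0.2, -0.2, -1.6]
finger_gap: 10.8
```

```bash
python3 - <<'E'
from h import *
p,d=snap('scene','s24',(180,90,340,210))
plan([471,323,280],down(-23.6))
E
```

```text
at [552.6  75.6 282. ] phi -67.8 xdir [ 0.001  0.001 -1.   ] d [   2.1   18.1 -259.9] w [-0.771  0.    -0.001] rows 7 F [-0.4 -0.1 -2. ] gap 10.6 t 28.77
rowturn [-0.11  0.   -0.  ] rows [[0.3, 2.6, -37.1], [0.3, 6.6, -36.6], [0.3, 10.6, -35.7], [0.3, 14.5, -34.3], [0.3, 18.2, -32.5], [0.3, 21.6, -30.3], [0.3, 24.8, -27.7]]
```

View pics/s24.png

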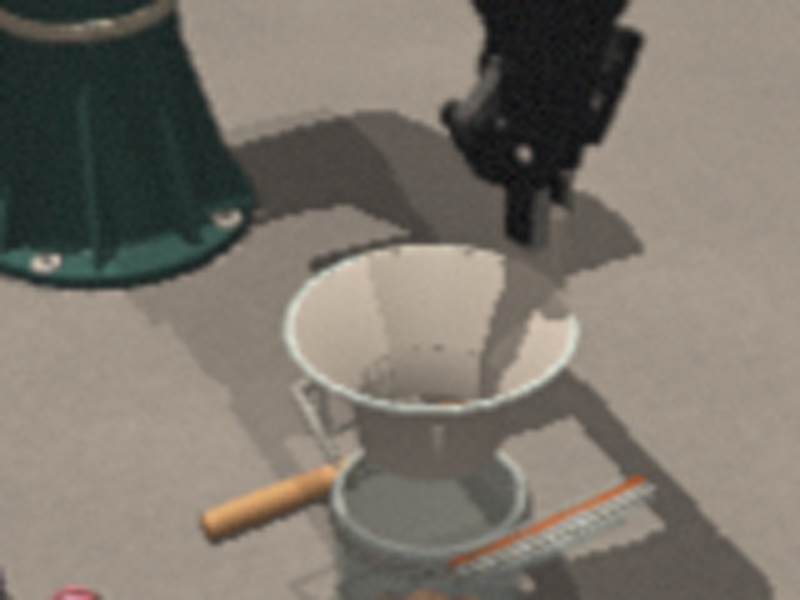

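drive_tool([
  [[0,2,-25],[-0.05,0,0],1],
  [[0,6,-36],[-0.11,0,0],1],
  [[0,10,-36],[-0.11,0,0],1],
  [[0,14,-34],[-0.11,0,0],1],
  [[0,18,-32],[-0.11,0,0],1],
])

```text
t: 29.18
tool_pos: [504.3, 242.5, 280.4]
tool_rot: [-131.9, 89.8, -171.3]
contact_force: [0.4, -0.4, -2.6]
finger_gap: 10.6
```

drive_tool([
  [[0,20,-30],[-0.11,0,0],1],
  [[20,23,-28],[-0.11,0,0],1],
  [[30,10,-15],[-0.05,0,0],1],
  [[30,0,0],[0,0,0],1],
  [[0,0,0],[0,0,0],1],
])

```text
t: 29.6
tool_pos: [470.8, 325.2, 195.2]
tool_rot: [-129.7, 89.3, -153.8]
contact_force: [-1.0, -1.1, -2.4]
finger_gap: 11.0
```

```bash
python3 - <<'E'
from h import *
plan([471,322,130],down(-23.6))
p,d=snap('scene','s25',(180,90,400,250))
E
```

```text
at [470.8 325.2 195.2] phi -24.1 xdir [-0.011 -0.006 -1.   ] d [65.2 -2.2  2.1] w [-0.008 -0.008  0.01 ] rows 2 F [-1.  -1.1 -2.4] gap 11.0 t 29.6
rowturn [-0.004 -0.004  0.005] rows [[32.6, -1.1, 1.0]]
```

View pics/s25.png

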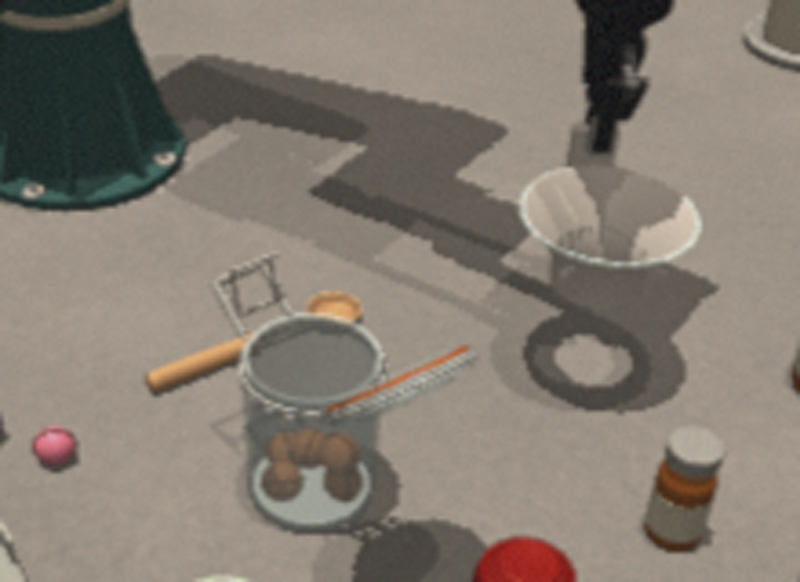

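drive_tool([
  [[25,-2,2],[-0.008,-0.008,0.01],1],
  [[30,0,0],[0,0,0],1],
  [[20,0,0],[0,0,0],1],
  [[8,0,0],[0,0,0],1],
  [[0,0,0],[0,0,0],1],
])

```text
t: 30.07
tool_pos: [477.7, 323.1, 118.3]
tool_rot: [52.0, 89.4, 28.2]
contact_force: [0.5, 0.4, -2.0]
finger_gap: 10.8
```

drive_tool([
  [[2,0,0],[0,0,0],1],
  [[2,0,0],[0,0,0],1],
  [[0,0,0],[0,0,0],1],
])

```text
t: 30.32
tool_pos: [479.1, 324.6, 116.5]
tool_rot: [52.2, 89.1, 28.4]
contact_force: [-0.2, 0.2, -1.9]
finger_gap: 10.8
```

drive_tool([
  [[3,0,0],[0,0,0],1],
  [[3,0,0],[0,0,0],1],
  [[2,0,0],[0,0,0],1],
  [[0,0,0],[0,0,0],1],
  [[0,0,0],[0,0,0],1],
])

```text
t: 30.73
tool_pos: [477.9, 324.3, 107.0]
tool_rot: [52.6, 89.3, 28.9]
contact_force: [-0.9, 0.2, -2.1]
finger_gap: 10.7
```

```bash
python3 - <<'E'
from h import *
p,d=snap('scene','s26',(280,100,400,190))
plan([477,322,102],down(-24))
E
```

```text
at [478.  324.3 107.1] phi -23.8 xdir [ 0.012  0.006 -1.   ] d [ 5.1 -2.6 -0. ] w [ 0.004  0.008 -0.011] rows 1 F [ 0.3 -0.2 -1.8] gap 10.7 t 30.78
rowturn [ 0.004  0.008 -0.011] rows [[5.1, -2.6, -0.0]]
```

View pics/s26.png

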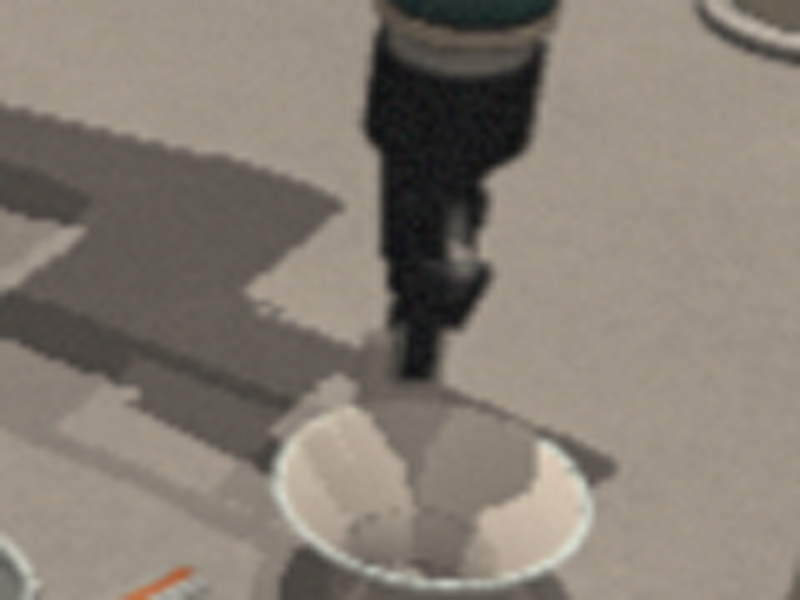

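drive_tool([
  [[1,0,0],[0,0.004,-0.006],1],
  [[1,0,0],[0,0.004,-0.005],1],
  [[1,0,0],[0,0,0],1],
  [[0,0,0],[0,0,0],1],
  [[0,0,0],[0,0,0],1],
])

```text
t: 31.2
tool_pos: [478.2, 324.5, 104.7]
tool_rot: [-28.0, 90.0, -51.8]
contact_force: [-2.6, -0.4, 4.7]
finger_gap: 10.7
```

Contact; release and lift.

drive_tool([
  [[0,0,0],[0,0,0],0.7],
  [[0,0,0],[0,0,0],0.4],
  [[0,0,0],[0,0,0],0.2],
  [[0,0,0],[0,0,0],0.2],
  [[0,0,0],[0,0,0],0.2],
])

```text
t: 31.62
tool_pos: [478.2, 324.3, 104.0]
tool_rot: [-56.9, 90.0, -80.7]
contact_force: [0.2, -0.0, 0.2]
finger_gap: 68.1
```

drive_tool([
  [[-10,0,0],[0,0,0],0.2],
  [[-30,0,0],[0,0,0],0.2],
  [[-40,0,0],[0,0,0],0.3],
  [[-40,0,0],[0,0,0],0.6],
  [[-40,0,0],[0,0,0],1],
])

```text
t: 32.03
tool_pos: [477.7, 324.1, 266.5]
tool_rot: [-92.7, 90.0, -116.4]
contact_force: [1.3, 0.8, 0.5]
finger_gap: 36.3
```

drive_tool([
  [[-40,0,0],[0,0,0],1],
  [[-40,0,0],[0,0,0],1],
  [[0,0,0],[0,0,0],1],
])

```text
t: 32.28
tool_pos: [481.5, 326.3, 354.2]
tool_rot: [49.8, 89.1, 26.1]
contact_force: [1.3, 1.0, 1.1]
finger_gap: 0.3
```

```bash
python3 - <<'E'
from h import *
p,d=snap('scene','s27',(180,90,400,250));p,d=snap('top','t27',(60,90,340,300));nuts(p,d)
plan([790,200,330],down(0))
E
```

```text
nut? [340.5 114. ] 79 [ 814.5 -287.3    6.6]
nut? [157.7 134.8] 38 [726.8 224.1  64.2]
nut? [ 71.5 161.4] 162 [645.5 444.4  81.6]
nut? [194.9 259.8] 131 [391.  122.3   6.7]
at [479.1 324.9 347.3] phi -23.8 xdir [ 0.005  0.002 -1.   ] d [ 18.6  10.8 334.9] w [-0.415  0.005 -0.003] rows 9 F [-0.3 -0.5  0.1] gap 0.2 t 32.38
rowturn [-0.046  0.001 -0.   ] rows [[2.1, 1.2, 37.2], [2.0, -0.5, 37.2], [2.0, -2.2, 37.2], [2.0, -3.9, 37.0], [2.0, -5.6, 36.8], [2.0, -7.3, 36.5], [2.0, -9.0, 36.1], [1.9, -10.6, 35.7], [1.9, -12.3, 35.2]]
```

View pics/s27.png

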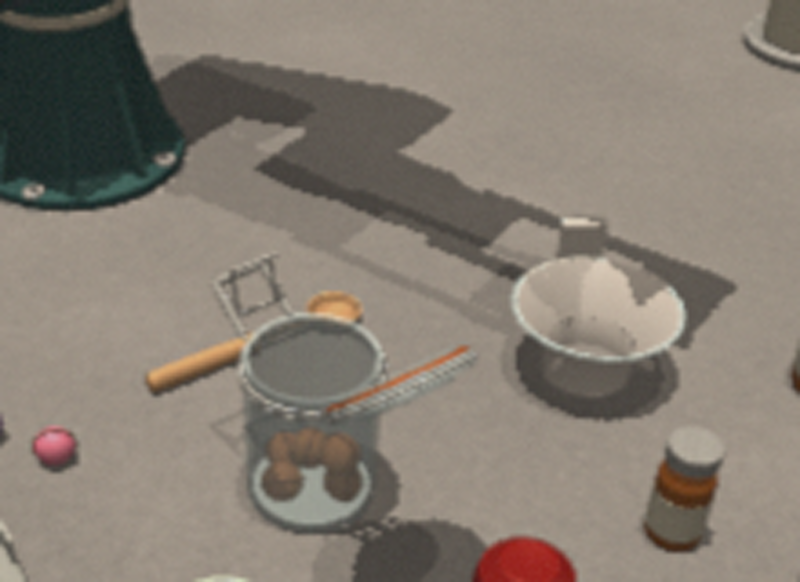

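View pics/t27.png

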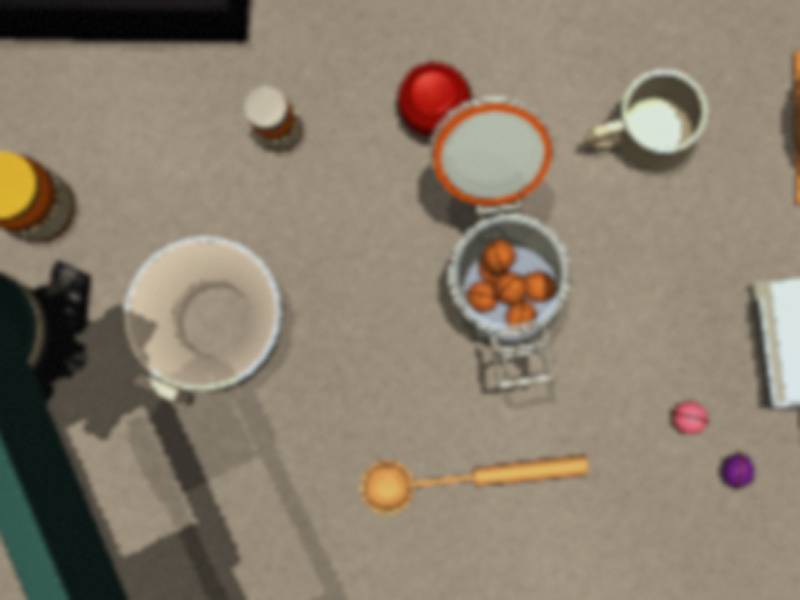

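```bash
cat >> h.py <<'E'
JC=np.array([580,4.5]);JY=np.radians(8.7)
def jar(X,Y,Z): return np.array([JC[0]+X*np.cos(JY)-Y*np.sin(JY),JC[1]+X*np.sin(JY)+Y*np.cos(JY),Z])
def tojar(p): d=np.array(p[:2])-JC; return np.array([d[0]*np.cos(JY)+d[1]*np.sin(JY),-d[0]*np.sin(JY)+d[1]*np.cos(JY),p[2]])
E
python3 - <<'E'
from h import *
print(jar(182,0,320)); plan(jar(182,0,320),down(-81.3))
E
```

```text
[759.9058874   32.02946928 320.        ]
at [479.1 324.9 347.3] phi -23.8 xdir [ 0.005  0.002 -1.   ] d [  28.  -155.1  374.9] w [ 1.004e+00  1.000e-03 -6.000e-03] rows 11 F [-0.3 -0.5  0.1] gap 0.2 t 32.38
rowturn [ 0.091  0.    -0.001] rows [[2.5, -14.1, 34.1], [2.6, -10.9, 35.2], [2.6, -7.7, 36.1], [2.5, -4.3, 36.6], [2.5, -1.0, 36.9], [2.5, 2.4, 36.8], [2.5, 5.7, 36.4], [2.5, 9.0, 35.8], [2.5, 12.3, 34.8], [2.5, 15.4, 33.5], [2.5, 18.4, 32.0]]
```

drive_tool([
  [[0,-14,30],[0.091,0,0],1],
  [[0,-11,35],[0.091,0,0],1],
  [[0,-8,36],[0.091,0,0],1],
  [[2,-4,36],[0.091,0,0],1],
  [[2,-1,36],[0.091,0,0],1],
])

```text
t: 32.8
tool_pos: [600.7, 192.7, 338.5]
tool_rot: [-112.4, 89.8, -162.4]
contact_force: [0.5, -1.0, 0.7]
finger_gap: 0.0
```

drive_tool([
  [[2,2,36],[0.091,0,0],1],
  [[2,6,36],[0.091,0,0],1],
  [[2,9,36],[0.091,0,0],1],
  [[2,12,35],[0.091,0,0],1],
  [[2,15,33],[0.091,0,0],1],
])

```text
t: 33.22
tool_pos: [727.2, 60.4, 327.9]
tool_rot: [-98.9, 89.8, -175.1]
contact_force: [-0.0, 1.1, 0.7]
finger_gap: 0.4
```

```bash
python3 - <<'E'
from h import *
plan(jar(182,0,300),down(-81.3)); print(tojar(get_obs()['tool_pos']),get_obs()['joints'].round(1))
E
```

```text
at [727.2  60.4 327.9] phi -76.2 xdir [-0.004 -0.    -1.   ] d [27.8 25.  35.4] w [ 0.09  -0.     0.004] rows 2 F [-0.   1.1  0.7] gap 0.4 t 33.22
rowturn [ 0.045 -0.     0.002] rows [[13.9, 12.5, 17.7], [13.9, 13.3, 17.1]]
[153.98784796  33.00003582 327.94736927] [-0.7 29.1 62.2 -0.  88.9 75.5]
```

drive_tool([
  [[0,12,17],[0.045,0,0],1],
  [[0,13,17],[0.045,0,0.004],1],
  [[0,0,0],[0,0,0],1],
  [[0,0,0],[0,0,0],1],
])

```text
t: 33.55
tool_pos: [758.7, 33.4, 327.5]
tool_rot: [-173.7, 90.0, 105.2]
contact_force: [-0.0, 0.7, -0.5]
finger_gap: 0.3
```

```bash
python3 - <<'E'
from h import *
plan(jar(180,0,222),down(-81.3)); print(tojar(get_obs()['tool_pos']))
snap('scene','s28',(200,90,360,210))
E
```

```text
at [758.7  33.4 327.5] phi -81.1 xdir [-0.     0.001 -1.   ] d [105.5  -1.    1.6] w [ 0.003 -0.001  0.   ] rows 3 F [-0.   0.7 -0.5] gap 0.3 t 33.55
rowturn [ 0.001 -0.     0.   ] rows [[35.2, -0.3, 0.5]]
[181.00120063   1.52648837 327.53600147]
```

View pics/s28.png

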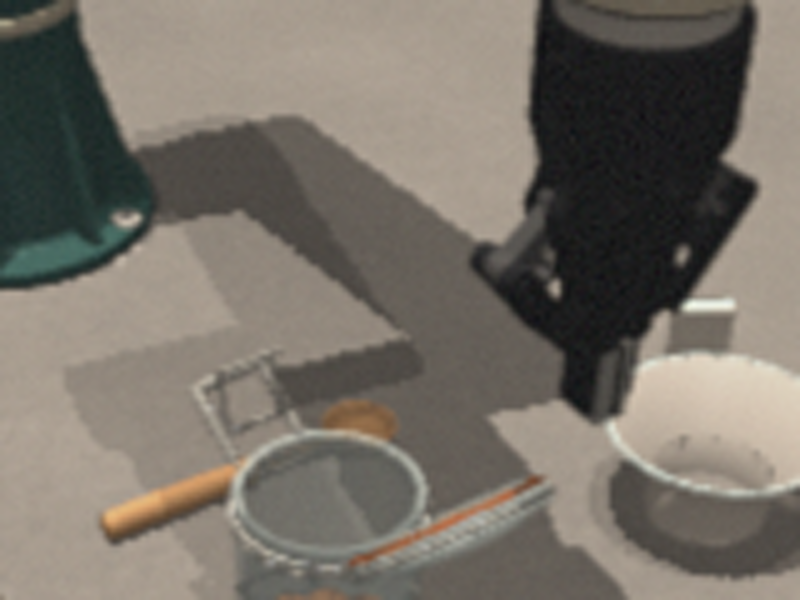

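drive_tool([
  [[25,0,1],[0,0,0],1],
  [[35,0,1],[0,0,0],1],
  [[30,0,0],[0,0,0],1],
  [[15,0,0],[0,0,0],1],
  [[0,0,0],[0,0,0],1],
])

```text
t: 34.02
tool_pos: [755.6, 34.0, 219.6]
tool_rot: [-109.3, 89.6, 169.8]
contact_force: [-0.5, 0.7, -0.7]
finger_gap: -0.2
```

drive_tool([
  [[0,-8,0],[0,0,0],1],
  [[0,-8,0],[0,0,0],1],
  [[0,-8,0],[0,0,0],1],
  [[0,-8,0],[0,0,0],1],
  [[0,-8,0],[0,0,0],1],
])

```text
t: 34.43
tool_pos: [724.8, 26.9, 229.6]
tool_rot: [85.7, 88.9, 4.7]
contact_force: [12.3, 1.7, 8.8]
finger_gap: -0.0
```

```bash
python3 - <<'E'
from h import *
plan(jar(100,0,222),down(-81.3)); print(tojar(get_obs()['tool_pos']))
snap('scene','s29',(200,90,360,210))
E
```

```text
at [724.8  26.9 229.6] phi -81.1 xdir [ 0.018  0.001 -1.   ] d [  6.8 -46.6  -0. ] w [ 0.004  0.001 -0.018] rows 2 F [12.3  1.7  8.8] gap -0.0 t 34.43
rowturn [ 0.002  0.001 -0.009] rows [[3.4, -23.3, -0.0]]
[1.46485850e+02 1.96814871e-01 2.29615944e+02]
```

View pics/s29.png

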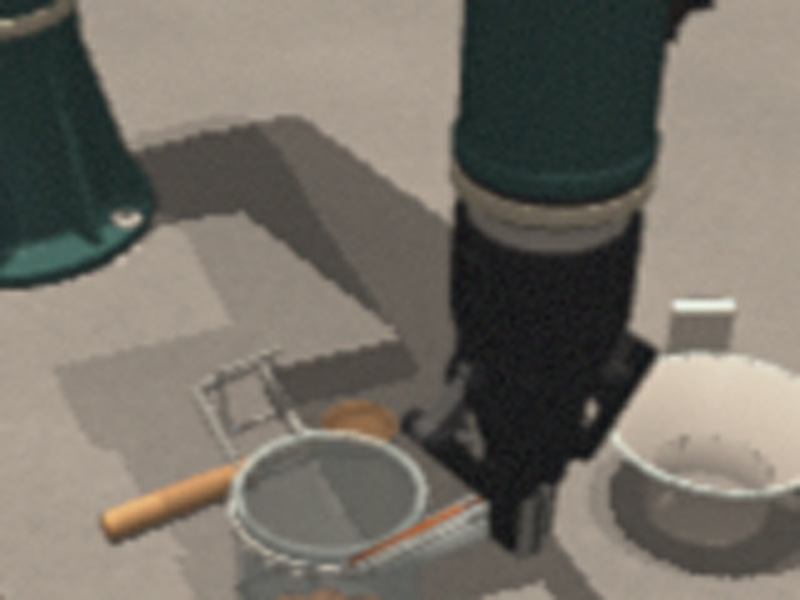

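drive_tool([
  [[-12,-2,0],[0,0,0],1],
  [[-10,-6,0],[0,0,0],1],
  [[-7,-10,0],[0,0,0],1],
  [[-6,-12,0],[0,0,0],1],
  [[0,0,0],[0,0,0],1],
])

```text
t: 34.9
tool_pos: [688.5, 21.2, 262.3]
tool_rot: [79.4, 89.7, -1.7]
contact_force: [1.2, 0.2, 0.1]
finger_gap: -0.3
```

```bash
cat > st.py <<'E'
import sys
from h import *
o=get_obs();print('jar',tojar(o['tool_pos']).round(1),'F',o['contact_force'].round(1),'xdir',toolR(o['tool_rot'])[:,0].round(3),'t',o['t'])
n=sys.argv[1]; snap('scene',n,tuple(map(int,sys.argv[2:6])) if len(sys.argv)>5 else (200,90,360,210))
E
python3 st.py s30
```

```text
jar [1.098e+02 1.000e-01 2.623e+02] F [1.2 0.2 0.1] xdir [ 0.005 -0.    -1.   ] t 34.9
```

View pics/s30.png

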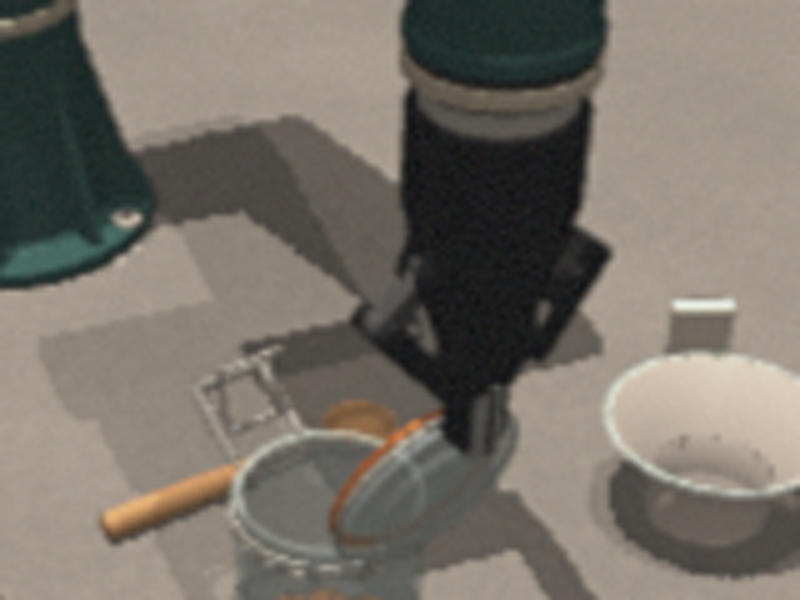

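drive_tool([
  [[-2,-10,0],[0,0,0],1],
  [[-1,-10,0],[0,0,0],1],
  [[0,-12,0],[0,0,0],1],
  [[0,-12,0],[0,0,0],1],
  [[1,-12,0],[0,0,0],1],
])

```text
t: 35.37
tool_pos: [633.8, 12.7, 261.4]
tool_rot: [87.1, 89.8, 6.1]
contact_force: [0.7, 0.5, 0.6]
finger_gap: 0.2
```

```bash
python3 st.py s31
```

```text
jar [ 54.4  -0.  261.4] F [0.7 0.5 0.6] xdir [ 0.003  0.    -1.   ] t 35.3667
```

View pics/s31.png

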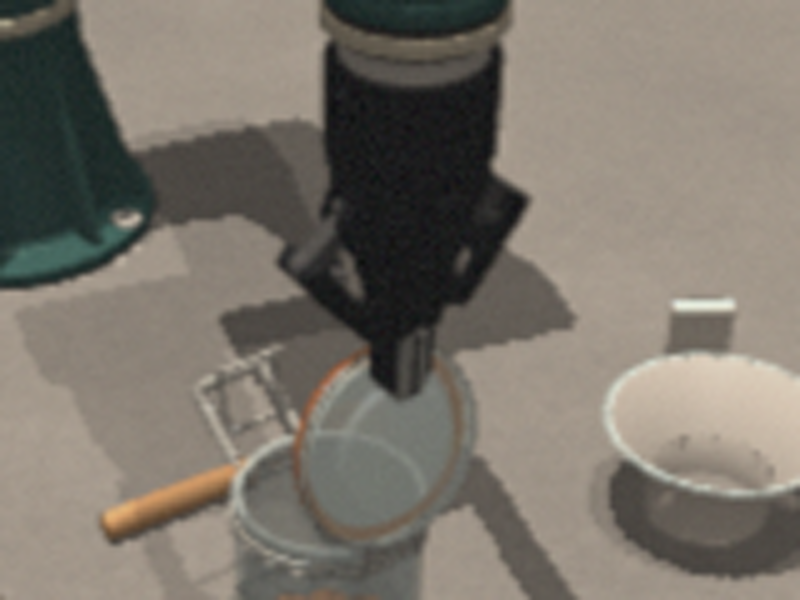

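drive_tool([
  [[2,-13,0],[0,0,0],1],
  [[4,-13,0],[0,0,0],1],
  [[7,-12,0],[0,0,0],1],
  [[8,-11,0],[0,0,0],1],
  [[9,-9,0],[0,0,0],1],
])

```text
t: 35.83
tool_pos: [576.5, 3.8, 231.0]
tool_rot: [88.6, 89.9, 7.6]
contact_force: [-0.2, -0.4, 0.7]
finger_gap: -0.2
```

drive_tool([
  [[10,-8,0],[0,0,0],1],
  [[11,-6,0],[0,0,0],1],
  [[12,-5,0],[0,0,0],1],
  [[12,-4,0],[0,0,0],1],
  [[0,0,0],[0,0,0],1],
])

```text
t: 36.25
tool_pos: [552.0, 0.5, 183.7]
tool_rot: [-118.6, 89.8, 160.4]
contact_force: [-0.7, 0.8, -0.7]
finger_gap: -0.2
```

```bash
python3 st.py s32
```

```text
jar [-28.3   0.3 183.7] F [-0.7  0.8 -0.7] xdir [-0.003  0.001 -1.   ] t 36.25
```

View pics/s32.png

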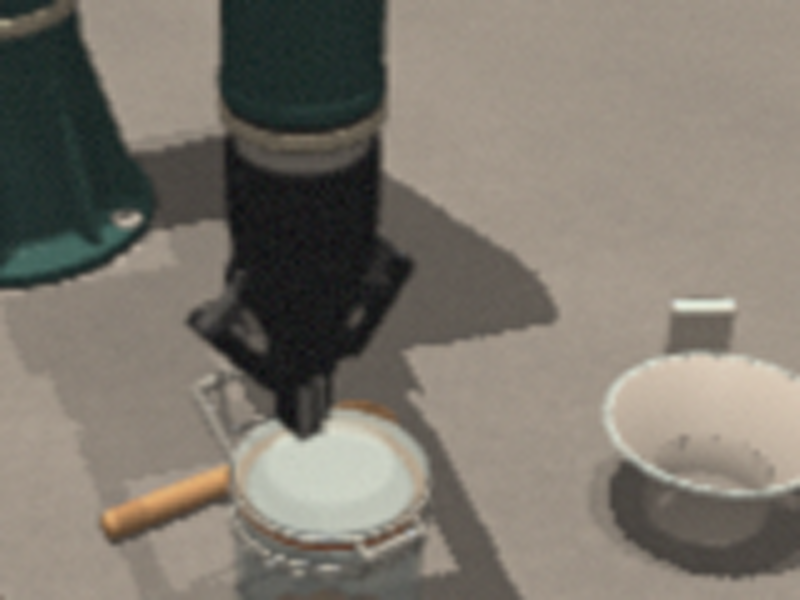

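Lid is nearly or fully shut; press gently on it.

drive_tool([
  [[4,0,0],[0,0,0],1],
  [[3,0,0],[0,0,0],1],
  [[2,0,0],[0,0,0],1],
  [[2,0,0],[0,0,0],1],
  [[0,0,0],[0,0,0],1],
])

```text
t: 36.72
tool_pos: [556.0, 0.3, 176.1]
tool_rot: [84.0, 89.7, 3.0]
contact_force: [0.4, -0.2, 3.3]
finger_gap: -0.2
```

drive_tool([
  [[2,0,0],[0,0,0],1],
  [[2,0,0],[0,0,0],1],
  [[0,0,0],[0,0,0],1],
])

```text
t: 36.97
tool_pos: [556.1, 0.3, 175.6]
tool_rot: [79.9, 89.6, -1.2]
contact_force: [-10.0, 1.1, 33.6]
finger_gap: 0.1
```

drive_tool([
  [[-10,0,0],[0,0,0],1],
  [[-30,0,0],[0,0,0],1],
  [[-40,0,0],[0,0,0],1],
  [[-10,-30,0],[0,0,0],1],
  [[0,-30,0],[0,0,0],1],
])

```text
t: 37.38
tool_pos: [499.5, -9.6, 265.3]
tool_rot: [76.2, 89.2, -4.8]
contact_force: [-0.6, -0.8, -0.9]
finger_gap: 0.1
```

```bash
python3 st.py s33; python3 - <<'E'
from h import *
p,d=snap('top');W=cloud('top',d).reshape(-1,3)
D=W[:,:2]-JC;P=W[(np.hypot(D[:,0],D[:,1])<47)&(W[:,2]>100)&(W[:,2]<230)]
A=np.c_[P[:,0]-580,P[:,1]-4.5,np.ones(len(P))];print(len(P),np.linalg.lstsq(A,P[:,2],rcond=None)[0],np.percentile(P[:,2],[5,50,95]))
plan(jar(-104,0,230),down(-81.3))
E
```

```text
jar [-81.7  -1.7 265.3] F [-0.6 -0.8 -0.9] xdir [ 0.013 -0.001 -1.   ] t 37.3833
7 [ -0.93622668   0.29174409 198.1087951 ] [148.92567912 154.195081   157.35858779]
at [491.8  -9.  261.7] phi -81.1 xdir [ 0.001  0.    -1.   ] d [ 31.7 -14.9  -0.1] w [ 0.004 -0.    -0.001] rows 1 F [ 0.3  0.3 -0.8] gap -0.2 t 37.48
rowturn [ 0.004 -0.    -0.001] rows [[31.7, -14.9, -0.1]]
```

View pics/s33.png

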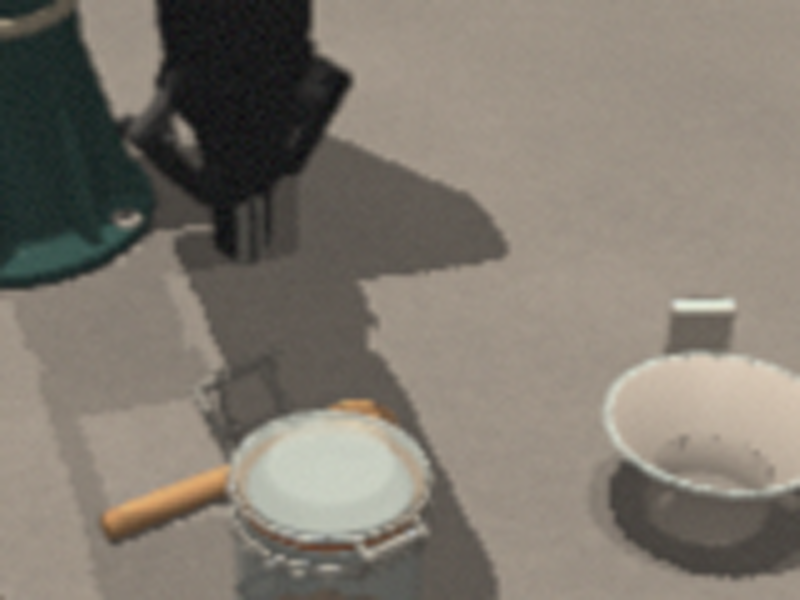

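drive_tool([
  [[20,-14,0],[0,0,0],1],
  [[30,0,0],[0,0,0],1],
  [[18,0,0],[0,0,0],1],
  [[8,0,0],[0,0,0],1],
  [[7,0,0],[0,0,0],1],
])

```text
t: 37.9
tool_pos: [482.0, -11.1, 177.3]
tool_rot: [98.7, 89.9, 17.7]
contact_force: [-2.6, 0.2, 3.7]
finger_gap: -0.3
```

drive_tool([
  [[7,0,0],[0,0,0],1],
  [[7,0,0],[0,0,0],1],
  [[7,0,0],[0,0,0],1],
  [[7,0,0],[0,0,0],1],
  [[0,0,0],[0,0,0],1],
])

```text
t: 38.32
tool_pos: [483.1, -11.2, 149.4]
tool_rot: [86.1, 89.7, 5.1]
contact_force: [0.4, -0.2, -0.2]
finger_gap: -0.2
```

```bash
python3 st.py s34
```

```text
jar [-98.2  -0.9 149.4] F [ 0.4 -0.2 -0.2] xdir [ 0.004  0.    -1.   ] t 38.3167
```

View pics/s34.png

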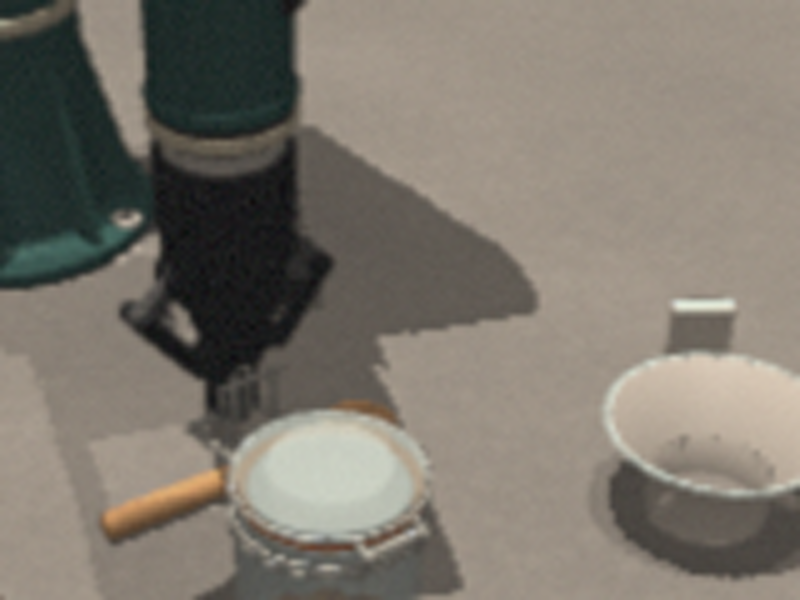

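drive_tool([
  [[3,-5,0],[0,0,0],1],
  [[5,0,0],[0,0,0],1],
  [[5,0,0],[0,0,0],1],
  [[4,0,0],[0,0,0],1],
  [[0,0,0],[0,0,0],1],
])

```text
t: 38.78
tool_pos: [477.4, -12.0, 132.4]
tool_rot: [89.3, 89.8, 8.2]
contact_force: [0.2, 0.1, 0.6]
finger_gap: -0.2
```

```bash
python3 st.py s35 240 130 340 205;python3 - <<'E'
from h import *
plan(jar(-104,0,200),down(-81.3))
E
```

```text
jar [-103.9   -0.8  132.4] F [0.2 0.1 0.6] xdir [ 0.003  0.    -1.   ] t 38.7833
at [477.  -11.9 132.6] phi -81.1 xdir [ 0.002  0.001 -1.   ] d [-67.4   0.4  -0.6] w [ 0.004 -0.    -0.002] rows 2 F [ 0.4  0.7 -0.2] gap 0.0 t 38.83
rowturn [ 0.002 -0.    -0.001] rows [[-33.7, 0.2, -0.3]]
```

View pics/s35.png

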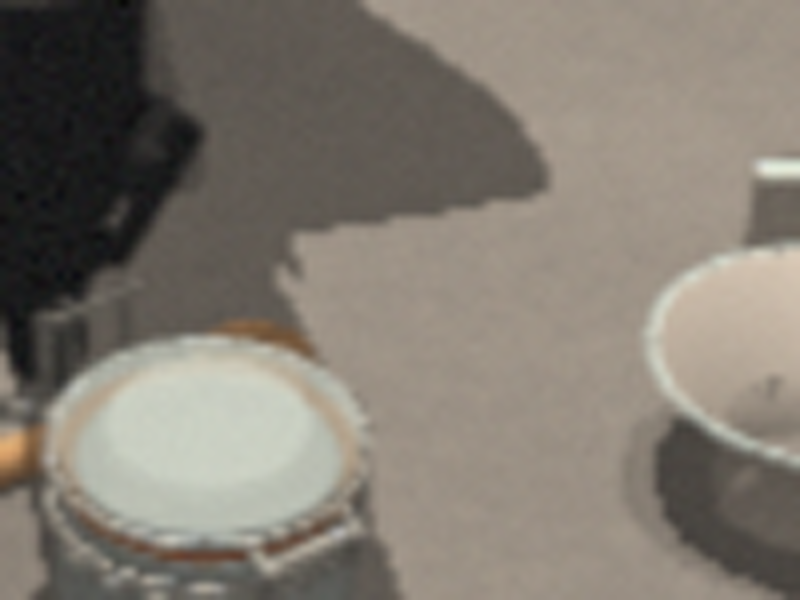

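Lift and look at where the clasp is.

drive_tool([
  [[-30,0,0],[0,0,0],1],
  [[-40,0,0],[0,0,0],1],
  [[-20,-30,0],[0,0,0],1],
  [[0,-30,0],[0,0,0],1],
  [[0,0,0],[0,0,0],1],
])

```text
t: 39.25
tool_pos: [412.2, -20.9, 223.0]
tool_rot: [-129.2, 89.9, 149.8]
contact_force: [-1.0, 0.8, -1.3]
finger_gap: -0.1
```

```bash
python3 st.py s36 210 130 330 220;python3 - <<'E'
from h import *
p,d=snap('top','t36',(190,140,310,230));W=cloud('top',d).reshape(-1,3)
J=np.array([tojar(w) for w in W]);m=(J[:,0]<-56)&(J[:,0]>-125)&(np.abs(J[:,1])<32)&(J[:,2]>60)&(J[:,2]<200)
print(J[m].round(0)[::4].tolist())
E
```

```text
jar [-1.697e+02  2.000e-01  2.230e+02] F [-1.   0.8 -1.3] xdir [-0.001  0.001 -1.   ] t 39.25
[[-57.0, -23.0, 130.0], [-60.0, -25.0, 134.0], [-64.0, -14.0, 165.0], [-62.0, -25.0, 128.0], [-64.0, 9.0, 169.0], [-65.0, -1.0, 163.0], [-67.0, -11.0, 170.0], [-64.0, -24.0, 130.0], [-65.0, 16.0, 166.0], [-66.0, 6.0, 162.0], [-67.0, -24.0, 130.0], [-68.0, 17.0, 169.0], [-65.0, 24.0, 131.0], [-75.0, -17.0, 164.0], [-68.0, 22.0, 130.0], [-71.0, -0.0, 124.0], [-72.0, -10.0, 127.0], [-74.0, -21.0, 124.0], [-72.0, 10.0, 126.0], [-73.0, 0.0, 127.0], [-76.0, -20.0, 121.0], [-79.0, -23.0, 120.0], [-82.0, -25.0, 122.0]]
```

View pics/s36.png

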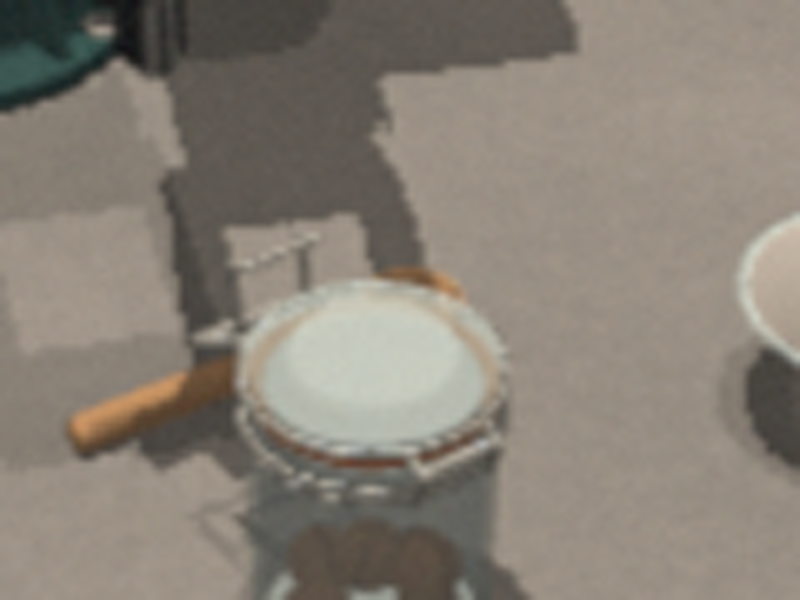

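View pics/t36.png

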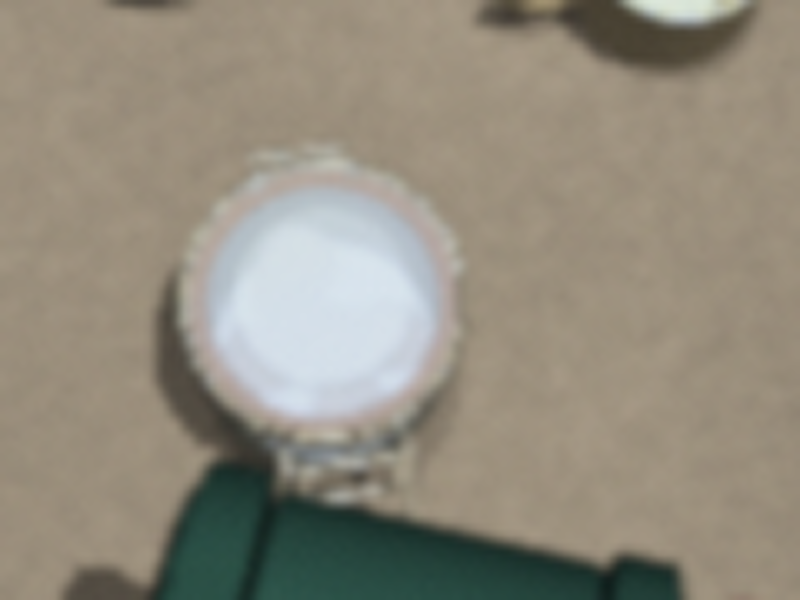

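```bash
python3 - <<'E'
from h import *
plan(jar(-137,0,155),scoopR(8.7,40))
E
```

```text
at [416.6 -21.2 222.9] phi -81.1 xdir [ 0.003  0.    -1.   ] d [68.  28.2 -0.6] w [ 0.004 -0.001  0.695] rows 6 F [ 1.2  0.5 -0.7] gap 0.2 t 39.35
rowturn [ 0.001 -0.     0.116] rows [[11.3, 4.7, -0.1], [11.8, 3.4, -0.1], [12.1, 2.0, -0.1], [12.3, 0.6, -0.1], [12.2, -0.9, -0.1], [12.1, -2.3, -0.1]]
```

drive_tool([
  [[2,5,0],[0,0,0.116],1],
  [[8,3,0],[0,0,0.116],1],
  [[12,2,0],[0,0,0.116],1],
  [[12,1,0],[0,0,0.116],1],
  [[12,-1,0],[0,0,0.116],1],
])

```text
t: 39.77
tool_pos: [437.8, -10.7, 188.6]
tool_rot: [92.2, 62.1, 11.8]
contact_force: [0.3, 1.7, -0.6]
finger_gap: -0.1
```

drive_tool([
  [[12,-2,0],[0,0,0.116],1],
  [[8,0,0],[0,0,0],1],
  [[0,0,0],[0,0,0],1],
  [[0,0,0],[0,0,0],1],
])

```text
t: 40.1
tool_pos: [445.8, -4.2, 178.4]
tool_rot: [93.6, 59.8, 13.7]
contact_force: [-0.5, 0.3, -0.3]
finger_gap: -0.2
```

```bash
python3 st.py s37 210 110 330 200;python3 - <<'E'
from h import *
plan(jar(-137,0,155),scoopR(8.7,40))
o=get_obs();print('tip jar',tojar(o['tool_pos']+22*toolR(o['tool_rot'])[:,0]))
E
```

```text
jar [-134.    11.7  178.4] F [-0.5  0.3 -0.3] xdir [ 0.489  0.119 -0.864] t 40.1
at [446.   -4.2 178.8] phi -79.4 xdir [ 0.49   0.119 -0.863] d [ 18.4 -15.   12.3] w [ 0.009 -0.044  0.171] rows 2 F [ 0.1  0.  -0.2] gap 0.4 t 40.15
rowturn [ 0.004 -0.022  0.085] rows [[9.2, -7.5, 6.1], [8.7, -8.2, 6.0]]
tip jar [-122.67790627   12.61723415  159.82103424]
```

View pics/s37.png

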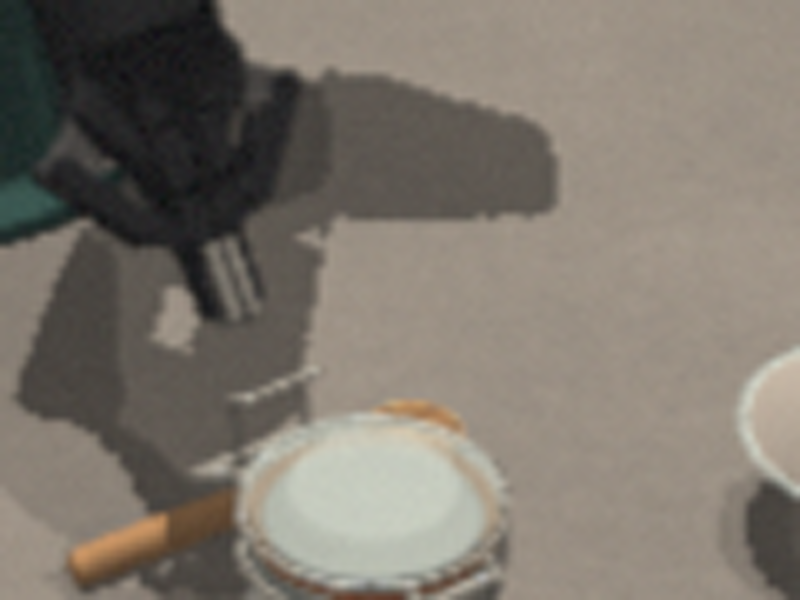

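drive_tool([
  [[2,-5,4],[0.003,-0.015,0.057],1],
  [[2,-5,4],[0.003,-0.015,0.057],1],
  [[2,-5,4],[0.003,-0.015,0.057],1],
  [[0,0,0],[0,0,0],1],
  [[0,0,0],[0,0,0],1],
])

```text
t: 40.57
tool_pos: [455.3, -15.2, 180.1]
tool_rot: [91.6, 53.0, 10.8]
contact_force: [-0.6, 0.1, -0.1]
finger_gap: -0.4
```

```bash
python3 - <<'E'
from h import *
plan(jar(-137,0,150),scoopR(8.7,40))
o=get_obs();print('tip jar',tojar(o['tool_pos']+22*toolR(o['tool_rot'])[:,0]),o['joints'].round(1))
E
```

```text
at [455.3 -15.2 180.1] phi -80.5 xdir [ 0.591  0.112 -0.799] d [ 17.5 -26.7  -0.2] w [ 0.    -0.022  0.053] rows 1 F [-0.6  0.1 -0.1] gap -0.4 t 40.57
rowturn [ 0.    -0.022  0.053] rows [[17.5, -26.7, -0.2]]
tip jar [-1.12971595e+02 -1.09559427e-01  1.62496863e+02] [-28.1   6.7 136.   73.6  23.2 -13.5]
```

```bash
python3 - <<'E'
from h import *
plan(jar(-130,0,175),scoopR(8.7,22))
E
```

```text
at [455.3 -15.2 180.1] phi -80.5 xdir [ 0.591  0.112 -0.799] d [ 1.8 -6.1 -0.6] w [ 0.004 -0.021 -0.261] rows 3 F [-0.6  0.1 -0.1] gap -0.4 t 40.57
rowturn [ 0.001 -0.007 -0.087] rows [[0.6, -2.0, -0.2], [0.8, -2.0, -0.2], [0.9, -1.9, -0.2]]
```

drive_tool([
  [[0,0,0],[0,-0.005,-0.065],1],
  [[0,-2,0],[0,-0.005,-0.065],1],
  [[0,-2,0],[0,-0.005,-0.065],1],
  [[0,-2,0],[0,-0.005,-0.065],1],
  [[0,0,0],[0,0,0],1],
])

```text
t: 40.98
tool_pos: [452.4, -11.2, 177.7]
tool_rot: [91.8, 62.5, 11.4]
contact_force: [0.8, -0.1, -0.1]
finger_gap: -0.1
```

```bash
cat > tip.py <<'E'
from h import *
import sys
o=get_obs();R=toolR(o['tool_rot']);print('tip jar',tojar(o['tool_pos']+22*R[:,0]).round(1),'J',o['joints'].round(1),'lean',np.degrees(np.arcsin(R[:2,0]@[np.cos(JY),np.sin(JY)])).round(1),'F',o['contact_force'].round(1))
if len(sys.argv)>3:
    R=scoopR(8.7,float(sys.argv[3])); t=jar(float(sys.argv[1]),0,float(sys.argv[2])); plan(t-22*R[:,0],R)
E
python3 tip.py -113 128 22
```

```text
tip jar [-118.3    4.3  158.2] J [-21.8   5.7 129.2  35.6  25.8  28.9] lean 27.5 F [ 0.8 -0.1 -0.1]
at [452.4 -11.2 177.7] phi -80.2 xdir [ 0.453  0.091 -0.887] d [29.3 -7.1  4.4] w [ 0.011 -0.021 -0.096] rows 1 F [ 0.8 -0.1 -0.1] gap -0.1 t 40.98
rowturn [ 0.011 -0.021 -0.096] rows [[29.3, -7.1, 4.4]]
```

```bash
python3 tip.py -106 135 12
```

```text
tip jar [-118.3    4.3  158.2] J [-21.8   5.7 129.2  35.6  25.8  28.9] lean 27.5 F [ 0.8 -0.1 -0.1]
at [452.4 -11.2 177.7] phi -80.2 xdir [ 0.453  0.091 -0.887] d [27.   6.1  4.4] w [ 0.013 -0.02  -0.271] rows 3 F [ 0.8 -0.1 -0.1] gap -0.1 t 40.98
rowturn [ 0.004 -0.007 -0.09 ] rows [[9.0, 2.0, 1.5], [8.8, 2.8, 1.4], [8.5, 3.6, 1.3]]
```

drive_tool([
  [[2,2,1],[0.003,-0.005,-0.068],1],
  [[4,2,1],[0.003,-0.005,-0.068],1],
  [[8,3,1],[0.003,-0.005,-0.068],1],
  [[9,3,1],[0.003,-0.005,-0.068],1],
  [[0,0,0],[0,0,0],1],
])

```text
t: 41.4
tool_pos: [471.8, -10.6, 159.2]
tool_rot: [91.3, 77.2, 10.2]
contact_force: [0.3, -0.0, 1.3]
finger_gap: 0.3
```

```bash
python3 tip.py -104 120 12; python3 st.py s38 210 110 330 200
```

```text
tip jar [-104.4    1.6  137.7] J [-13.5  12.  117.6   8.2  38.9  61.7] lean 12.8 F [ 0.3 -0.   1.3]
at [471.8 -10.6 159.2] phi -81.1 xdir [ 0.218  0.039 -0.975] d [17.4 -3.3  1.6] w [ 0.003 -0.006 -0.014] rows 1 F [ 0.3 -0.   1.3] gap 0.3 t 41.4
rowturn [ 0.003 -0.006 -0.014] rows [[17.4, -3.3, 1.6]]
jar [-109.2    1.5  159.2] F [ 0.3 -0.   1.3] xdir [ 0.218  0.039 -0.975] t 41.4
```

View pics/s38.png

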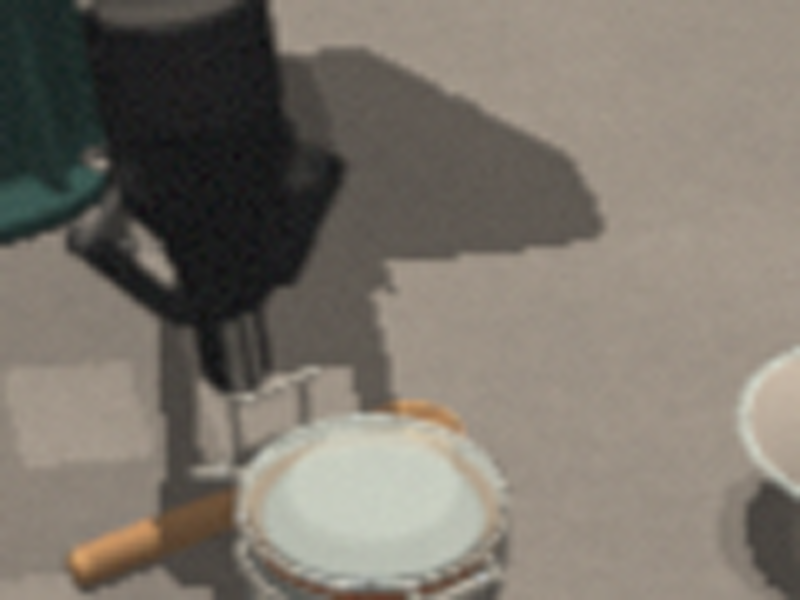

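drive_tool([
  [[10,-1,1],[0,0,0],1],
  [[10,-1,0],[0,0,0],1],
  [[9,0,0],[0,0,0],1],
  [[5,2,0],[0,0,0],1],
  [[4,3,0],[0,0,0],1],
])

```text
t: 41.87
tool_pos: [478.2, -9.4, 121.7]
tool_rot: [92.0, 77.3, 10.7]
contact_force: [-1.1, 0.4, 1.0]
finger_gap: 0.0
```

drive_tool([
  [[5,3,0],[0,0,0],1],
  [[4,4,0],[0,0,0],1],
  [[3,3,0],[0,0,0],1],
  [[2,3,0],[0,0,0],1],
  [[0,0,0],[0,0,0],1],
])

```text
t: 42.28
tool_pos: [496.5, -7.2, 111.7]
tool_rot: [91.5, 77.2, 10.3]
contact_force: [-0.5, 1.0, 0.2]
finger_gap: -0.0
```

```bash
python3 tip.py -104 120 12; python3 st.py s39 210 110 330 200
```

```text
tip jar [-79.4   1.2  90.2] J [-12.3  18.8 117.6   9.2  32.1  61.6] lean 12.8 F [-0.5  1.   0.2]
at [496.5  -7.2 111.7] phi -81.2 xdir [ 0.218  0.04  -0.975] d [-34.5 -17.1   0.8] w [ 0.001 -0.006 -0.014] rows 1 F [-0.5  1.   0.2] gap -0.0 t 42.28
rowturn [ 0.001 -0.006 -0.014] rows [[-34.5, -17.1, 0.8]]
jar [-84.3   1.  111.7] F [-0.5  1.   0.2] xdir [ 0.218  0.04  -0.975] t 42.2833
```

View pics/s39.png

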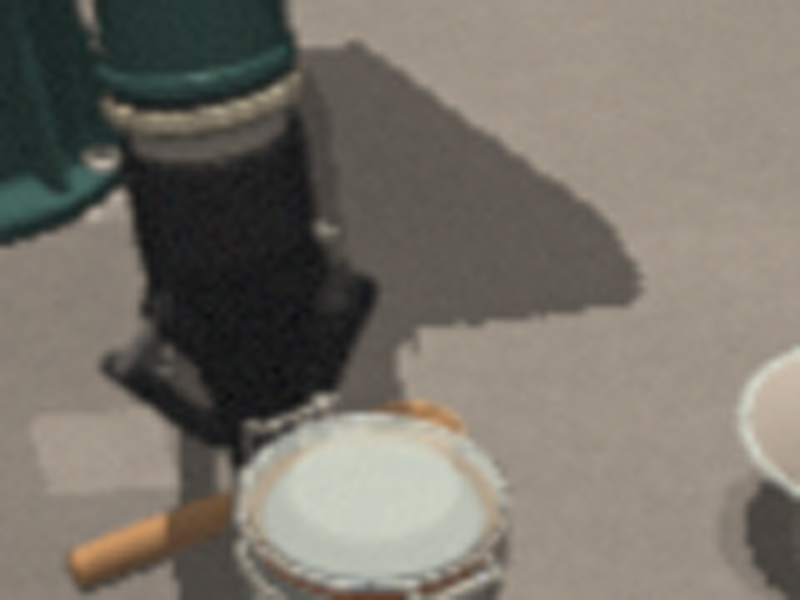

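drive_tool([
  [[-8,0,0],[0,0,0],1],
  [[-6,-14,0],[0,0,0.02],1],
  [[0,-20,0],[0,0,0.02],1],
  [[10,-8,0],[0,0,0],1],
  [[10,0,0],[0,0,0],1],
])

```text
t: 42.75
tool_pos: [454.1, -12.7, 96.2]
tool_rot: [91.6, 75.0, 10.3]
contact_force: [-0.5, 0.9, 0.8]
finger_gap: 0.0
```

```bash
python3 tip.py -112 75 15; python3 st.py s40 210 110 330 200; python3 - <<'E'
from h import *
p,d=snap('top');W=cloud('top',d).reshape(-1,3)
J=np.array([tojar(w) for w in W]);m=(J[:,0]<-54)&(J[:,0]>-100)&(np.abs(J[:,1])<32)&(J[:,2]>60)&(J[:,2]<170)
print(J[m].round(0)[::3].tolist())
E
```

```text
tip jar [-121.4    2.2   74.9] J [-15.4  17.8 125.   15.7  24.4  52.3] lean 15.0 F [-0.5  0.9  0.8]
at [454.1 -12.7  96.2] phi -81.2 xdir [ 0.254  0.046 -0.966] d [2.3 9.1 2.1] w [-0.001 -0.007  0.001] rows 1 F [-0.5  0.9  0.8] gap 0.0 t 42.75
rowturn [-0.001 -0.007  0.001] rows [[2.3, 9.1, 2.1]]
jar [-127.1    2.    96.2] F [-0.5  0.9  0.8] xdir [ 0.254  0.046 -0.966] t 42.75
[[-56.0, -18.0, 154.0], [-57.0, -23.0, 131.0], [-57.0, 15.0, 157.0], [-60.0, -22.0, 135.0], [-59.0, 18.0, 158.0], [-64.0, -19.0, 154.0], [-58.0, 23.0, 133.0], [-61.0, 16.0, 156.0], [-64.0, -22.0, 126.0], [-61.0, 21.0, 135.0], [-63.0, -2.0, 121.0], [-64.0, -9.0, 121.0], [-65.0, -17.0, 124.0], [-65.0, -25.0, 115.0], [-63.0, 19.0, 130.0], [-63.0, 11.0, 117.0], [-64.0, 4.0, 119.0], [-65.0, -4.0, 115.0], [-67.0, -19.0, 112.0], [-64.0, 25.0, 123.0], [-66.0, 17.0, 125.0], [-66.0, 9.0, 120.0], [-70.0, -24.0, 104.0], [-67.0, 20.0, 113.0], [-70.0, -19.0, 94.0], [-69.0, 23.0, 115.0], [-70.0, 2.0, 90.0], [-71.0, -6.0, 88.0], [-72.0, -13.0, 92.0], [-73.0, -21.0, 94.0], [-71.0, 21.0, 107.0], [-71.0, 13.0, 89.0], [-72.0, 5.0, 88.0], [-73.0, -3.0, 92.0], [-74.0, -11.0, 86.0], [-75.0, -18.0, 91.0], [-73.0, 21.0, 103.0], [-73.0, 13.0, 88.0], [-75.0, 5.0, 91.0], [-75.0, -2.0, 84.0], [-75.0, 21.0, 94.0], [-76.0, 14.0, 87.0]]
```

View pics/s40.png

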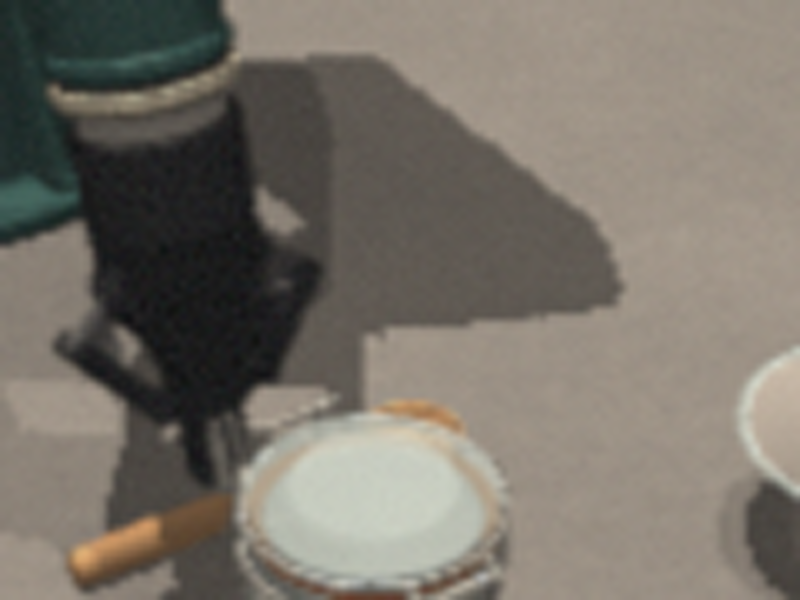

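drive_tool([
  [[2,8,2],[0,-0.007,0],1],
  [[3,10,0],[0,0,0],1],
  [[2,8,0],[0,0,0],1],
  [[1,5,0],[0,0,0],1],
  [[1,4,0],[0,0,0],1],
])

```text
t: 43.27
tool_pos: [493.7, -9.3, 96.6]
tool_rot: [89.9, 75.0, 8.7]
contact_force: [-1.5, -1.8, -1.0]
finger_gap: 0.2
```

drive_tool([
  [[1,4,0],[0,0,0],1],
  [[1,3,0],[0,0,0],1],
  [[1,3,0],[0,0,0],1],
  [[0,2,0],[0,0,0],1],
  [[0,0,0],[0,0,0],1],
])

```text
t: 43.68
tool_pos: [501.3, -7.1, 95.1]
tool_rot: [90.4, 75.4, 9.1]
contact_force: [-9.2, -5.2, 1.6]
finger_gap: 0.1
```

```bash
python3 tip.py -73 75 15; python3 st.py s41 210 110 330 200
```

```text
tip jar [-74.    0.5  73.9] J [-12.5  20.6 119.3  11.8  27.   58.8] lean 14.6 F [-9.2 -5.2  1.6]
at [501.3  -7.1  95.1] phi -81.2 xdir [ 0.249  0.04  -0.968] d [-0.8  1.1  0.5] w [ 0.001 -0.002  0.007] rows 1 F [-9.2 -5.2  1.6] gap 0.1 t 43.68
rowturn [ 0.001 -0.002  0.007] rows [[-0.8, 1.1, 0.5]]
jar [-79.6   0.5  95.1] F [-9.2 -5.2  1.6] xdir [ 0.249  0.04  -0.968] t 43.6833
```

View pics/s41.png

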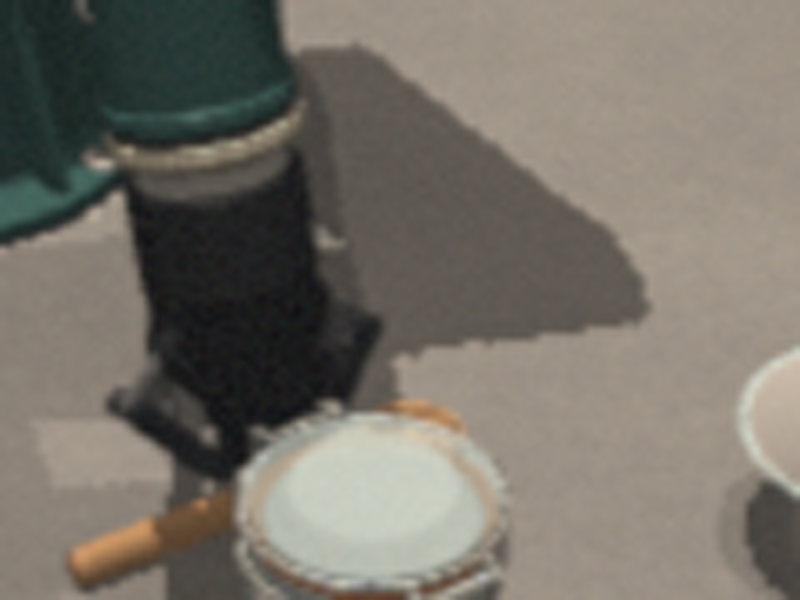

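drive_tool([
  [[0,2,0],[0,0,0],1],
  [[0,2,0],[0,0,0],1],
  [[0,2,0],[0,0,0],1],
  [[0,0,0],[0,0,0],1],
])

```text
t: 44.07
tool_pos: [501.6, -5.9, 94.8]
tool_rot: [91.0, 75.9, 9.8]
contact_force: [-19.7, -10.4, 2.5]
finger_gap: -0.0
```

```bash
python3 tip.py -73 75 15
```

```text
tip jar [-73.7   1.7  73.4] J [-12.3  20.8 118.8  11.3  27.8  59.5] lean 14.1 F [-19.7 -10.4   2.5]
at [501.6  -5.9  94.8] phi -81.2 xdir [ 0.24   0.041 -0.97 ] d [-1.4  0.7  1.6] w [ 0.001 -0.005  0.016] rows 1 F [-19.7 -10.4   2.5] gap -0.0 t 44.07
rowturn [ 0.001 -0.005  0.016] rows [[-1.4, 0.7, 1.6]]
```

drive_tool([
  [[0,-10,0],[0,0,0],1],
  [[-2,-25,0],[0,0,0],1],
  [[-10,-20,0],[0,0,-0.05],1],
  [[-35,0,0],[0,0,-0.1],1],
  [[-40,0,0],[0,0,-0.1],1],
])

```text
t: 44.48
tool_pos: [442.1, -15.2, 151.6]
tool_rot: [97.8, 87.4, 16.6]
contact_force: [2.8, 0.4, -1.2]
finger_gap: -0.4
```

drive_tool([
  [[-40,0,0],[0,0,0],1],
  [[-35,0,-30],[0,0,0],1],
  [[0,0,-40],[0,0,0],1],
  [[0,0,-40],[0,0,0],1],
  [[0,0,-40],[0,0,0],1],
])

```text
t: 44.9
tool_pos: [420.7, 130.8, 226.1]
tool_rot: [95.6, 86.5, 14.4]
contact_force: [1.1, -0.1, 0.3]
finger_gap: 0.0
```

drive_tool([
  [[0,0,-40],[0,0,0],1],
  [[0,0,-40],[0,0,0],1],
  [[0,0,-40],[0,0,0],1],
  [[0,0,-40],[0,0,0],1],
  [[0,0,0],[0,0,0],1],
])

```text
t: 45.32
tool_pos: [394.8, 294.2, 226.3]
tool_rot: [99.8, 86.6, 19.0]
contact_force: [0.4, 0.8, 0.6]
finger_gap: -0.2
```

```bash
python3 tip.py; python3 st.py s42 100 80 400 300; python3 - <<'E'
from h import *
p,d=snap('top','t42',(60,80,380,320));W=cloud('top',d).reshape(-1,3)
J=np.array([tojar(w) for w in W]);m=(J[:,0]<-54)&(J[:,0]>-120)&(np.abs(J[:,1])<32)&(J[:,2]>50)&(J[:,2]<190)
print(J[m].round(0)[::2].tolist())
P=W[(np.hypot(*(W[:,:2]-JC).T)<45)&(W[:,2]>100)];A=np.c_[P[:,:2]-JC,np.ones(len(P))];print(len(P),np.linalg.lstsq(A,P[:,2],rcond=None)[0])
cv2.imwrite('pics/t42z.png',cv2.resize(p[150:230,200:280],(600,600),interpolation=cv2.INTER_CUBIC))
E
```

```text
tip jar [-137.9  314.6  204.4] J [ 29.1  11.8 103.8  -0.7  61.  110.2] lean 3.4 F [0.4 0.8 0.6]
jar [-139.2  314.4  226.3] F [0.4 0.8 0.6] xdir [ 0.057  0.019 -0.998] t 45.3167
[[-56.0, -18.0, 154.0], [-55.0, -26.0, 134.0], [-57.0, -23.0, 131.0], [-56.0, 18.0, 154.0], [-60.0, -17.0, 147.0], [-59.0, -23.0, 127.0], [-55.0, 23.0, 134.0], [-59.0, 16.0, 156.0], [-59.0, -15.0, 117.0], [-61.0, -20.0, 127.0], [-63.0, -25.0, 137.0], [-58.0, 21.0, 136.0], [-60.0, 16.0, 147.0], [-60.0, 1.0, 120.0], [-60.0, -4.0, 120.0], [-61.0, -10.0, 119.0], [-62.0, -15.0, 116.0], [-62.0, -20.0, 117.0], [-62.0, -25.0, 108.0], [-61.0, 21.0, 136.0], [-62.0, 16.0, 136.0], [-61.0, 11.0, 119.0], [-61.0, 6.0, 117.0], [-62.0, 1.0, 113.0], [-61.0, -4.0, 96.0], [-60.0, -10.0, 87.0], [-62.0, -15.0, 95.0], [-63.0, -20.0, 98.0], [-63.0, 24.0, 133.0], [-64.0, 19.0, 134.0], [-63.0, 14.0, 118.0], [-61.0, 9.0, 89.0], [-61.0, 4.0, 91.0], [-62.0, -2.0, 88.0], [-63.0, -7.0, 87.0], [-63.0, -12.0, 85.0], [-63.0, 25.0, 109.0], [-63.0, 20.0, 106.0], [-63.0, 12.0, 91.0], [-64.0, 7.0, 90.0], [-64.0, 1.0, 85.0], [-64.0, 20.0, 89.0]]
991 [2.82282287e-03 3.06637635e-04 1.55803944e+02]
```

View pics/s42.png

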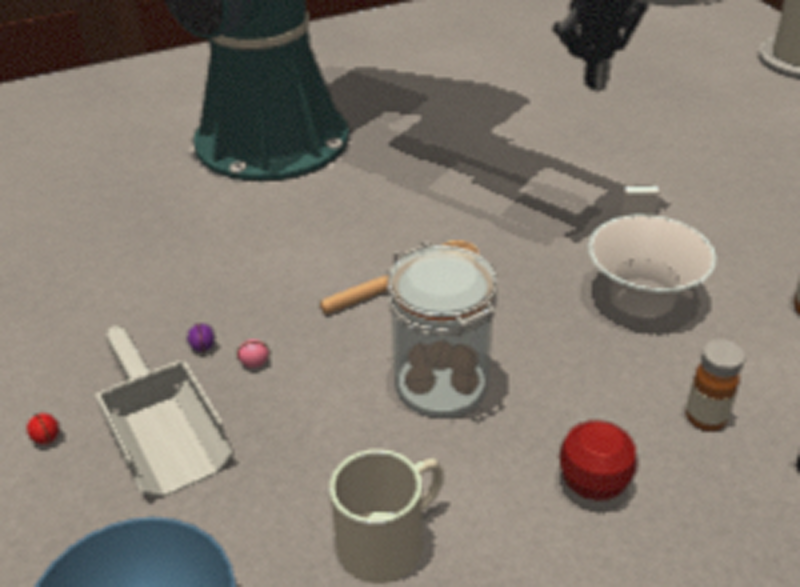

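View pics/t42.png

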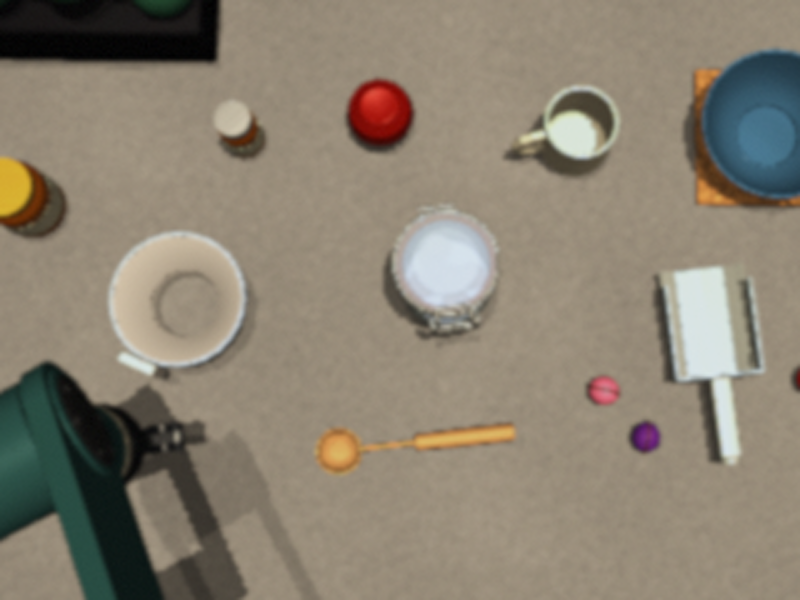

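View pics/t42z.png

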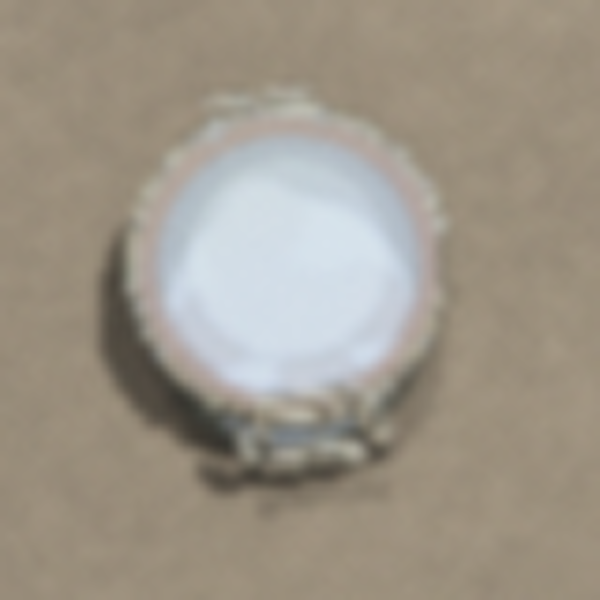

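```bash
python3 - <<'E'
from h import *
nuts(*snap('top'));nuts(*snap('scene'),'scene')
print(sign_off())
E
```

```text
nut? [340.6 114. ] 80 [ 814.6 -287.     6.3]
nut? [157.8 134.7] 39 [726.7 223.6  65.3]
nut? [ 71.6 161.2] 164 [645.  444.2  82.3]
nut? [195.  259.6] 133 [393.6 121.9   6.8]
nut? [347.9   8.2] 45 [-200.1  800.6  324.6]
nut? [407.3 199.1] 40 [683.5 442.2   9.8]
nut? [367.6 223.9] 104 [755.4 220.9  65.7]
the job is handed in; nothing more can be done
None
```

The job is done and handed in at about 45 s of the 210 s. I seated the funnel, tipped the four walnuts from the scoop through it, and dropped the two stray walnuts in after them. Then I put the empty scoop and the funnel back on bare counter near where they started, shut the lid, and pressed the clasp down last.

- **Walnuts:** no walnuts were left on the counter, and the pink, purple and red look-alikes were not touched. Before shutting the lid I could make out five walnuts on top in the jar. The sixth sits under them and could not be seen clearly.
- **Lid:** it is flat (slope about 0.003) and its top measures 156 mm high, against 154 mm expected.
- **Clasp:** the cross bar is about 62 mm in front of the jar's axis and 86 mm up, against 61 and 86 mm when fully locked. It met a firm stop at about 22 N.
- **Other things:** the mug, apple, spice jar and spoon looked undisturbed. At the end the arm was clear and touching nothing.
- **Trouble on the way:**
  - The first push on the lid stuck by friction at about 15 N; following the hinge's arc freed it.
  - Pressing the lid shut briefly reached about 35 N, measured at the fingertips, under the 40 N limit set for the arm and gripper body.
  - A steep tilt I tried for the clasp brought one joint close to its limit (136.0 of 136.19 degrees), so I backed off and used less tilt.

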